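# Load the blank lanes and let their gates drop

### The arm

A 7-joint arm with a two-finger parallel gripper is mounted at the origin on the work surface. World frame = base frame: x ahead of the robot, y to its left, z up, the work surface at z = 0. Lengths are in m, angles in rad, forces in N, time in s.
With the tool pointing down it reaches from about 0.4 to 0.875 m from the base axis. Payload 19.3 kg.
Tool frame: the origin (TCP) lies at the very end of the fingers, on their centre line; the grasp point (between the pads) lies 19 mm behind it; z points along the fingers, y is the direction in which the jaws open and shut (so a half turn about z gives the same grasp; the last joint's range is limited). The gripper opens to 85 mm and grips with 20 to 120 N. Pads are 22 mm wide; open, the fingers measure 114 mm over their backs; the gripper's body (76 mm by 85 mm) begins 54 mm behind the grasp point. The pads swing forward as they close: fully open they stand 13 mm farther back than shut.
Start: joints at [1.167, 0.521, -0.036, 1.599, 0.021, 1.021, -0.113], TCP at [0.205, -0.591, 0.231] pointing down, gripper open.
Joint ranges: [-2.91, 2.91], [-0.3, 2.13], [-1.5, 1.42], [0.17, 2.43], [-1.26, 4.41], [0.16, 1.93], [-2.52, 2.52]. Speed limits (rad/s): [1.89, 1.89, 2.39, 2.39, 3.01, 3.01, 3.01].

### API

Orientations are given as [roll, pitch, yaw] about the fixed x, y, z axes, in that order (R = Rz(yaw) Ry(pitch) Rx(roll)).
In Python, from workcell import bot gives the robot as it stands.
- The arm moves only by the tool apply_moves, never from a script. Its argument "commands" is a list of rows, each an object with "travel": the shift along the tool's x, y, z in m, a list of three; "twist": the turn, a rotation vector about the tool's x, y, z in degrees, a list of three; "claw": the finger opening in m, from 0 to 0.0854. A call has 1 to 10 rows; each row is the pose to reach, as a shift and turn from the pose commanded when the call began, along the tool's axes at that moment; what a row does not reach only later rows make up. A row lasts 1/10 s, in which the tool goes at most 50 mm and 8.59 degrees, less where a joint would pass 70% of its speed; a pose out of reach is approached as far as the arm can. A call with a gripper value outside its range is refused whole. The fingers move at their own pace and stop on an object; "force" is the grip in N (left out, the last holds). Time passes only in rows, so rows that repeat a pose let the fingers close. It gives the time, the measured TCP pose, the force and the opening at its end, in the units of the state.
- bot.observe(): the state, without advancing time (a new reading comes with each control period).
- bot.grab_frame(name): name is "scene" or "top" or "wrist"; returns a dict with "frame" (480x640x3 uint8, blue, green, red), "fx", "fy", "cx", "cy" (pixels), "dist" ([k1, k2, p1, p2, k3] as OpenCV has them; the pictures are not rectified), "pose" (4x4, takes a point from camera to world coordinates); the wrist camera has in their place "tool_from_camera" (4x4, takes a point from camera to tool coordinates, whose origin is the TCP and whose axes are the flange's). Camera axes: x right, y up, looking along -z (the intrinsics and any distortion apply to the point x, -y, -z); pixel columns grow to the right and rows downward; lengths in m; the calibration is good to about 2 mm. A picture is of the moment at which its call begins: read the wrist's pose just before it. There is no depth.
- bot.job_done(): hands the job in, once; it reports no verdict.
The state is a dict: "clock": time; "qpos": joint angles; "qd": joint speeds; "joint_efforts": joint torques, N m; "position": TCP position; "tool_rot": TCP orientation; "force": force on the tool from outside, world axes, zero at the start; "moment": the same for the moment, N m; "grip_width": finger opening in m.
Only numpy, scipy, OpenCV 4.12 (cv2) and the standard library are available. Lean on these libraries where they do the work, as an engineer would, in place of code of your own. Each camera call takes 0.05 s, during which the arm holds its last target.

### The job

Lay every machining blank that is on the bench in the open mouth of the lane of its own material, then push or tap it in with the pusher so that the blank itself lifts the gate, meets the stop under the hood and the gate drops shut behind it. Keep the fingers off the gates and off any blank that is already in under its gate, and leave the chuck, screwdriver and motor where they are. When all are in, put the pusher back down flat in its tray with its nose the way it lay.

Things in the scene. Friction and masses are not known exactly. Their poses are not given: they have to be found in the camera images.
- blank_alu: silver aluminium machining blank, a plain rectangular bar 60 mm long (its x axis) with a 36 x 36 mm square section, about 0.21 kg (varies); origin at its centre. May be absent.
- blank_brass: yellow brass machining blank, a plain rectangular bar 60 mm long (its x axis) with a 36 x 36 mm square section, about 0.60 kg (varies); origin at its centre. May be absent.
- blank_black: black plastic machining blank, a plain rectangular bar 60 mm long (its x axis) with a 36 x 36 mm square section, about 0.11 kg (varies); origin at its centre. May be absent.
- blank_red: red plastic machining blank, a plain rectangular bar 60 mm long (its x axis) with a 36 x 36 mm square section, about 0.11 kg (varies); origin at its centre. May be absent.
- lane_alu: blue loading lane for the silver aluminium blank, fixed on a slotted steel plate; hood tab and gate have that material's colour. Origin on its underside; x runs inwards from the mouth to the stop, z up. Floor 4 mm above the origin, x = -119 to 96 mm; guide rails with 45 degree lead-ins, tops at z = 12, leave 42 mm between (y = -21 to 21). A hood, top z = 52, covers x = 50 to 92.
- mouth_alu (a point): where the blank's centre should be when laid in the lane's mouth, length along the lane: lane x = -75, z = 22 mm. The mouth (x = -119 to -50) is open above; at x = -45 to -25 hinge cheeks 63 mm high stand outside y = 26 either side. The stop's face, unseen under the hood, is at lane x = 88 mm, so a blank that is home has its centre at x = 58.
- lane_brass: blue loading lane for the yellow brass blank, fixed on a slotted steel plate; hood tab and gate have that material's colour. Origin on its underside; x runs inwards from the mouth to the stop, z up. Floor 4 mm above the origin, x = -119 to 96 mm; guide rails with 45 degree lead-ins, tops at z = 12, leave 42 mm between (y = -21 to 21). A hood, top z = 52, covers x = 50 to 92.
- mouth_brass (a point): where the blank's centre should be when laid in the lane's mouth, length along the lane: lane x = -75, z = 22 mm. The mouth (x = -119 to -50) is open above; at x = -45 to -25 hinge cheeks 63 mm high stand outside y = 26 either side. The stop's face, unseen under the hood, is at lane x = 88 mm, so a blank that is home has its centre at x = 58.
- lane_black: blue loading lane for the black plastic blank, fixed on a slotted steel plate; hood tab and gate have that material's colour. Origin on its underside; x runs inwards from the mouth to the stop, z up. Floor 4 mm above the origin, x = -119 to 96 mm; guide rails with 45 degree lead-ins, tops at z = 12, leave 42 mm between (y = -21 to 21). A hood, top z = 52, covers x = 50 to 92.
- mouth_black (a point): where the blank's centre should be when laid in the lane's mouth, length along the lane: lane x = -75, z = 22 mm. The mouth (x = -119 to -50) is open above; at x = -45 to -25 hinge cheeks 63 mm high stand outside y = 26 either side. The stop's face, unseen under the hood, is at lane x = 88 mm, so a blank that is home has its centre at x = 58.
- lane_red: blue loading lane for the red plastic blank, fixed on a slotted steel plate; hood tab and gate have that material's colour. Origin on its underside; x runs inwards from the mouth to the stop, z up. Floor 4 mm above the origin, x = -119 to 96 mm; guide rails with 45 degree lead-ins, tops at z = 12, leave 42 mm between (y = -21 to 21). A hood, top z = 52, covers x = 50 to 92.
- mouth_red (a point): where the blank's centre should be when laid in the lane's mouth, length along the lane: lane x = -75, z = 22 mm. The mouth (x = -119 to -50) is open above; at x = -45 to -25 hinge cheeks 63 mm high stand outside y = 26 either side. The stop's face, unseen under the hood, is at lane x = 88 mm, so a blank that is home has its centre at x = 58.
- gate_alu (a joint): gravity gate of lane_alu (rad): 0 is hanging shut, grows as its nose rises, to 0.9; falls by its own weight. Pin at lane x = -35, z = 56 mm; shut, its nose tip is at x = 20 and clears the floor by 22 mm. Riding on a blank it reads about 0.26. A blank pushed inwards raises it with its leading top edge; it drops behind when the blank's centre has passed about x = 54 mm of the lane, 4 mm before the stop.
- gate_brass (a joint): gravity gate of lane_brass (rad): 0 is hanging shut, grows as its nose rises, to 0.9; falls by its own weight. Pin at lane x = -35, z = 56 mm; shut, its nose tip is at x = 20 and clears the floor by 22 mm. Riding on a blank it reads about 0.26. A blank pushed inwards raises it with its leading top edge; it drops behind when the blank's centre has passed about x = 54 mm of the lane, 4 mm before the stop.
- gate_black (a joint): gravity gate of lane_black (rad): 0 is hanging shut, grows as its nose rises, to 0.9; falls by its own weight. Pin at lane x = -35, z = 56 mm; shut, its nose tip is at x = 20 and clears the floor by 22 mm. Riding on a blank it reads about 0.26. A blank pushed inwards raises it with its leading top edge; it drops behind when the blank's centre has passed about x = 54 mm of the lane, 4 mm before the stop.
- gate_red (a joint): gravity gate of lane_red (rad): 0 is hanging shut, grows as its nose rises, to 0.9; falls by its own weight. Pin at lane x = -35, z = 56 mm; shut, its nose tip is at x = 20 and clears the floor by 22 mm. Riding on a blank it reads about 0.26. A blank pushed inwards raises it with its leading top edge; it drops behind when the blank's centre has passed about x = 54 mm of the lane, 4 mm before the stop.
- pusher: pusher: steel bar 165 x 30 x 14 mm lying along its x axis with an orange upright handle (22 mm along x, 16 mm thick along y, its top 80 mm above the underside); origin on the underside below the handle's centre, nose end of the bar at x = +115 mm, tail at -50 mm. 0.25 kg. The bar is low enough to pass under a shut gate.
- pusher_tip (a point): centre of the pusher's nose end face, 7 mm above its underside.
- tray: grey fixed tray of the pusher, outside 196 x 50 x 14 mm, walls and floor 4 mm; origin under its centre, length along x. The pusher lies in it with bar centre (32.5 mm ahead of the handle) at the tray's centre, nose to the tray's +x.
- chuck: steel drill chuck standing, 44 mm diameter, 50 mm high, beyond the plate; bystander. Origin under its centre.
- driver: black screwdriver lying beyond the plate; bystander. Origin under its middle.
- motor: small dark square motor 42 x 42 x 36 mm with a short shaft up; bystander. Origin under its centre.
Not all that is in view belongs to the job. Of the things that look like the pusher, the smallest one is meant.

How it is judged:
On the way:
1. every blank present is home against its lane's stop with the gate down behind it (x of blank_alu in the frame of lane_alu between 0.055 and 0.062 m and y of blank_alu in the frame of lane_alu between -0.008 and 0.008 m and z of blank_alu in the frame of lane_alu between 0.015 and 0.029 m and value of joint each of gate_alu, gate_brass, gate_black, gate_red below 0.08 rad and x of blank_brass in the frame of lane_brass between 0.055 and 0.062 m and y of blank_brass in the frame of lane_brass between -0.008 and 0.008 m and z of blank_brass in the frame of lane_brass between 0.015 and 0.029 m and x of blank_black in the frame of lane_black between 0.055 and 0.062 m and y of blank_black in the frame of lane_black between -0.008 and 0.008 m and z of blank_black in the frame of lane_black between 0.015 and 0.029 m and x of blank_red in the frame of lane_red between 0.055 and 0.062 m and y of blank_red in the frame of lane_red between -0.008 and 0.008 m and z of blank_red in the frame of lane_red between 0.015 and 0.029 m), for 0.2 s.
At the end, for the whole second after the job is handed in: Each blank present lies in the lane of its own material within 3 mm of the stop, its gate hanging down shut (under 0.08 rad), and the pusher lies flat in its tray, nose as it was at the start; all at rest (all of step 1 and x of pusher in the frame of tray between -0.055 and -0.01 m and y of pusher in the frame of tray between -0.012 and 0.012 m and z of pusher in the frame of tray below 0.01 m and angle between pusher's own z axis and vertical below 0.15 rad and linear speed of each of pusher, blank_alu, blank_brass, blank_black, blank_red below 0.02 m/s); the robot touches nothing.
It fails at once if the chuck, screwdriver or motor is moved more than 3 cm (distance of any of chuck, driver, motor from where it was at the start of the episode above 0.03 m).
It fails at once if the fingers touch a gate (contact force between the fingers and gate_alu above 1 N or contact force between the fingers and gate_brass above 1 N or contact force between the fingers and gate_black above 1 N or contact force between the fingers and gate_red above 1 N).
It fails at once if the fingers push or hold a blank while it is in under its gate (its centre beyond lane x = -20 mm) ((x of blank_alu in the frame of lane_alu above -0.02 m and y of blank_alu in the frame of lane_alu between -0.02 and 0.02 m and z of blank_alu in the frame of lane_alu below 0.035 m and contact force between the fingers and blank_alu above 1 N) or (x of blank_brass in the frame of lane_brass above -0.02 m and y of blank_brass in the frame of lane_brass between -0.02 and 0.02 m and z of blank_brass in the frame of lane_brass below 0.035 m and contact force between the fingers and blank_brass above 1 N) or (x of blank_black in the frame of lane_black above -0.02 m and y of blank_black in the frame of lane_black between -0.02 and 0.02 m and z of blank_black in the frame of lane_black below 0.035 m and contact force between the fingers and blank_black above 1 N) or (x of blank_red in the frame of lane_red above -0.02 m and y of blank_red in the frame of lane_red between -0.02 and 0.02 m and z of blank_red in the frame of lane_red below 0.035 m and contact force between the fingers and blank_red above 1 N)).
Of blank_alu, blank_brass, blank_black, blank_red only 3 to 4 are there at a start; the rules pass over those that are not, and their reading is None.
At some moment in a run one of blank_alu, blank_brass, blank_black, blank_red may be knocked a few centimetres aside while the robot is not near it.
Once in a run the grip may slacken for a moment while it holds something.
It also fails if it takes over 210 s, if anything falls off the work surface, if the arm or the gripper's body presses on something with over 40 N, if the wrist force passes 120 N, or if a joint passes its speed limit or range.

## Working session

There is one attempt and no reset: what is moved stays moved. The work goes in short steps, Python scripts to look and compute and a tool call to move; the robot and the scene stay as the last step left them, time stands still between calls to the robot, and variables do not carry over. Pictures are saved under pics/ and viewed, and the job is handed in when it is done.

Besides the shell and the picture viewer there is one more tool, called after ">>>" by a JSON object that holds its "name" and its "arguments". apply_moves: Moves the arm, as the interface text tells. Its arguments: {"type":"object","properties":{"commands":{"type":"array"},"force":{"type":"number"}},"required":["commands"]}

```bash
ls; mkdir -p pics; python3 - <<'E'
from workcell import bot
import cv2
s=bot.observe(); print(s)
for n in ["scene","top","wrist"]:
    f=bot.grab_frame(n); cv2.imwrite(f"pics/{n}0.png",f["frame"])
    print(n,{k:v for k,v in f.items() if k!="frame"})
E
```

```text
pics
{'clock': 0.0, 'qpos': array([ 1.16682797,  0.52199725, -0.03629201,  1.5999853 ,  0.02121446,
        1.02111422, -0.11278521]), 'qd': array([-0.00125793,  0.0020442 , -0.00114142, -0.00119452, -0.00099271,
        0.00024329,  0.00095179]), 'joint_efforts': array([-1.36969455e-03, -9.27098608e+01,  1.97907664e+00, -3.69930875e+01,
        1.78107340e-02,  8.09523510e-03,  8.81574306e-05]), 'position': array([ 0.20458739, -0.59021711,  0.23074472]), 'tool_rot': array([-3.14047903e+00,  1.09956102e-04,  3.33749698e-01]), 'force': array([ 0.05265734, -0.02904378, -0.94484204]), 'moment': array([-0.01140206, -0.00582808,  0.00727242]), 'grip_width': 0.08571900783141899}
scene {'fx': 451.8080094600641, 'fy': 451.8080094600641, 'cx': 320.8482002652057, 'cy': 249.6827429848998, 'dist': array([-0.00303637,  0.        ,  0.        ,  0.        ,  0.        ]), 'pose': array([[ 0.02825052, -0.77707   ,  0.62877986,  1.24254674],
       [ 0.99948667,  0.03146721, -0.00601769,  0.1166046 ],
       [-0.01510978,  0.62862709,  0.77756008,  0.9831126 ],
       [ 0.        ,  0.        ,  0. 
[... 315 characters left out ...]
02888962,  0.12282226],
       [ 0.03026974,  0.09342649,  0.99516593,  1.403751  ],
       [ 0.        ,  0.        ,  0.        ,  1.        ]])}
wrist {'fx': 388.4484875592773, 'fy': 388.4484875592773, 'cx': 320.99079119637986, 'cy': 234.33464755529187, 'dist': array([-0.07350839,  0.        ,  0.        ,  0.        ,  0.        ]), 'tool_from_camera': array([[-6.48695357e-04,  9.65659504e-01,  2.59810125e-01,
         6.53619502e-02],
       [ 9.99999585e-01,  7.92510562e-04, -4.48790318e-04,
         8.50756159e-04],
       [-6.39280904e-04,  2.59809726e-01, -9.65659618e-01,
        -1.42923926e-01],
       [ 0.00000000e+00,  0.00000000e+00,  0.00000000e+00,
         1.00000000e+00]])}
```

View pics/top0.png

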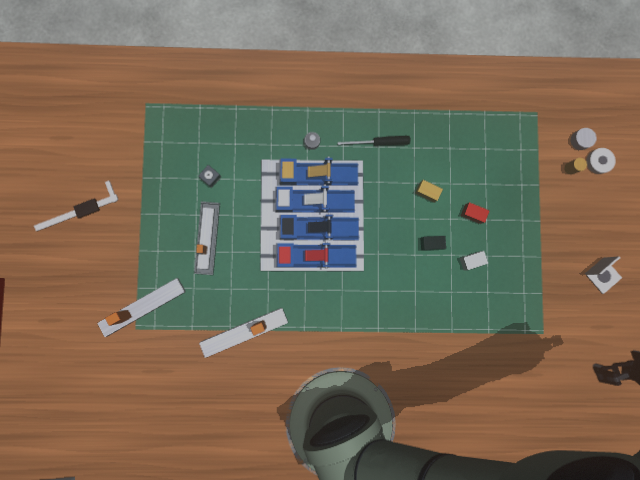

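View pics/scene0.png

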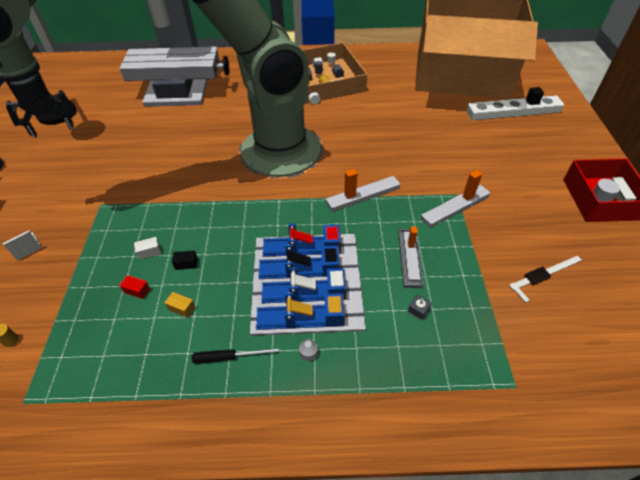

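View pics/wrist0.png

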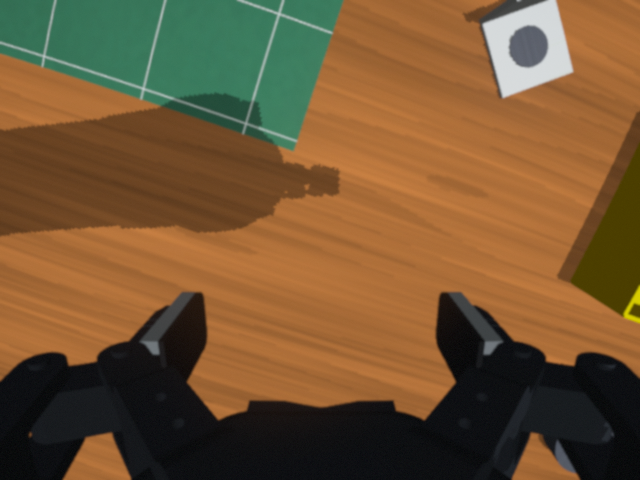

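```bash
cat > h.py <<'E'
from workcell import bot
import numpy as np, cv2
from scipy.spatial.transform import Rotation as R
def grab(n,save=None):
    s=bot.observe()
    f=bot.grab_frame(n)
    if n=="wrist":
        T=np.eye(4);T[:3,:3]=R.from_euler('xyz',s['tool_rot']).as_matrix();T[:3,3]=s['position']
        f['pose']=T@f['tool_from_camera']
    if save: cv2.imwrite(f"pics/{save}.png",f['frame'])
    return f
def K(f): return np.array([[f['fx'],0,f['cx']],[0,f['fy'],f['cy']],[0,0,1.]])
def cast(f,px,z):
    px=np.asarray(px,float).reshape(-1,1,2)
    u=cv2.undistortPoints(px,K(f),f['dist']).reshape(-1,2)
    d=np.c_[u[:,0],-u[:,1],-np.ones(len(u))]@f['pose'][:3,:3].T
    o=f['pose'][:3,3]
    return o+d*((z-o[2])/d[:,2])[:,None]
def proj(f,P):
    P=np.atleast_2d(P); c=(P-f['pose'][:3,3])@f['pose'][:3,:3]
    c=c*[1,-1,-1]
    return cv2.projectPoints(c.reshape(-1,1,3),np.zeros(3),np.zeros(3),K(f),f['dist'])[0].reshape(-1,2)
def mask(im,color):
    h=cv2.cvtColor(im,cv2.COLOR_BGR2HSV);H,S,V=[h[...,i].astype(int) for i in range(3)]
    m={'brass':(H>15)&(H<30)&(S>120)&(V>110),'red':((H<6)|(H>174))&(S>150)&(V>80),
     'black':(V<50),'alu':(S<40)&(V>165),'orange':(H>6)&(H<16)&(S>170)&(V>120),
     'blue':(H>100)&(H<125)&(S>120)}[color]
    return m.astype(np.uint8)*255
def rects(f,color,z,amin=30,roi=None):
    m=mask(f['frame'],color)
    if roi is not None:
        k=np.zeros_like(m);k[roi[1]:roi[3],roi[0]:roi[2]]=1;m=m*k
    out=[]
    for c in cv2.findContours(m,cv2.RETR_EXTERNAL,cv2.CHAIN_APPROX_NONE)[0]:
        if cv2.contourArea(c)<amin: continue
        P=cast(f,c.reshape(-1,2),z)[:,:2]
        r=cv2.minAreaRect((P*1000).astype(np.float32))
        out.append((c.reshape(-1,2).mean(0).round(0),np.round(r[0],1),np.round(r[1],1),round(r[2],1)))
    return out
E
python3 - <<'E'
from h import *
f=grab('top')
for c in ['brass','red','black','alu','orange','blue']:
    print(c)
    for r in rects(f,c,0.036 if c!='orange' else .08,roi=(140,100,545,330)): print(r)
cv2.imwrite('pics/topz.png',cv2.resize(f['frame'][140:290,180:380],(800,600),interpolation=cv2.INTER_CUBIC))
cv2.imwrite('pics/topb.png',cv2.resize(f['frame'][160:280,400:560],(800,600),interpolation=cv2.INTER_CUBIC))
E
```

```text
brass
(array([430., 190.]), array([ 623.7, -236.2]), array([56.7, 33.4]), 64.0)
(array([287., 169.]), array([674.2, 151. ]), array([38.4, 21.6]), 1.0)
red
(array([317., 255.]), array([444.5,  69.8]), array([29.3, 53.3]), 0.6)
(array([284., 254.]), array([444.5, 153.6]), array([37.3, 23.9]), 1.0)
(array([476., 212.]), array([ 565.6, -362.7]), array([58.3, 34.8]), 68.9)
black
(array([391., 143.]), array([ 753.1, -131.1]), array([ 8.4, 93.3]), 1.2)
(array([391., 138.]), array([ 766.4, -131.1]), array([ 7., 94.]), 4.6)
alu
(array([240., 328.]), array([253.2, 266.1]), array([12.9, 41.6]), 0.6)
(array([271., 319.]), array([268.3, 186.7]), array([39.7, 78.4]), 23.0)
(array([159., 297.]), array([327.1, 481.1]), array([ 39.7, 127.3]), 30.8)
(array([312., 267.]), array([419. ,  79.7]), array([ 31.8, 271.4]), 0.8)
(array([476., 260.]), array([ 435.6, -357.9]), array([33.6, 57.3]), 19.0)
(array([349., 242.]), array([479.1,  -6.1]), array([59. , 99.2]), 0.9)
(array([287., 242.]), array([476.9, 132.8]), array([ 58.7, 167.9]), 0.9)
(array([205., 239.]), array([484.3, 364.2]), array([ 27.7, 161. ]),
[... 325 characters left out ...]
4.6,  97.6]), array([ 8.2, 72.8]), 1.1)
(array([350., 188.]), array([625.6,  -7.8]), array([60.3, 89.5]), 0.6)
(array([268., 187.]), array([624.1, 198.4]), array([59.9, 37.6]), 1.1)
(array([208., 174.]), array([654.8, 362.3]), array([17.3, 17. ]), 45.9)
(array([350., 163.]), array([684.3, -11.5]), array([30.3, 81.6]), 1.1)
(array([269., 165.]), array([682.8, 196.9]), array([30.2, 43.1]), 1.2)
orange
blue
(array([314., 255.]), array([444.5,  69.5]), array([ 61.3, 207.7]), 0.8)
(array([319., 228.]), array([517.8,  61.5]), array([207.2,  62. ]), 89.5)
(array([311., 200.]), array([593. ,  74.3]), array([ 65.1, 204.9]), 0.3)
(array([316., 173.]), array([669. ,  64.3]), array([ 68.5, 205.6]), 1.1)
```

View pics/topz.png

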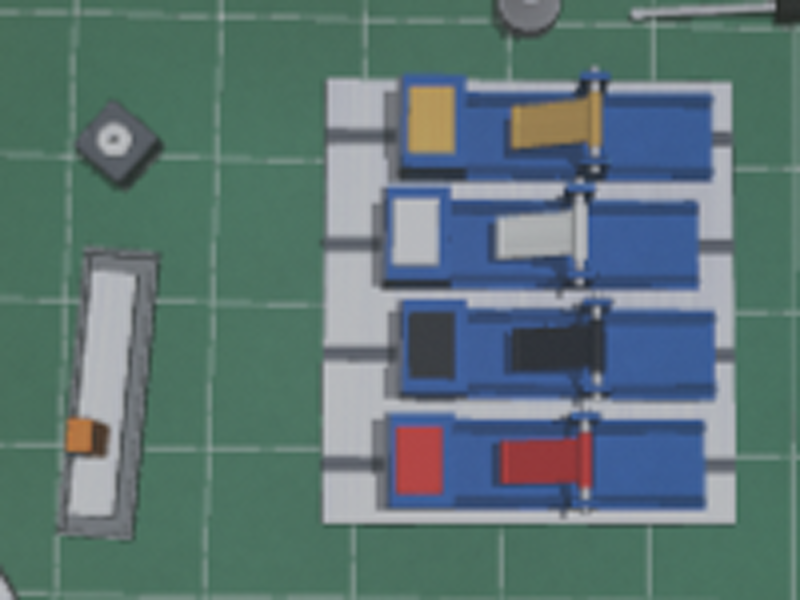

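View pics/topb.png

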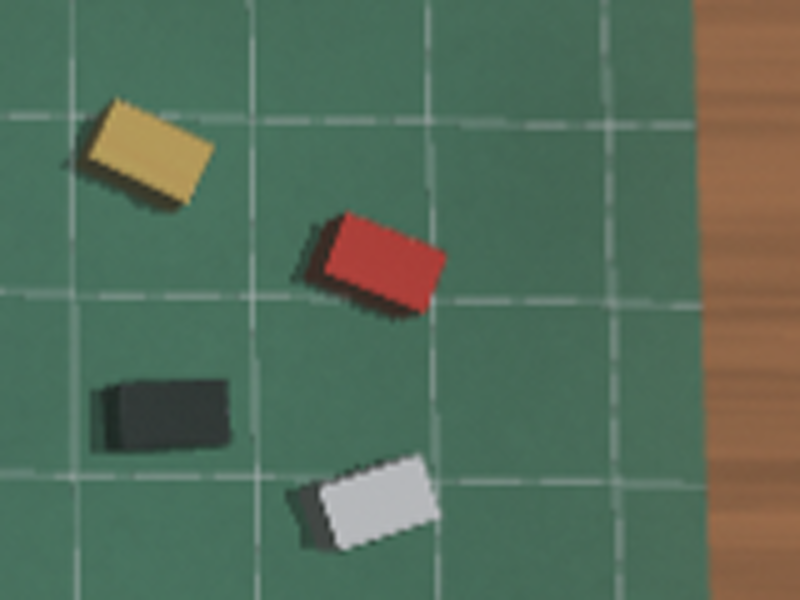

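```bash
cat >> h.py <<'E'
def go(p,yaw,base=None):
    """print travel/twist (tool axes) from the current pose to world TCP p, pointing down at yaw deg"""
    s=bot.observe()
    R0=R.from_euler('xyz',s['tool_rot']); p0=s['position']
    R1=R.from_euler('xyz',[np.pi,0,np.radians(yaw)])
    t=R0.inv().apply(np.array(p)-p0); w=(R0.inv()*R1).as_rotvec(degrees=True)
    print('travel',t.round(4).tolist(),'twist',w.round(2).tolist(),'rows',max(np.linalg.norm(t)/.05,np.linalg.norm(w)/8.59).round(1))
def st():
    s=bot.observe(); print('t',round(s['clock'],2),'p',s['position'].round(4),'rot',np.degrees(s['tool_rot']).round(2),'F',s['force'].round(1),'w',round(s['grip_width'],4),'q',s['qpos'].round(2))
E
python3 -c "
from h import *
go([.53,-.235,.25],90)"
```

```text
travel [0.4238, -0.2292, -0.0189] twist [-0.03, -0.02, -70.88] rows 9.6
```

>>> {"name": "apply_moves", "arguments": {"commands": [{"travel":[0.424,-0.229,-0.019],"twist":[0,0,-71],"claw":0.07},{"travel":[0.424,-0.229,-0.019],"twist":[0,0,-71],"claw":0.07},{"travel":[0.424,-0.229,-0.019],"twist":[0,0,-71],"claw":0.07},{"travel":[0.424,-0.229,-0.019],"twist":[0,0,-71],"claw":0.07},{"travel":[0.424,-0.229,-0.019],"twist":[0,0,-71],"claw":0.07},{"travel":[0.424,-0.229,-0.019],"twist":[0,0,-71],"claw":0.07},{"travel":[0.424,-0.229,-0.019],"twist":[0,0,-71],"claw":0.07},{"travel":[0.424,-0.229,-0.019],"twist":[0,0,-71],"claw":0.07},{"travel":[0.424,-0.229,-0.019],"twist":[0,0,-71],"claw":0.07},{"travel":[0.424,-0.229,-0.019],"twist":[0,0,-71],"claw":0.07}]}}

```text
clock: 1.2
position: [0.5323, -0.232, 0.2505]
tool_rot: [3.141, -0.001, 1.577]
force: [0.2, 0.1, 0.1]
grip_width: 0.0703
```

```bash
python3 - <<'E'
from h import *
st()
f=grab('wrist','w1')
for c in ['brass','red','alu','black']:
    print(c); [print(r) for r in rects(f,c,.036,amin=800)]
E
```

```text
t 1.2 p [ 0.5323 -0.232   0.2505] rot [ 1.7996e+02 -6.0000e-02  9.0370e+01] F [0.2 0.1 0.1] w 0.0703 q [ 0.62  0.46 -0.44  1.68  0.22  1.05  0.12]
brass
(array([421., 203.]), array([ 626.5, -232.7]), array([61.4, 36.6]), 64.7)
red
(array([355., 322.]), array([ 568.3, -355.6]), array([66.8, 37.3]), 68.6)
alu
(array([237., 322.]), array([ 452.1, -355.4]), array([66.5, 27.8]), 84.4)
black
(array([321., 405.]), array([ 532., -455.]), array([829.4, 274.6]), 0.3)
(array([565.,  97.]), array([ 752.9, -134.2]), array([24.5, 90.9]), 4.1)
```

View pics/w1.png

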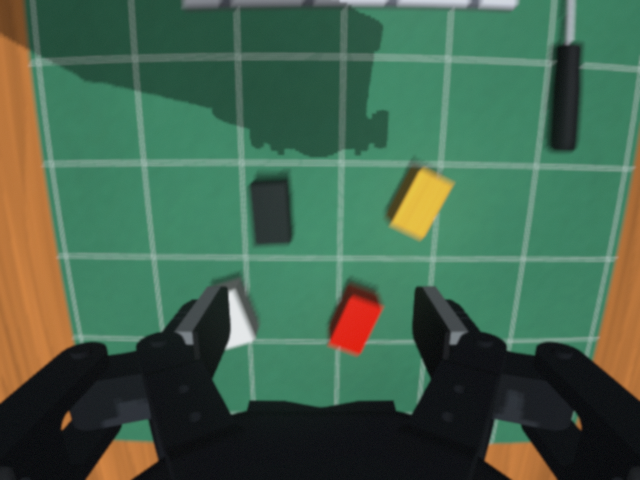

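>>> {"name": "apply_moves", "arguments": {"commands": [{"travel":[0.36,-0.028,0],"twist":[0,0,0.4],"claw":0.06},{"travel":[0.36,-0.028,0],"twist":[0,0,0.4],"claw":0.06},{"travel":[0.36,-0.028,0],"twist":[0,0,0.4],"claw":0.06},{"travel":[0.36,-0.028,0],"twist":[0,0,0.4],"claw":0.06},{"travel":[0.36,-0.028,0],"twist":[0,0,0.4],"claw":0.06},{"travel":[0.36,-0.028,0],"twist":[0,0,0.4],"claw":0.06},{"travel":[0.36,-0.028,0],"twist":[0,0,0.4],"claw":0.06},{"travel":[0.36,-0.028,0],"twist":[0,0,0.4],"claw":0.06},{"travel":[0.36,-0.028,0],"twist":[0,0,0.4],"claw":0.06},{"travel":[0.36,-0.028,0],"twist":[0,0,0.4],"claw":0.06}]}}

```text
clock: 2.25
position: [0.5016, 0.1238, 0.2501]
tool_rot: [-3.141, 0.001, 1.565]
force: [0.2, -0.4, -0.5]
grip_width: 0.0603
```

```bash
python3 - <<'E'
from h import *
import pickle
st()
f=grab('wrist','w2'); pickle.dump(f,open('w2.pkl','wb'))
E
```

```text
t 2.25 p [0.5016 0.1238 0.2501] rot [-1.7998e+02  4.0000e-02  8.9700e+01] F [ 0.2 -0.4 -0.5] w 0.0603 q [ 0.07  0.37 -0.56  1.84  0.23  1.   -0.58]
```

View pics/w2.png

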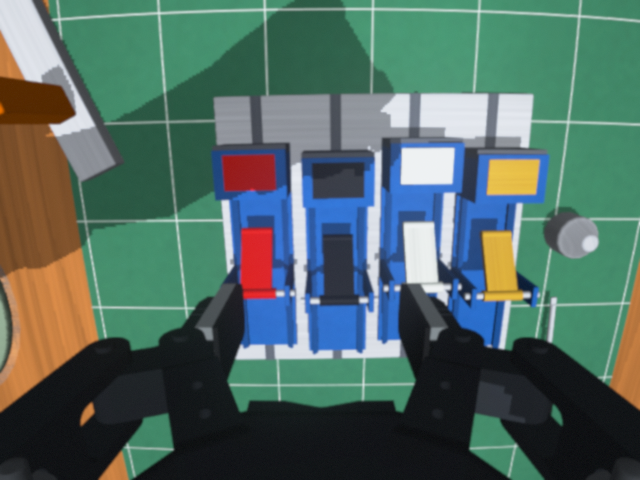

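```bash
python3 - <<'E'
from h import *
import pickle
fw=pickle.load(open('w2.pkl','rb'))
ft=grab('top'); fs=grab('scene','scene1')
def cent(f,c,roi):
    m=mask(f['frame'],c);k=np.zeros_like(m);k[roi[1]:roi[3],roi[0]:roi[2]]=255;m&=k
    cs=cv2.findContours(m,cv2.RETR_EXTERNAL,cv2.CHAIN_APPROX_NONE)[0]
    c=max(cs,key=cv2.contourArea); return np.array(cv2.minAreaRect(c)[0]),cv2.contourArea(c),c
def ray(f,px):
    o=f['pose'][:3,3]; d=cast(f,[px],0)[0]-o; return o,d/np.linalg.norm(d)
W={'red':(215,150,285,195),'black':(306,158,370,203),'alu':(395,143,460,190),'brass':(480,150,548,200)}
T={'red':(276,245,298,266),'black':(276,216,298,238),'alu':(277,189,295,208),'brass':(277,160,300,180)}
S={'red':(322,226,342,241),'black':(322,247,342,264),'alu':(327,270,346,288),'brass':(325,295,345,312)}
for c in W:
    rs=[];o=[]
    for f,B in ((fw,W),(ft,T),(fs,S)):
        im=f['frame'];x0,y0,x1,y1=B[c]
        m,a,_=cent(f,c,B[c]) if c!='black' else (None,0,None)
        if c=='black':
            g=cv2.cvtColor(im,cv2.COLOR_BGR2HSV); mm=((g[...,2]<70)&(g[...,1]<120)).astype(np.uint8)*255;k=np.zeros_like(mm);k[y0:y1,x0:x1]=255;mm&=k
            cc=max(cv2.findContours(mm,cv2.RETR_EXTERNAL,cv2.CHAIN_APPROX_NONE)[0],key=cv2.contourArea);m=np.array(cv2.minAreaRect(cc)[0]);a=cv2.contourArea(cc)
        rs.append(ray(f,m));o.append((m.round(1).tolist(),a))
    for ids in ((0,1),(0,2),(0,1,2)):
        A=np.zeros((3,3));b=np.zeros(3)
        for i in ids:
            M=np.eye(3)-np.outer(rs[i][1],rs[i][1]);A+=M;b+=M@rs[i][0]
        print(c,ids,(np.linalg.solve(A,b)*1000).round(1))
    print(o,[cast(f,[m[0]],.06)[0].round(4)[:2].tolist() for f,m in zip((fw,ft,fs),o)])
cv2.imwrite('pics/w2z.png',cv2.resize(fw['frame'][90:370,200:560],(800,600),interpolation=cv2.INTER_CUBIC))
cv2.imwrite('pics/s1z.png',cv2.resize(fs['frame'][215:340,240:440],(800,500),interpolation=cv2.INTER_CUBIC))
E
```

```text
Traceback (most recent call last):
ValueError: max() iterable argument is empty
```

```bash
cat > lanes.py <<'E'
from h import *
import pickle
fw=pickle.load(open('w2.pkl','rb'))
ft=grab('top'); fs=grab('scene')
ft['frame']=cv2.imread('pics/top0.png');fs['frame']=cv2.imread('pics/scene0.png')
pickle.dump((ft,fs),open('ts.pkl','wb'))
def cent(f,c,roi):
    x0,y0,x1,y1=roi
    g=cv2.cvtColor(f['frame'],cv2.COLOR_BGR2HSV).astype(int)
    notblue=~((g[...,0]>95)&(g[...,0]<130)&(g[...,1]>110))
    m=notblue.astype(np.uint8)*255 if c=='black' else mask(f['frame'],c)
    if c=='alu': m=((g[...,1]<60)&(g[...,2]>150)).astype(np.uint8)*255
    k=np.zeros_like(m);k[y0:y1,x0:x1]=255;m&=k
    cs=cv2.findContours(m,cv2.RETR_EXTERNAL,cv2.CHAIN_APPROX_NONE)[0]
    c=max(cs,key=cv2.contourArea); return np.array(cv2.minAreaRect(c)[0]),cv2.contourArea(c)
def ray(f,px):
    o=f['pose'][:3,3]; d=cast(f,[px],0)[0]-o; return o,d/np.linalg.norm(d)
W={'red':(218,150,285,195),'black':(310,158,367,201),'alu':(395,143,458,189),'brass':(483,153,545,198)}
T={'red':(278,245,296,264),'black':(279,218,295,236),'alu':(277,189,290,207),'brass':(280,160,296,180)}
S={'red':(324,227,341,240),'black':(324,249,339,262),'alu':(329,271,344,285),'brass':(325,295,345,312)}
for c in W:
    rs=[];o=[]
    for f,B in ((fw,W),(ft,T),(fs,S)):
        m,a=cent(f,c,B[c]); rs.append(ray(f,m));o.append((m.round(1).tolist(),a))
    for ids in ((0,1),(0,2),(0,1,2)):
        A=np.zeros((3,3));b=np.zeros(3)
        for i in ids:
            M=np.eye(3)-np.outer(rs[i][1],rs[i][1]);A+=M;b+=M@rs[i][0]
        print(c,ids,(np.linalg.solve(A,b)*1000).round(1))
    print(o,[cast(f,[m[0]],.06)[0].round(4)[:2].tolist() for f,m in zip((fw,ft,fs),o)])
cv2.imwrite('pics/w2z.png',cv2.resize(fw['frame'][90:370,200:560],(800,600),interpolation=cv2.INTER_CUBIC))
cv2.imwrite('pics/s1z.png',cv2.resize(fs['frame'][215:340,240:440],(800,500),interpolation=cv2.INTER_CUBIC))
E
python3 lanes.py
```

```text
red (0, 1) [442.2 153.8  69.7]
red (0, 2) [440.2 154.2  61.8]
red (0, 1, 2) [442.  153.8  64.3]
[([248.5, 172.4], 1603.5), ([284.5, 254.0], 123.5), ([331.6, 232.9], 91.5)] [[0.4399, 0.1538], [0.4432, 0.153], [0.4388, 0.1545]]
black (0, 1) [516.8 146.6  59. ]
black (0, 2) [516.5 147.8  64.3]
black (0, 1, 2) [516.4 147.3  64.1]
[([338.2, 179.9], 1592.5), ([287.5, 226.0], 174.5), ([330.5, 254.5], 83.0)] [[0.5165, 0.1468], [0.5169, 0.1465], [0.5132, 0.1484]]
alu (0, 1) [592.3 158.4  60.1]
alu (0, 2) [591.  159.5  65.6]
alu (0, 1, 2) [591.1 159.1  65.7]
[([427.0, 166.0], 1798.0), ([283.5, 197.5], 165.0), ([336.5, 277.5], 149.0)] [[0.5924, 0.1585], [0.5923, 0.1584], [0.5871, 0.1603]]
brass (0, 1) [668.5 150.1  60.5]
brass (0, 2) [666.8 150.2  63.7]
brass (0, 1, 2) [667.2 150.3  64. ]
[([512.5, 176.5], 1556.5), ([287.0, 169.0], 112.0), ([334.0, 304.0], 147.5)] [[0.6686, 0.1497], [0.6688, 0.1505], [0.6645, 0.1505]]
```

View pics/w2z.png

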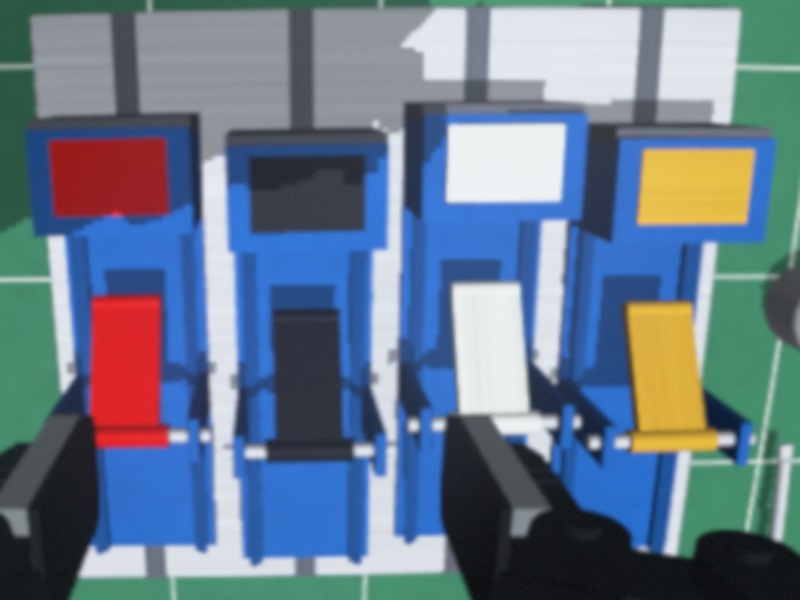

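View pics/s1z.png

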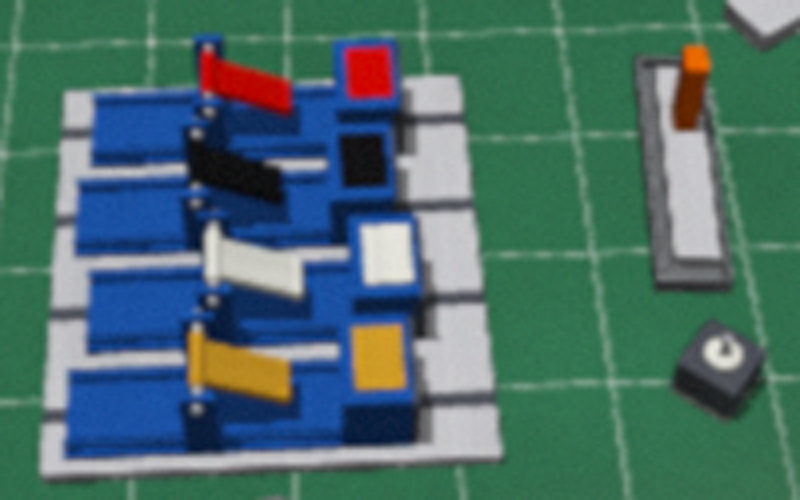

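```bash
python3 - <<'E'
from h import *
import pickle
ft,fs=pickle.load(open('ts.pkl','rb')); fw=pickle.load(open('w2.pkl','rb'))
p=np.array([(327,78),(733,82),(322,523),(736,523)])/4+[180,140]
print((cast(ft,p,.011)*1000).round(1))
# wrist: slot centres far (y~60) in zoom w2z scale 360/800
q=np.array([(122,60),(300,60),(477,60),(650,60),(155,560),(303,568),(32,15),(740,10)])*[360/800,280/600]+[200,90]
print((cast(fw,q,.011)*1000).round(1))
# mouth floor front edges (z=.015) red, black
q=np.array([(100,547),(210,547),(243,560),(362,560),(400,540)])*[360/800,280/600]+[200,90]
print((cast(fw,q,.016)*1000).round(1))
# top view mouth ends
p=np.array([(707,422),(707,508),(717,310),(717,398),(699,203),(699,289),(713,95),(713,180)])/4+[180,140]
print((cast(ft,p,.02)*1000).round(1))
E
```

```text
[[704.8 221.3  11. ]
 [707.7 -58.7  11. ]
 [399.7 217.9  11. ]
 [403.6 -61.9  11. ]]
[[439.3 200.2  11. ]
 [515.4 199.5  11. ]
 [591.3 199.5  11. ]
 [667.1 200.2  11. ]
 [443.3 -50.   11. ]
 [517.8 -55.   11. ]
 [401.7 220.   11. ]
 [705.3 222.7  11. ]]
[[417.1 -39.3  16. ]
 [471.6 -39.3  16. ]
 [487.8 -46.9  16. ]
 [546.9 -47.4  16. ]
 [565.4 -36.   16. ]]
[[471.3 -40.8  20. ]
 [413.2 -41.1  20. ]
 [547.6 -47.2  20. ]
 [487.6 -47.5  20. ]
 [621.  -34.6  20. ]
 [561.8 -34.9  20. ]
 [696.2 -43.8  20. ]
 [637.1 -44.1  20. ]]
```

```bash
python3 - <<'E'
from h import *
import pickle
f=pickle.load(open('w2.pkl','rb'))
T=np.eye(4);T[:3,:3]=R.from_euler('xyz',[179.96,-.06,90.37],degrees=True).as_matrix();T[:3,3]=[.5323,-.232,.2505]
f['pose']=T@f['tool_from_camera'];f['frame']=cv2.imread('pics/w1.png');pickle.dump(f,open('w1.pkl','wb'))
im=f['frame'][150:370,200:480];cv2.imwrite('pics/w1z.png',cv2.resize(im,(764,600),interpolation=cv2.INTER_CUBIC))
go([.52,-.15,.16],90)
E
```

```text
travel [-0.2735, 0.02, 0.0904] twist [-0.0, 0.01, -0.37] rows 5.8
```

View pics/w1z.png

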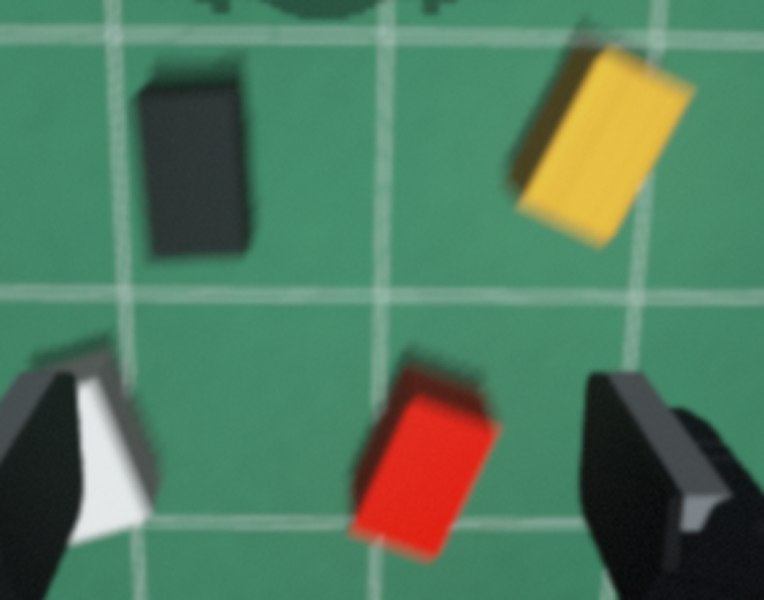

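```bash
python3 - <<'E'
from h import *
import pickle
f=pickle.load(open('w1.pkl','rb'))
def z(a): return np.array(a)*[280/764,220/600]+[200,150]
for n,a in {'black':[(140,95),(236,84),(246,250),(152,257)],'brass':[(610,46),(694,90),(603,248),(516,208)],'red':[(418,396),(501,428),(433,563),(349,532)]}.items():
    P=(cast(f,z(a),.036)*1000)[:,:2]
    r=cv2.minAreaRect(P.astype(np.float32)); print(n,P.mean(0).round(1),np.round(r[0],1),np.round(r[1],1),round(r[2],1), np.linalg.norm(P-np.roll(P,1,0),axis=1).round(1))
E
```

```text
black [ 485.5 -243.4] [ 485.3 -243.1] [33.3 59.7] 2.5 [57.3 32.9 58.3 33.3]
brass [ 627.3 -234.2] [ 626.9 -234.2] [63.5 34.7] 64.0 [63.4 33.3 62.5 34.7]
red [ 568.8 -360.9] [ 568.6 -360.8] [61.6 35.2] 67.5 [61.5 33.6 61.6 35.2]
```

```bash
python3 - <<'E'
from h import *
go([.4855,-.2435,.10],92.5)
E
```

```text
travel [-0.3672, -0.0138, 0.1504] twist [-0.0, 0.01, -2.87] rows 7.9
```

>>> {"name": "apply_moves", "arguments": {"commands": [{"travel":[-0.367,-0.014,0.15],"twist":[0,0,-2.9],"claw":0.06},{"travel":[-0.367,-0.014,0.15],"twist":[0,0,-2.9],"claw":0.06},{"travel":[-0.367,-0.014,0.15],"twist":[0,0,-2.9],"claw":0.06},{"travel":[-0.367,-0.014,0.15],"twist":[0,0,-2.9],"claw":0.06},{"travel":[-0.367,-0.014,0.15],"twist":[0,0,-2.9],"claw":0.06},{"travel":[-0.367,-0.014,0.15],"twist":[0,0,-2.9],"claw":0.06},{"travel":[-0.367,-0.014,0.15],"twist":[0,0,-2.9],"claw":0.06},{"travel":[-0.367,-0.014,0.15],"twist":[0,0,-2.9],"claw":0.06},{"travel":[-0.367,-0.014,0.15],"twist":[0,0,-2.9],"claw":0.06},{"travel":[-0.367,-0.014,0.15],"twist":[0,0,-2.9],"claw":0.06}]}}

```text
clock: 3.5
position: [0.4851, -0.2433, 0.0998]
tool_rot: [-3.141, -0.001, 1.614]
force: [0.2, 0.2, 0.0]
grip_width: 0.0602
```

```bash
python3 - <<'E'
from h import *
st();go([.4855,-.2435,.012],92.5)
grab('wrist','w3')
E
```

```text
t 3.5 p [ 0.4851 -0.2433  0.0998] rot [-1.7996e+02 -4.0000e-02  9.2470e+01] F [0.2 0.2 0. ] w 0.0602 q [ 0.65  0.6  -0.41  1.91  0.36  0.7   0.08]
travel [-0.0003, 0.0005, 0.0878] twist [-0.04, -0.04, -0.03] rows 1.8
```

View pics/w3.png

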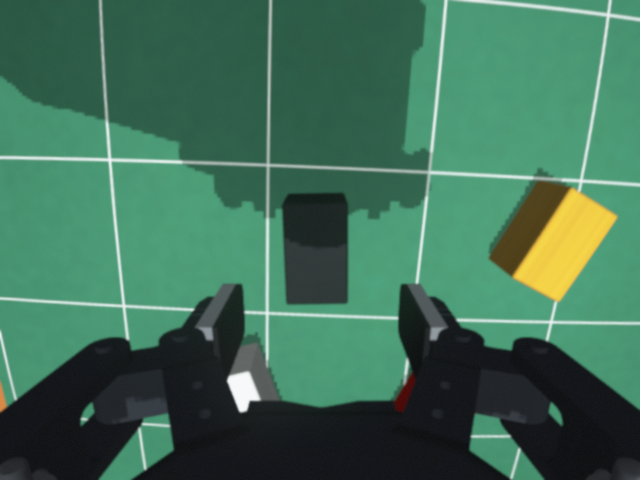

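```bash
python3 - <<'E'
from h import *
f=grab('wrist')
P=cast(f,[(284,205),(347,204),(348,302),(287,303)],.036)*1000;print(P.round(1),P.mean(0).round(1))
print(proj(f,[[.4855,-.2435,.036]]))
E
```

```text
[[ 464.5 -217.7   36. ]
 [ 498.6 -215.6   36. ]
 [ 502.8 -273.2   36. ]
 [ 467.4 -275.5   36. ]] [ 483.3 -245.5   36. ]
[[320.57810328 252.02490959]]
```

>>> {"name": "apply_moves", "arguments": {"commands": [{"travel":[-0.002,-0.001,0.04],"twist":[0,0,-1],"claw":0.06},{"travel":[-0.002,-0.001,0.075],"twist":[0,0,-1],"claw":0.06},{"travel":[-0.002,-0.001,0.088],"twist":[0,0,-1],"claw":0.06},{"travel":[-0.002,-0.001,0.088],"twist":[0,0,-1],"claw":0.03},{"travel":[-0.002,-0.001,0.088],"twist":[0,0,-1],"claw":0.03},{"travel":[-0.002,-0.001,0.088],"twist":[0,0,-1],"claw":0.03},{"travel":[-0.002,-0.001,0.088],"twist":[0,0,-1],"claw":0.03},{"travel":[-0.002,-0.001,0.04],"twist":[0,0,-1],"claw":0.03},{"travel":[-0.002,-0.001,-0.01],"twist":[0,0,-1],"claw":0.03},{"travel":[-0.002,-0.001,-0.01],"twist":[0,0,-1],"claw":0.03}], "force": 60}}

```text
clock: 4.6
position: [0.4876, -0.2454, 0.1165]
tool_rot: [3.134, 0.004, 1.634]
force: [0.3, 0.6, -1.7]
grip_width: 0.0347
```

```bash
python3 - <<'E'
from h import *
st();go([.5178,-.004,.09],90.7);go([.5178,-.004,.0265],90.7)
grab('wrist','w4')
E
```

```text
t 4.6 p [ 0.4876 -0.2454  0.1165] rot [179.57   0.24  93.59] F [ 0.3  0.6 -1.7] w 0.0347 q [ 0.67  0.58 -0.43  1.9   0.35  0.73  0.1 ]
travel [0.2392, 0.0451, 0.0258] twist [0.44, 0.23, 2.9] rows 4.9
travel [0.2394, 0.0446, 0.0893] twist [0.44, 0.23, 2.9] rows 5.2
```

View pics/w4.png

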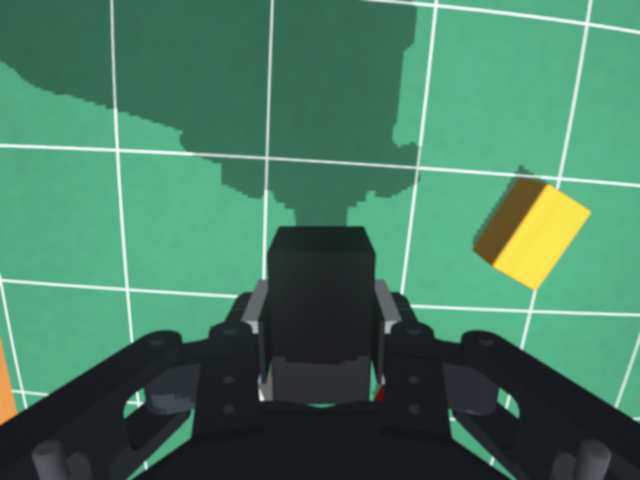

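>>> {"name": "apply_moves", "arguments": {"commands": [{"travel":[0.239,0.045,0.015],"twist":[0,0,2.9],"claw":0.03},{"travel":[0.239,0.045,0.015],"twist":[0,0,2.9],"claw":0.03},{"travel":[0.239,0.045,0.015],"twist":[0,0,2.9],"claw":0.03},{"travel":[0.239,0.045,0.015],"twist":[0,0,2.9],"claw":0.03},{"travel":[0.239,0.045,0.015],"twist":[0,0,2.9],"claw":0.03},{"travel":[0.239,0.045,0.015],"twist":[0,0,2.9],"claw":0.03},{"travel":[0.239,0.045,0.015],"twist":[0,0,2.9],"claw":0.03},{"travel":[0.239,0.045,0.015],"twist":[0,0,2.9],"claw":0.03}]}}

```text
clock: 5.45
position: [0.5144, -0.004, 0.095]
tool_rot: [-3.141, 0.001, 1.582]
force: [0.4, 0.3, -0.5]
grip_width: 0.0348
```

```bash
python3 - <<'E'
from h import *
st();go([.5178,-.004,.0265],90.7)
f=grab('wrist','w5')
g=grab('top'); cv2.imwrite('pics/t5.png',cv2.resize(g['frame'][140:290,180:380],(800,600)))
E
```

```text
t 5.45 p [ 0.5144 -0.004   0.095 ] rot [-1.7996e+02  3.0000e-02  9.0660e+01] F [ 0.4  0.3 -0.5] w 0.0348 q [ 0.19  0.57 -0.41  1.98  0.36  0.65 -0.43]
travel [-0.0, 0.0035, 0.0685] twist [-0.04, 0.03, -0.04] rows 1.4
```

View pics/w5.png

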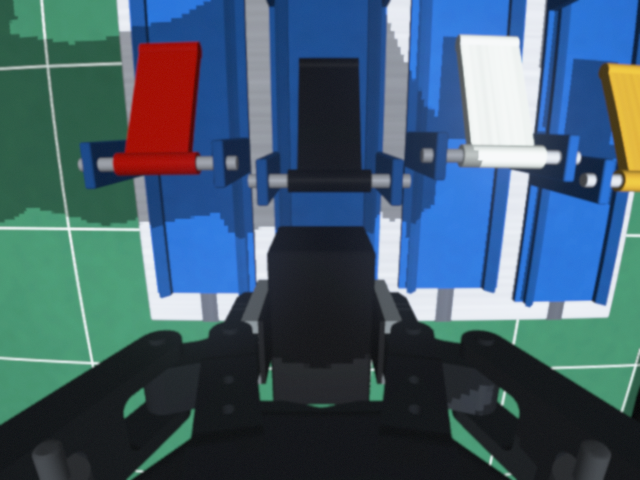

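```bash
python3 - <<'E'
from h import *
f=grab('wrist')
for n,a in {'red':[(79,164),(241,163)],'black':[(249,181),(410,181)],'alu':[(420,155),(579,157)]}.items():
    P=cast(f,a,.067)*1000;print(n,P.round(1)[:,:2].tolist(),P.mean(0).round(1))
# rails inner edges tops z .023 black
P=cast(f,[(276,20),(379,20),(165,292),(248,290),(405,288),(490,290),(523,300),(607,304)],.023)*1000;print(P.round(1)[:,:2].tolist())
E
```

```text
red [[405.3, 45.9], [479.1, 46.2]] [442.2  46.1  67. ]
black [[482.3, 38.4], [553.5, 39.1]] [517.9  38.7  67. ]
alu [[557.1, 50.5], [629.9, 51.4]] [593.5  51.   67. ]
[[490.4, 115.4], [542.9, 116.0], [420.2, -34.8], [471.1, -32.6], [565.1, -30.4], [617.3, -31.6], [639.3, -38.2], [696.2, -41.5]]
```

>>> {"name": "apply_moves", "arguments": {"commands": [{"travel":[0,0.0037,0.02],"twist":[0,0,0],"claw":0.03},{"travel":[0,0.0037,0.04],"twist":[0,0,0],"claw":0.03},{"travel":[0,0.0037,0.055],"twist":[0,0,0],"claw":0.03},{"travel":[0,0.0037,0.062],"twist":[0,0,0],"claw":0.03},{"travel":[0,0.0037,0.067],"twist":[0,0,0],"claw":0.03},{"travel":[0,0.0037,0.067],"twist":[0,0,0],"claw":0.03}]}}

```text
clock: 6.2
position: [0.5184, -0.0033, 0.0289]
tool_rot: [3.141, 0.001, 1.583]
force: [0.2, -0.1, 0.5]
grip_width: 0.0351
```

```bash
python3 - <<'E'
from h import *
st()
f=grab('wrist','w6');fs=grab('scene');cv2.imwrite('pics/s6.png',cv2.resize(fs['frame'][215:340,220:420],(800,500),interpolation=cv2.INTER_CUBIC))
E
```

```text
t 6.2 p [ 0.5184 -0.0033  0.0289] rot [1.7999e+02 3.0000e-02 9.0690e+01] F [ 0.2 -0.1  0.5] w 0.0351 q [ 0.14  0.69 -0.34  2.    0.44  0.52 -0.5 ]
```

View pics/w6.png

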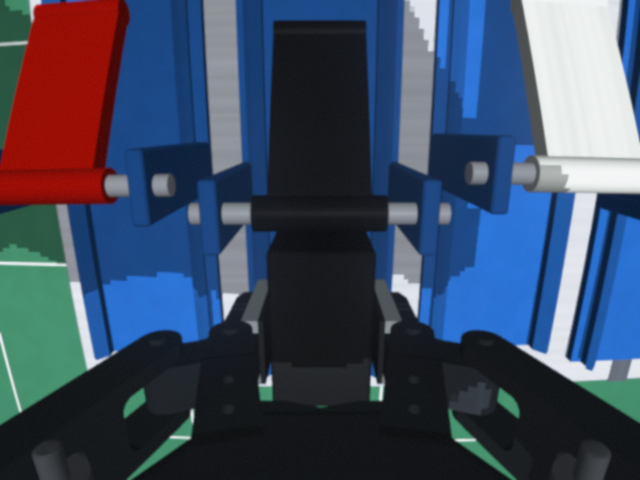

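View pics/s6.png

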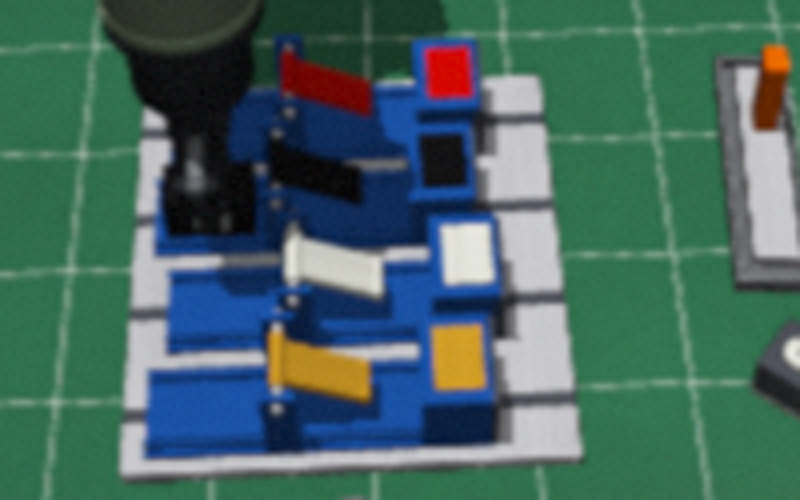

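>>> {"name": "apply_moves", "arguments": {"commands": [{"travel":[0,0,0.0015],"twist":[0,0,0],"claw":0.03},{"travel":[0,0,0.0015],"twist":[0,0,0],"claw":0.05},{"travel":[0,0,0.0015],"twist":[0,0,0],"claw":0.05},{"travel":[0,0,0.0015],"twist":[0,0,0],"claw":0.05},{"travel":[0,0,-0.03],"twist":[0,0,0],"claw":0.05},{"travel":[0,0,-0.08],"twist":[0,0,0],"claw":0.05},{"travel":[0,0,-0.12],"twist":[0,0,0],"claw":0.06},{"travel":[-0.03,0,-0.12],"twist":[0,0,0],"claw":0.06},{"travel":[-0.08,0,-0.12],"twist":[0,0,0],"claw":0.06},{"travel":[-0.08,0,-0.12],"twist":[0,0,0],"claw":0.06}]}}

```text
clock: 7.3
position: [0.5189, -0.0895, 0.1483]
tool_rot: [-3.141, 0.003, 1.576]
force: [-0.5, 1.2, -0.4]
grip_width: 0.0601
```

```bash
python3 - <<'E'
from h import *
st(); go([.627,-.2342,.10],64)
f=grab('scene');cv2.imwrite('pics/s7.png',cv2.resize(f['frame'][215:340,60:360],(800,333),interpolation=cv2.INTER_CUBIC))
E
```

```text
t 7.3 p [ 0.5189 -0.0895  0.1483] rot [-1.7999e+02  1.6000e-01  9.0290e+01] F [-0.5  1.2 -0.4] w 0.0601 q [ 0.39  0.51 -0.44  1.92  0.3   0.78 -0.22]
travel [-0.1451, 0.1074, 0.0487] twist [0.02, 0.16, 26.29] rows 3.7
```

View pics/s7.png

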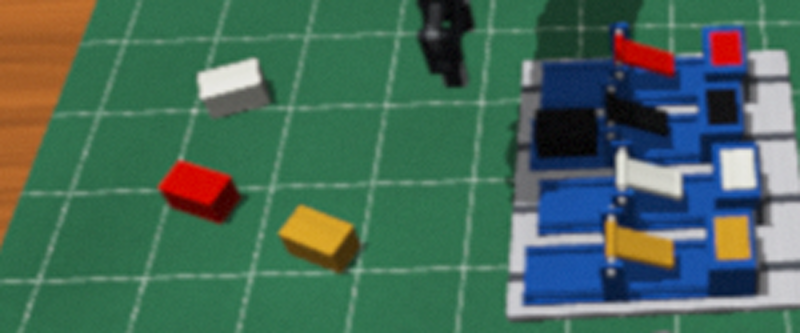

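>>> {"name": "apply_moves", "arguments": {"commands": [{"travel":[-0.145,0.107,0.049],"twist":[0,0,26.3],"claw":0.06},{"travel":[-0.145,0.107,0.049],"twist":[0,0,26.3],"claw":0.06},{"travel":[-0.145,0.107,0.049],"twist":[0,0,26.3],"claw":0.06},{"travel":[-0.145,0.107,0.049],"twist":[0,0,26.3],"claw":0.06},{"travel":[-0.145,0.107,0.049],"twist":[0,0,26.3],"claw":0.06},{"travel":[-0.145,0.107,0.049],"twist":[0,0,26.3],"claw":0.06}]}}

```text
clock: 7.95
position: [0.6282, -0.2255, 0.0984]
tool_rot: [-3.14, -0.001, 1.125]
force: [-0.7, 0.9, -0.6]
grip_width: 0.0598
```

```bash
python3 - <<'E'
from h import *
st(); f=grab('wrist','w8')
for r in rects(f,'brass',.036,amin=800): print(r)
E
```

```text
t 7.95 p [ 0.6282 -0.2255  0.0984] rot [-1.7991e+02 -3.0000e-02  6.4450e+01] F [-0.7  0.9 -0.6] w 0.0598 q [ 0.43  0.75 -0.28  1.57  0.25  0.86 -0.39]
(array([322., 267.]), array([ 624.5, -235.5]), array([59.7, 35.8]), 64.6)
```

View pics/w8.png

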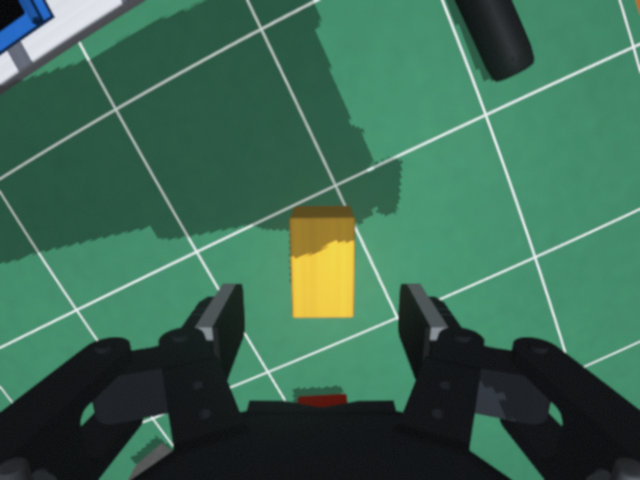

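```bash
python3 - <<'E'
from h import *
go([.6245,-.2355,.012],64.6)
E
```

```text
travel [-0.0111, 0.0014, 0.0869] twist [-0.06, -0.04, -0.1] rows 1.8
```

>>> {"name": "apply_moves", "arguments": {"commands": [{"travel":[-0.011,0.001,0.03],"twist":[0,0,0],"claw":0.06},{"travel":[-0.011,0.001,0.07],"twist":[0,0,0],"claw":0.06},{"travel":[-0.011,0.001,0.087],"twist":[0,0,0],"claw":0.06},{"travel":[-0.011,0.001,0.087],"twist":[0,0,0],"claw":0.03},{"travel":[-0.011,0.001,0.087],"twist":[0,0,0],"claw":0.03},{"travel":[-0.011,0.001,0.087],"twist":[0,0,0],"claw":0.03},{"travel":[-0.011,0.001,0.087],"twist":[0,0,0],"claw":0.03},{"travel":[-0.011,0.001,0.05],"twist":[0,0,0],"claw":0.03},{"travel":[-0.011,0.001,0],"twist":[0,0,0],"claw":0.03},{"travel":[-0.011,0.001,0],"twist":[0,0,0],"claw":0.03}], "force": 90}}

```text
clock: 9.0
position: [0.6277, -0.2378, 0.1065]
tool_rot: [3.132, -0.001, 1.124]
force: [1.9, -0.4, -6.4]
grip_width: 0.0342
```

```bash
python3 - <<'E'
from h import *
st();go([.6696,-.001,.097],90.7)
E
```

```text
t 9.0 p [ 0.6277 -0.2378  0.1065] rot [ 1.7945e+02 -8.0000e-02  6.4400e+01] F [ 1.9 -0.4 -6.4] w 0.0342 q [ 0.45  0.74 -0.28  1.56  0.25  0.86 -0.37]
travel [0.2317, -0.0646, 0.0092] twist [0.56, 0.05, -26.3] rows 4.8
```

>>> {"name": "apply_moves", "arguments": {"commands": [{"travel":[0.232,-0.063,0],"twist":[0,0,-26.3],"claw":0.03},{"travel":[0.232,-0.063,0],"twist":[0,0,-26.3],"claw":0.03},{"travel":[0.232,-0.063,0],"twist":[0,0,-26.3],"claw":0.03},{"travel":[0.232,-0.063,0],"twist":[0,0,-26.3],"claw":0.03},{"travel":[0.232,-0.063,0],"twist":[0,0,-26.3],"claw":0.03},{"travel":[0.232,-0.063,0],"twist":[0,0,-26.3],"claw":0.03},{"travel":[0.232,-0.063,0],"twist":[0,0,-26.3],"claw":0.03},{"travel":[0.232,-0.063,0],"twist":[0,0,-26.3],"claw":0.03}]}}

```text
clock: 9.8
position: [0.6675, -0.0018, 0.0992]
tool_rot: [-3.141, 0.001, 1.582]
force: [-0.4, -1.8, -6.2]
grip_width: 0.0343
```

```bash
python3 - <<'E'
from h import *
st(); f=grab('wrist','w9');go([.6696,-.001,.027],90.7)
E
```

```text
t 9.8 p [ 0.6675 -0.0018  0.0992] rot [-1.7998e+02  6.0000e-02  9.0660e+01] F [-0.4 -1.8 -6.2] w 0.0343 q [ 0.16  0.76 -0.39  1.56  0.35  0.88 -0.35]
travel [0.0011, 0.0021, 0.0723] twist [-0.01, 0.05, -0.07] rows 1.4
```

View pics/w9.png

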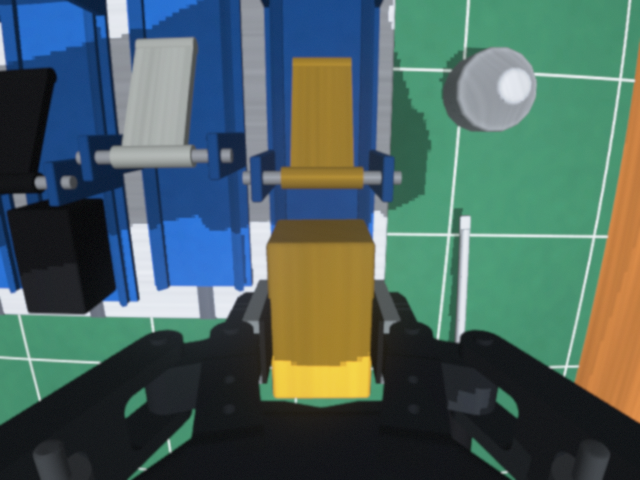

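>>> {"name": "apply_moves", "arguments": {"commands": [{"travel":[-0.001,0.0012,0.025],"twist":[0,0,0],"claw":0.03},{"travel":[-0.001,0.0012,0.045],"twist":[0,0,0],"claw":0.03},{"travel":[-0.001,0.0012,0.06],"twist":[0,0,0],"claw":0.03},{"travel":[-0.001,0.0012,0.068],"twist":[0,0,0],"claw":0.03},{"travel":[-0.001,0.0012,0.072],"twist":[0,0,0],"claw":0.03},{"travel":[-0.001,0.0012,0.072],"twist":[0,0,0],"claw":0.03}]}}

```text
clock: 10.45
position: [0.6688, -0.0022, 0.0293]
tool_rot: [-3.141, 0.001, 1.582]
force: [-14.9, -3.9, 20.6]
grip_width: 0.035
```

```bash
python3 - <<'E'
from h import *
st(); f=grab('wrist','w10')
E
```

```text
t 10.45 p [ 0.6688 -0.0022  0.0293] rot [-1.7998e+02  7.0000e-02  9.0660e+01] F [-14.9  -3.9  20.6] w 0.035 q [ 0.14  0.85 -0.36  1.58  0.39  0.77 -0.38]
```

View pics/w10.png

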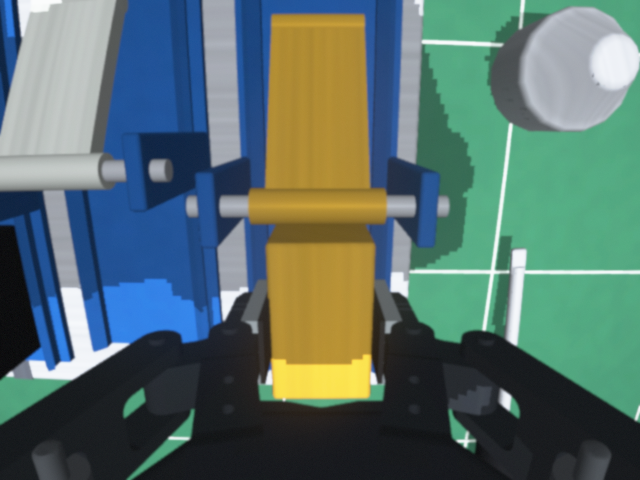

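>>> {"name": "apply_moves", "arguments": {"commands": [{"travel":[0,0,-0.003],"twist":[0,0,0],"claw":0.03},{"travel":[0,-0.002,-0.003],"twist":[0,0,0],"claw":0.03},{"travel":[0,-0.002,0],"twist":[0,0,0],"claw":0.03},{"travel":[0,-0.002,0],"twist":[0,0,0],"claw":0.03}]}}

```text
clock: 10.9
position: [0.6673, -0.0016, 0.0294]
tool_rot: [3.141, 0.001, 1.583]
force: [-13.2, -1.3, 31.0]
grip_width: 0.0345
```

```bash
python3 - <<'E'
from h import *
st()
E
```

```text
t 10.9 p [ 0.6673 -0.0016  0.0294] rot [1.7994e+02 4.0000e-02 9.0700e+01] F [-13.2  -1.3  31. ] w 0.0345 q [ 0.14  0.85 -0.36  1.59  0.39  0.77 -0.38]
```

>>> {"name": "apply_moves", "arguments": {"commands": [{"travel":[0,0,-0.002],"twist":[0,0,0],"claw":0.03},{"travel":[0,0,-0.002],"twist":[0,0,0],"claw":0.05},{"travel":[0,0,-0.002],"twist":[0,0,0],"claw":0.05},{"travel":[0,0,-0.002],"twist":[0,0,0],"claw":0.05},{"travel":[0,0,-0.04],"twist":[0,0,0],"claw":0.05},{"travel":[0,0,-0.08],"twist":[0,0,0],"claw":0.05},{"travel":[0,0,-0.12],"twist":[0,0,0],"claw":0.06},{"travel":[0.03,0,-0.12],"twist":[0,0,0],"claw":0.06},{"travel":[0.03,0,-0.12],"twist":[0,0,0],"claw":0.06}]}}

```text
clock: 11.8
position: [0.6669, 0.0329, 0.1487]
tool_rot: [3.139, -0.002, 1.587]
force: [-0.3, 0.9, -1.4]
grip_width: 0.0599
```

```bash
python3 - <<'E'
from h import *
st(); f=grab('wrist','w11');go([.567,-.355,.1],67.5)
E
```

```text
t 11.8 p [0.6669 0.0329 0.1487] rot [ 1.7987e+02 -1.4000e-01  9.0930e+01] F [-0.3  0.9 -1.4] w 0.0599 q [ 0.12  0.7  -0.41  1.54  0.32  0.97 -0.37]
travel [-0.3843, -0.1055, 0.0473] twist [0.03, -0.07, 23.38] rows 8.0
```

View pics/w11.png

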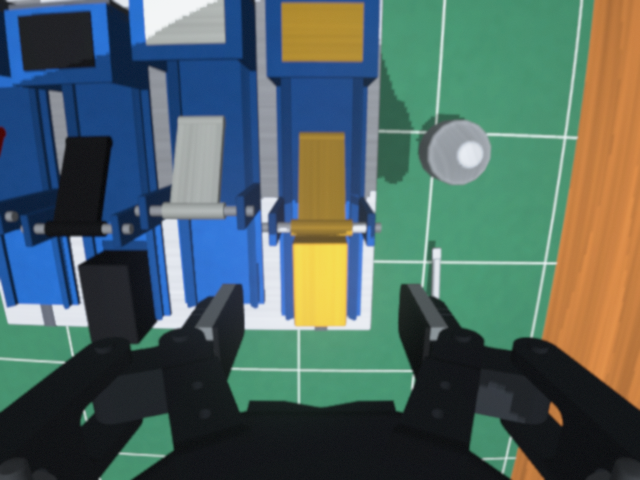

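>>> {"name": "apply_moves", "arguments": {"commands": [{"travel":[-0.384,-0.106,0.047],"twist":[0,0,23.4],"claw":0.06},{"travel":[-0.384,-0.106,0.047],"twist":[0,0,23.4],"claw":0.06},{"travel":[-0.384,-0.106,0.047],"twist":[0,0,23.4],"claw":0.06},{"travel":[-0.384,-0.106,0.047],"twist":[0,0,23.4],"claw":0.06},{"travel":[-0.384,-0.106,0.047],"twist":[0,0,23.4],"claw":0.06},{"travel":[-0.384,-0.106,0.047],"twist":[0,0,23.4],"claw":0.06},{"travel":[-0.384,-0.106,0.047],"twist":[0,0,23.4],"claw":0.06},{"travel":[-0.384,-0.106,0.047],"twist":[0,0,23.4],"claw":0.06},{"travel":[-0.384,-0.106,0.047],"twist":[0,0,23.4],"claw":0.06},{"travel":[-0.384,-0.106,0.047],"twist":[0,0,23.4],"claw":0.06}]}}

```text
clock: 12.85
position: [0.5641, -0.3583, 0.0993]
tool_rot: [-3.14, 0.0, 1.172]
force: [0.5, 1.3, -0.4]
grip_width: 0.0596
```

```bash
python3 - <<'E'
from h import *
st(); f=grab('wrist','w12')
for c in('red','alu'):
  for r in rects(f,c,.036,amin=800): print(c,r)
E
```

```text
t 12.85 p [ 0.5641 -0.3583  0.0993] rot [-1.7993e+02  1.0000e-02  6.7150e+01] F [ 0.5  1.3 -0.4] w 0.0596 q [ 0.66  0.75 -0.3   1.56  0.26  0.87 -0.13]
red (array([326., 249.]), array([ 566.9, -359.9]), array([64. , 35.4]), 68.6)
alu (array([120., 318.]), array([ 435.1, -353. ]), array([36.1, 51.4]), 18.2)
alu (array([516., 180.]), array([ 673.6, -371. ]), array([205.5, 176.5]), 72.4)
```

View pics/w12.png

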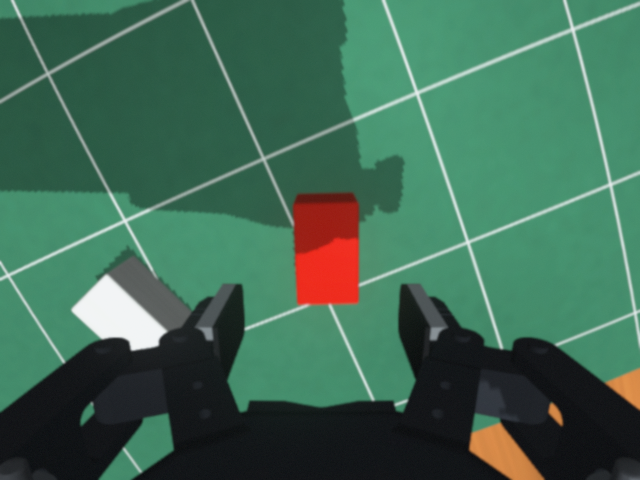

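```bash
python3 - <<'E'
from h import *
go([.5664,-.3615,.012],68.6)
E
```

```text
travel [-0.004, 0.0032, 0.0877] twist [-0.04, -0.03, -1.31] rows 1.8
```

>>> {"name": "apply_moves", "arguments": {"commands": [{"travel":[-0.004,0.003,0.03],"twist":[0,0,-1.4],"claw":0.06},{"travel":[-0.004,0.003,0.07],"twist":[0,0,-1.4],"claw":0.06},{"travel":[-0.004,0.003,0.087],"twist":[0,0,-1.4],"claw":0.06},{"travel":[-0.004,0.003,0.087],"twist":[0,0,-1.4],"claw":0.03},{"travel":[-0.004,0.003,0.087],"twist":[0,0,-1.4],"claw":0.03},{"travel":[-0.004,0.003,0.087],"twist":[0,0,-1.4],"claw":0.03},{"travel":[-0.004,0.003,0.087],"twist":[0,0,-1.4],"claw":0.03},{"travel":[-0.004,0.003,0.05],"twist":[0,0,-1.4],"claw":0.03},{"travel":[-0.004,0.003,0],"twist":[0,0,-1.4],"claw":0.03},{"travel":[-0.004,0.003,0],"twist":[0,0,-1.4],"claw":0.03}], "force": 60}}

```text
clock: 13.9
position: [0.5697, -0.3632, 0.1076]
tool_rot: [3.132, 0.001, 1.199]
force: [1.1, -0.0, -1.9]
grip_width: 0.035
```

```bash
python3 - <<'E'
from h import *
st();go([.4425,.003,.1],90.7)
E
```

```text
t 13.9 p [ 0.5697 -0.3632  0.1076] rot [1.7944e+02 8.0000e-02 6.8690e+01] F [ 1.1 -0.  -1.9] w 0.035 q [ 0.67  0.75 -0.3   1.55  0.27  0.88 -0.1 ]
travel [0.295, -0.2516, 0.0047] twist [0.53, 0.19, -22.01] rows 7.8
```

>>> {"name": "apply_moves", "arguments": {"commands": [{"travel":[0.293,-0.25,0],"twist":[0,0,-22],"claw":0.03},{"travel":[0.293,-0.25,0],"twist":[0,0,-22],"claw":0.03},{"travel":[0.293,-0.25,0],"twist":[0,0,-22],"claw":0.03},{"travel":[0.293,-0.25,0],"twist":[0,0,-22],"claw":0.03},{"travel":[0.293,-0.25,0],"twist":[0,0,-22],"claw":0.03},{"travel":[0.293,-0.25,0],"twist":[0,0,-22],"claw":0.03},{"travel":[0.293,-0.25,0],"twist":[0,0,-22],"claw":0.03},{"travel":[0.293,-0.25,0],"twist":[0,0,-22],"claw":0.03},{"travel":[0.293,-0.25,0],"twist":[0,0,-22],"claw":0.03},{"travel":[0.293,-0.25,0],"twist":[0,0,-22],"claw":0.03}]}}

```text
clock: 14.9
position: [0.4405, 0.0026, 0.101]
tool_rot: [3.14, 0.0, 1.585]
force: [-0.2, -0.2, -1.1]
grip_width: 0.0349
```

```bash
python3 - <<'E'
from h import *
st(); f=grab('wrist','w13');go([.4425,.003,.0285],90.7)
E
```

```text
t 14.9 p [0.4405 0.0026 0.101 ] rot [1.7991e+02 2.0000e-02 9.0820e+01] F [-0.2 -0.2 -1.1] w 0.0349 q [ 0.19  0.48 -0.42  2.17  0.36  0.56 -0.48]
travel [0.0012, 0.0019, 0.0723] twist [0.08, 0.02, 0.02] rows 1.4
```

View pics/w13.png

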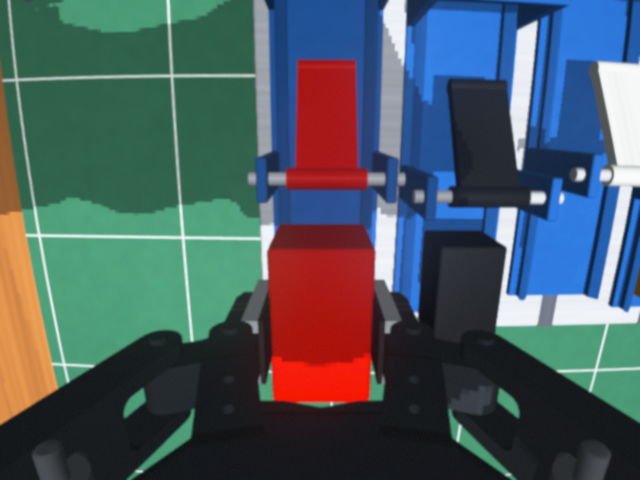

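>>> {"name": "apply_moves", "arguments": {"commands": [{"travel":[0.001,0.0018,0.025],"twist":[0,0,0],"claw":0.03},{"travel":[0.001,0.0018,0.045],"twist":[0,0,0],"claw":0.03},{"travel":[0.001,0.0018,0.06],"twist":[0,0,0],"claw":0.03},{"travel":[0.001,0.0018,0.068],"twist":[0,0,0],"claw":0.03},{"travel":[0.001,0.0018,0.072],"twist":[0,0,0],"claw":0.03},{"travel":[0.001,0.0018,0.072],"twist":[0,0,0],"claw":0.03}]}}

```text
clock: 15.55
position: [0.4421, 0.0022, 0.029]
tool_rot: [3.141, 0.001, 1.582]
force: [-2.7, -2.2, 6.8]
grip_width: 0.0347
```

```bash
python3 - <<'E'
from h import *
st(); f=grab('wrist','w14')
E
```

```text
t 15.55 p [0.4421 0.0022 0.029 ] rot [1.7996e+02 6.0000e-02 9.0640e+01] F [-2.7 -2.2  6.8] w 0.0347 q [ 0.1   0.62 -0.31  2.19  0.48  0.39 -0.59]
```

View pics/w14.png

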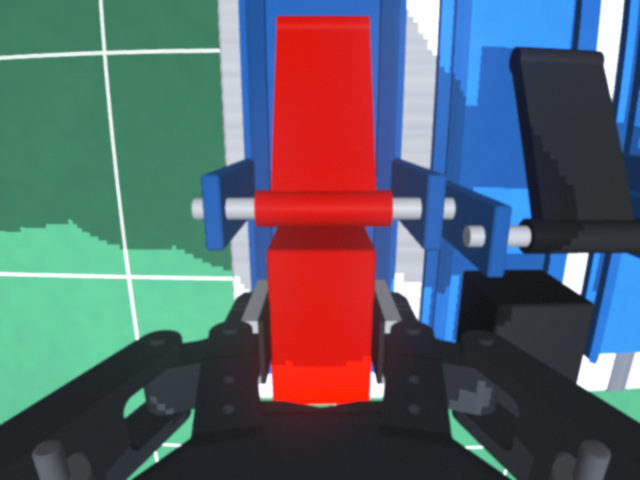

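>>> {"name": "apply_moves", "arguments": {"commands": [{"travel":[0,0.001,0],"twist":[0,0,0],"claw":0.05},{"travel":[0,0.001,0],"twist":[0,0,0],"claw":0.05},{"travel":[0,0.001,0],"twist":[0,0,0],"claw":0.05},{"travel":[0,0,-0.04],"twist":[0,0,0],"claw":0.05},{"travel":[0,0,-0.08],"twist":[0,0,0],"claw":0.05},{"travel":[0,0,-0.12],"twist":[0,0,0],"claw":0.06},{"travel":[0.03,0,-0.12],"twist":[0,0,0],"claw":0.06},{"travel":[0.03,0,-0.12],"twist":[0,0,0],"claw":0.06}]}}

```text
clock: 16.4
position: [0.4421, 0.0355, 0.1496]
tool_rot: [3.138, -0.001, 1.585]
force: [0.3, -0.0, -0.7]
grip_width: 0.06
```

```bash
python3 - <<'E'
from h import *
st(); f=grab('wrist','w15');go([.4365,-.35,.1],108.5)
E
```

```text
t 16.4 p [0.4421 0.0355 0.1496] rot [ 1.7982e+02 -7.0000e-02  9.0820e+01] F [ 0.3 -0.  -0.7] w 0.06 q [ 0.18  0.4  -0.49  2.12  0.29  0.69 -0.49]
travel [-0.384, -0.0106, 0.0487] twist [0.07, -0.01, -17.69] rows 7.7
```

View pics/w15.png

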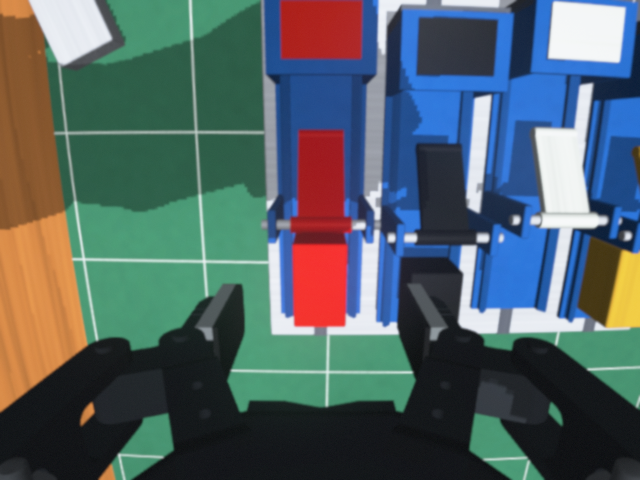

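Red lies straight in its mouth (px 293–347, 235–325); black and brass still in theirs. On to the aluminium one.

>>> {"name": "apply_moves", "arguments": {"commands": [{"travel":[-0.384,-0.011,0.049],"twist":[0,0,-17.7],"claw":0.06},{"travel":[-0.384,-0.011,0.049],"twist":[0,0,-17.7],"claw":0.06},{"travel":[-0.384,-0.011,0.049],"twist":[0,0,-17.7],"claw":0.06},{"travel":[-0.384,-0.011,0.049],"twist":[0,0,-17.7],"claw":0.06},{"travel":[-0.384,-0.011,0.049],"twist":[0,0,-17.7],"claw":0.06},{"travel":[-0.384,-0.011,0.049],"twist":[0,0,-17.7],"claw":0.06},{"travel":[-0.384,-0.011,0.049],"twist":[0,0,-17.7],"claw":0.06},{"travel":[-0.384,-0.011,0.049],"twist":[0,0,-17.7],"claw":0.06},{"travel":[-0.384,-0.011,0.049],"twist":[0,0,-17.7],"claw":0.06},{"travel":[-0.384,-0.011,0.049],"twist":[0,0,-17.7],"claw":0.06}]}}

```text
clock: 17.45
position: [0.434, -0.3518, 0.0982]
tool_rot: [-3.141, -0.002, 1.89]
force: [-0.4, 1.0, -0.1]
grip_width: 0.0598
```

```bash
python3 - <<'E'
from h import *
st(); f=grab('wrist','w16')
for c in ['alu']:
  for r in rects(f,c,.036,amin=800): print(c,r)
E
```

```text
t 17.45 p [ 0.434  -0.3518  0.0982] rot [-1.7994e+02 -9.0000e-02  1.0830e+02] F [-0.4  1.  -0.1] w 0.0598 q [ 0.91  0.63 -0.46  1.87  0.4   0.74  0.54]
alu (array([318., 298.]), array([ 441.5, -386.6]), array([ 79.3, 103.5]), 40.4)
alu (array([537., 142.]), array([ 532.2, -266.7]), array([110.1, 177.8]), 29.5)
alu (array([109., 206.]), array([ 330.4, -386.8]), array([128.9, 250.4]), 0.1)
```

View pics/w16.png

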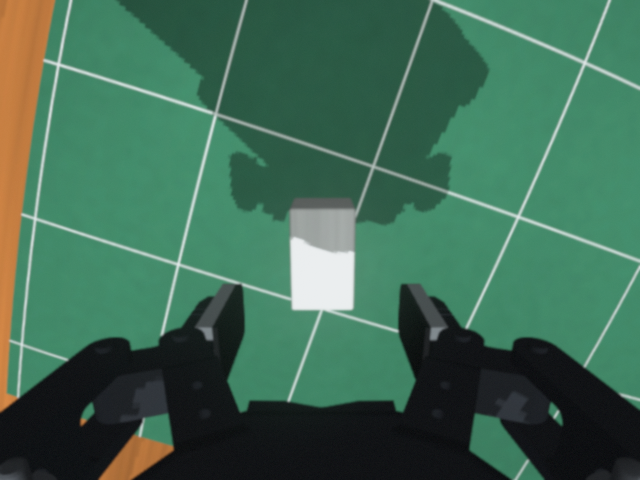

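```bash
python3 - <<'E'
from h import *
f=grab('wrist')
P=cast(f,[(290,209),(355,209),(353.5,310),(292,310)],.036)*1000;print(P.round(1),P.mean(0).round(1))
m=P.mean(0)/1000
print(np.degrees(np.arctan2(*(P[0]+P[1]-P[2]-P[3])[[1,0]])))
st();go([m[0],m[1],.012],108.9)
E
```

```text
[[ 411.  -333.6   36. ]
 [ 444.3 -322.6   36. ]
 [ 463.6 -379.    36. ]
 [ 429.7 -390.2   36. ]] [ 437.1 -356.4   36. ]
108.56600364807232
t 17.55 p [ 0.435  -0.3501  0.0989] rot [-1.7998e+02 -6.0000e-02  1.0847e+02] F [ 0.6 -0.1  0.1] w 0.0599 q [ 0.9   0.63 -0.46  1.87  0.4   0.74  0.54]
travel [-0.0067, 0.0, 0.0869] twist [-0.02, -0.06, -0.43] rows 1.7
```

>>> {"name": "apply_moves", "arguments": {"commands": [{"travel":[-0.007,0,0.03],"twist":[0,0,-0.2],"claw":0.06},{"travel":[-0.007,0,0.07],"twist":[0,0,-0.2],"claw":0.06},{"travel":[-0.007,0,0.087],"twist":[0,0,-0.2],"claw":0.06},{"travel":[-0.007,0,0.087],"twist":[0,0,-0.2],"claw":0.03},{"travel":[-0.007,0,0.087],"twist":[0,0,-0.2],"claw":0.03},{"travel":[-0.007,0,0.087],"twist":[0,0,-0.2],"claw":0.03},{"travel":[-0.007,0,0.087],"twist":[0,0,-0.2],"claw":0.03},{"travel":[-0.007,0,0.05],"twist":[0,0,-0.2],"claw":0.03},{"travel":[-0.007,0,-0.005],"twist":[0,0,-0.2],"claw":0.03},{"travel":[-0.007,0,-0.01],"twist":[0,0,-0.2],"claw":0.03}], "force": 70}}

```text
clock: 18.55
position: [0.4393, -0.3587, 0.1145]
tool_rot: [3.138, 0.006, 1.896]
force: [1.3, -0.6, -1.2]
grip_width: 0.0342
```

```bash
python3 - <<'E'
from h import *
st();go([.5928,.008,.108],90.7)
E
```

```text
t 18.55 p [ 0.4393 -0.3587  0.1145] rot [179.79   0.32 108.62] F [ 1.3 -0.6 -1.2] w 0.0342 q [ 0.92  0.62 -0.48  1.84  0.39  0.77  0.56]
travel [0.2986, 0.2625, 0.0058] twist [0.26, 0.28, 17.92] rows 8.0
```

>>> {"name": "apply_moves", "arguments": {"commands": [{"travel":[0.298,0.264,0],"twist":[0,0,17.9],"claw":0.03},{"travel":[0.298,0.264,0],"twist":[0,0,17.9],"claw":0.03},{"travel":[0.298,0.264,0],"twist":[0,0,17.9],"claw":0.03},{"travel":[0.298,0.264,0],"twist":[0,0,17.9],"claw":0.03},{"travel":[0.298,0.264,0],"twist":[0,0,17.9],"claw":0.03},{"travel":[0.298,0.264,0],"twist":[0,0,17.9],"claw":0.03},{"travel":[0.298,0.264,0],"twist":[0,0,17.9],"claw":0.03},{"travel":[0.298,0.264,0],"twist":[0,0,17.9],"claw":0.03},{"travel":[0.298,0.264,0],"twist":[0,0,17.9],"claw":0.03},{"travel":[0.298,0.264,0],"twist":[0,0,17.9],"claw":0.03}]}}

```text
clock: 19.55
position: [0.5925, 0.0106, 0.1093]
tool_rot: [3.141, -0.0, 1.586]
force: [0.4, -0.9, -2.0]
grip_width: 0.0347
```

```bash
python3 - <<'E'
from h import *
f=grab('wrist','w17');st();go([.5930,.008,.0285],90.7)
E
```

```text
t 19.6 p [0.5922 0.009  0.1093] rot [-1.7999e+02  3.0000e-02  9.0750e+01] F [-0.5 -0.4 -2.4] w 0.0344 q [ 0.16  0.65 -0.39  1.77  0.33  0.79 -0.39]
travel [-0.0009, 0.0008, 0.0808] twist [-0.01, 0.03, 0.05] rows 1.6
```

View pics/w17.png

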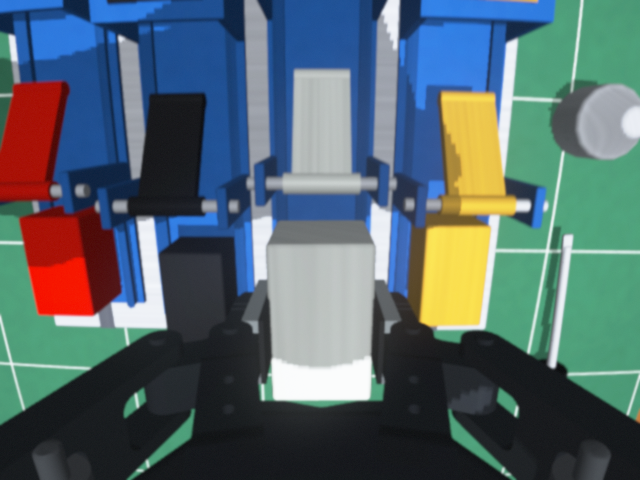

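>>> {"name": "apply_moves", "arguments": {"commands": [{"travel":[-0.001,0.0005,0.03],"twist":[0,0,0],"claw":0.03},{"travel":[-0.001,0.0005,0.055],"twist":[0,0,0],"claw":0.03},{"travel":[-0.001,0.0005,0.07],"twist":[0,0,0],"claw":0.03},{"travel":[-0.001,0.0005,0.077],"twist":[0,0,0],"claw":0.03},{"travel":[-0.001,0.0005,0.08],"twist":[0,0,0],"claw":0.03},{"travel":[-0.001,0.0005,0.08],"twist":[0,0,0],"claw":0.03}]}}

```text
clock: 20.2
position: [0.5932, 0.0079, 0.0298]
tool_rot: [3.141, 0.0, 1.583]
force: [0.3, 0.8, -2.8]
grip_width: 0.0347
```

```bash
python3 - <<'E'
from h import *
st(); f=grab('wrist','w18')
E
```

```text
t 20.2 p [0.5932 0.0079 0.0298] rot [179.97   0.    90.7 ] F [ 0.3  0.8 -2.8] w 0.0347 q [ 0.12  0.76 -0.34  1.8   0.4   0.64 -0.44]
```

View pics/w18.png

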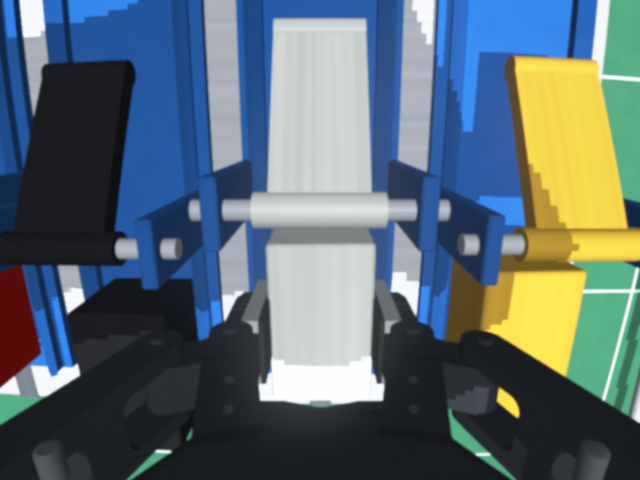

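>>> {"name": "apply_moves", "arguments": {"commands": [{"travel":[0,0,0.0013],"twist":[0,0,0],"claw":0.03},{"travel":[0,0,0.0013],"twist":[0,0,0],"claw":0.05},{"travel":[0,0,0.0013],"twist":[0,0,0],"claw":0.05},{"travel":[0,0,0.0013],"twist":[0,0,0],"claw":0.05},{"travel":[0,0,-0.04],"twist":[0,0,0],"claw":0.05},{"travel":[0,0,-0.08],"twist":[0,0,0],"claw":0.05},{"travel":[0,0,-0.12],"twist":[0,0,0],"claw":0.06},{"travel":[0.0,0,-0.17],"twist":[0,0,0],"claw":0.06},{"travel":[0.0,0,-0.21],"twist":[0,0,0],"claw":0.06},{"travel":[0.0,0,-0.21],"twist":[0,0,0],"claw":0.06}]}}

```text
clock: 21.25
position: [0.5951, 0.0086, 0.245]
tool_rot: [3.134, -0.0, 1.583]
force: [0.4, 0.2, -1.7]
grip_width: 0.0602
```

```bash
python3 - <<'E'
from h import *
st(); f=grab('wrist','w19');go([.43,.36,.24],2)
E
```

```text
t 21.25 p [0.5951 0.0086 0.245 ] rot [ 1.7954e+02 -1.0000e-02  9.0710e+01] F [ 0.4  0.2 -1.7] w 0.0602 q [ 0.2   0.49 -0.45  1.66  0.24  1.05 -0.31]
travel [0.3538, -0.1597, 0.0013] twist [0.22, -0.2, 88.71] rows 10.3
```

View pics/w19.png

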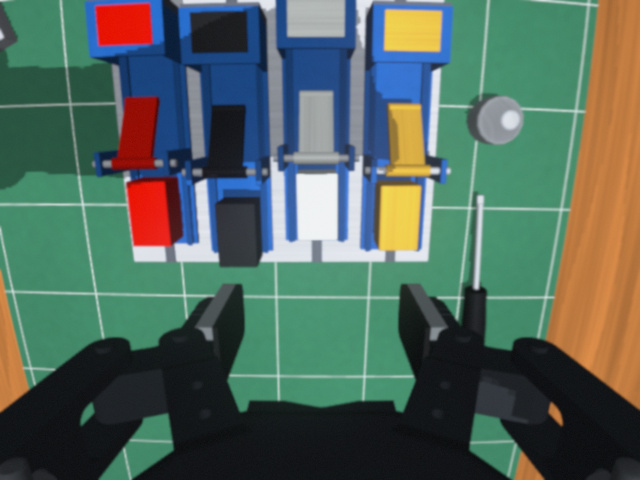

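```bash
python3 - <<'E'
from h import *
f=grab('wrist');
for n,a in dict(red=[(126,182),(178,179),(171,245),(132,246)],black=[(217,201),(262,199),(258,265),(219,266)],alu=[(296,175),(337,174),(337,240),(297,241)],brass=[(378,187),(423,185),(418,249),(380,250)]).items():
    P=cast(f,a,.052)*1000;print(n,P[:,:2].round(0).tolist(),P.mean(0).round(1))
E
```

```text
red [[425.0, 29.0], [471.0, 31.0], [460.0, -28.0], [424.0, -30.0]] [444.9   0.5  52. ]
black [[504.0, 12.0], [544.0, 14.0], [538.0, -46.0], [503.0, -48.0]] [522.3 -16.9  52. ]
alu [[573.0, 35.0], [608.0, 37.0], [610.0, -22.0], [574.0, -23.0]] [591.3   6.7  52. ]
brass [[644.0, 26.0], [683.0, 28.0], [683.0, -30.0], [649.0, -31.0]] [664.6  -1.6  52. ]
```

>>> {"name": "apply_moves", "arguments": {"commands": [{"travel":[0.354,-0.16,0],"twist":[0,0,85],"claw":0.06},{"travel":[0.354,-0.16,0],"twist":[0,0,85],"claw":0.06},{"travel":[0.354,-0.16,0],"twist":[0,0,85],"claw":0.06},{"travel":[0.354,-0.16,0],"twist":[0,0,85],"claw":0.06},{"travel":[0.354,-0.16,0],"twist":[0,0,85],"claw":0.06},{"travel":[0.354,-0.16,0],"twist":[0,0,85],"claw":0.06},{"travel":[0.354,-0.16,0],"twist":[0,0,85],"claw":0.06},{"travel":[0.354,-0.16,0],"twist":[0,0,85],"claw":0.06},{"travel":[0.354,-0.16,0],"twist":[0,0,85],"claw":0.06},{"travel":[0.354,-0.16,0],"twist":[0,0,85],"claw":0.06}]}}

```text
clock: 22.35
position: [0.4259, 0.363, 0.2379]
tool_rot: [3.142, 0.002, 0.178]
force: [0.1, -0.8, -0.9]
grip_width: 0.0599
```

```bash
python3 - <<'E'
from h import *
f=grab('wrist','w20');st()
g=grab('top');cv2.imwrite('pics/t20.png',cv2.resize(g['frame'][140:290,220:420],(800,600),interpolation=cv2.INTER_CUBIC))
g=grab('scene');cv2.imwrite('pics/s20.png',cv2.resize(g['frame'][215:340,220:420],(800,500),interpolation=cv2.INTER_CUBIC))
E
```

```text
t 22.4 p [0.427  0.3613 0.2379] rot [1.7996e+02 1.2000e-01 9.5400e+00] F [ 1.5 -0.9 -0.6] w 0.06 q [-0.63  0.42 -0.24  1.76  0.12  0.98 -2.32]
```

View pics/w20.png

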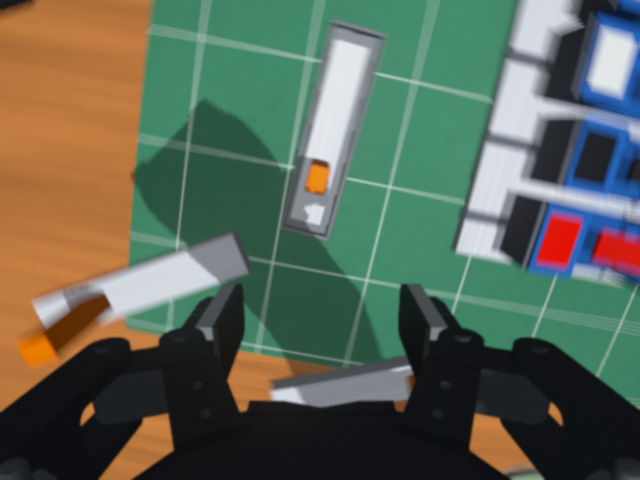

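View pics/t20.png

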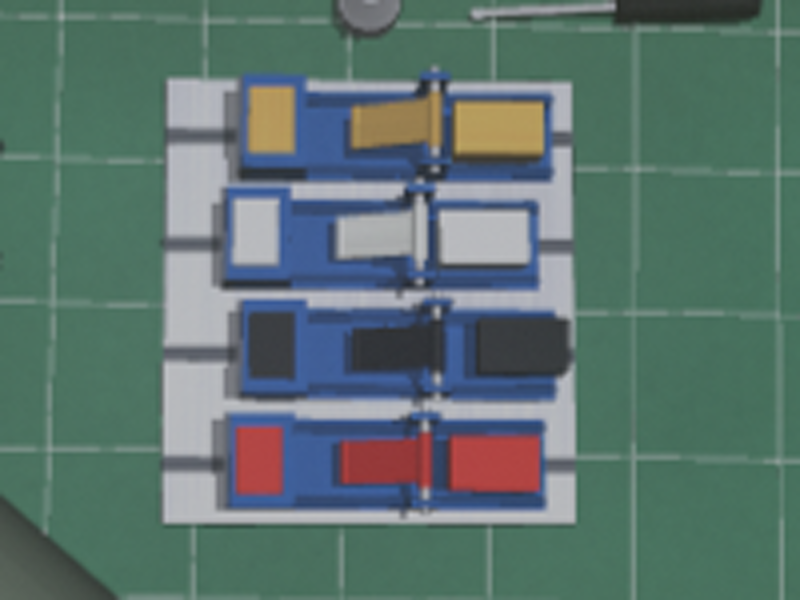

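View pics/s20.png

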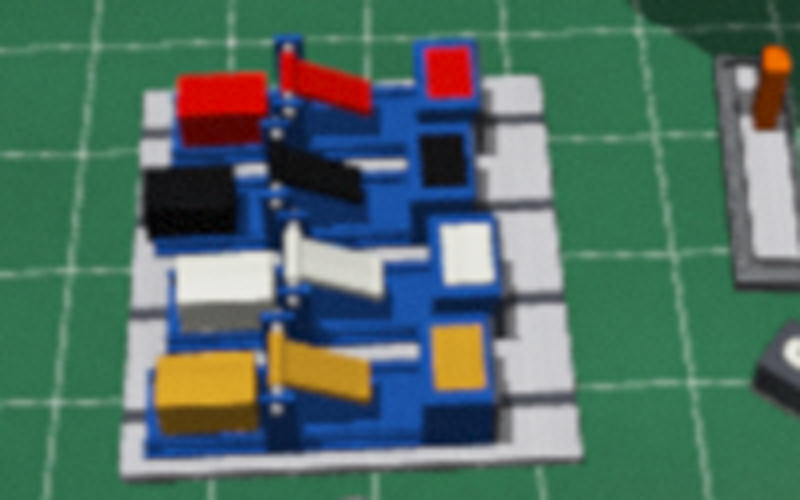

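```bash
python3 - <<'E'
from h import *
f=grab('wrist','w21');st()
im=f['frame'];cv2.imwrite('pics/w21z.png',cv2.resize(im[10:250,230:430],(500,600),interpolation=cv2.INTER_CUBIC))
for r in rects(f,'orange',.084,amin=100): print(r)
for r in rects(f,'alu',.018,amin=500): print(r)
E
```

```text
t 22.55 p [0.4284 0.3596 0.2385] rot [1.7994e+02 6.0000e-02 1.0540e+01] F [ 0.2 -0.6 -0.6] w 0.0594 q [-0.62  0.42 -0.24  1.76  0.12  0.98 -2.3 ]
(array([496., 450.]), array([228.4, 144.8]), array([64.1, 29.2]), 75.0)
(array([142., 446.]), array([172.5, 488.4]), array([28.9, 41.8]), 45.6)
(array([ 10., 385.]), array([213.4, 624.8]), array([25.4, 36.2]), 34.3)
(array([ 38., 352.]), array([261.2, 583.8]), array([ 39.9, 111.2]), 29.6)
(array([ 29., 266.]), array([339.3, 594.7]), array([36.1, 40.9]), 72.6)
(array([ 37., 222.]), array([382.7, 586.5]), array([25.1, 68.9]), 15.0)
(array([ 84., 218.]), array([390.9, 545. ]), array([32.3, 20.5]), 51.8)
(array([ 44., 189.]), array([410.5, 580.9]), array([22.3, 43.4]), 10.9)
(array([311., 180.]), array([454.1, 371. ]), array([14.5, 21. ]), 86.4)
(array([ 60., 156.]), array([440.1, 568.3]), array([17.8, 51.3]), 26.6)
(array([102., 149.]), array([449.6, 533.8]), array([17.3, 21.4]), 83.0)
(array([ 20., 144.]), array([441.5, 598.9]), array([41., 14.]), 77.8)
(array([ 61., 119.]), array([463.5, 572.7]), array([35.7, 70.5]), 25.2)
(array([30., 91.])
[... 350 characters left out ...]
]), array([552.5, 518.5]), array([13.5, 14.9]), 7.8)
(array([63., 17.]), array([539.7, 574.2]), array([25.9, 49.4]), 8.1)
(array([ 49., 312.]), array([257.4, 619.9]), array([23.5, 42.8]), 30.2)
(array([146., 290.]), array([306.6, 517.9]), array([ 43.3, 146.1]), 30.7)
(array([477., 242.]), array([418.4, 194. ]), array([36.9, 57.4]), 1.7)
(array([542., 189.]), array([479.4, 131.6]), array([ 64.5, 183.9]), 0.9)
(array([552., 109.]), array([552.8, 146.9]), array([ 64.3, 154.7]), 0.7)
(array([330., 108.]), array([509.3, 367.1]), array([ 31.1, 119.2]), 86.5)
(array([604.,  60.]), array([605.7, 127.8]), array([50.4, 34.7]), 0.8)
(array([535.,  23.]), array([619.3, 197.3]), array([50.4, 55.6]), 0.9)
```

View pics/w21z.png

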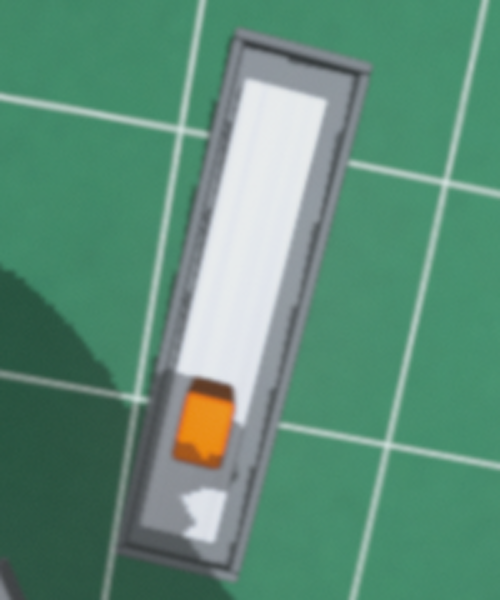

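```bash
python3 - <<'E'
from h import *
st();go([.454,.371,.15],86.5)
E
```

```text
t 22.55 p [0.4284 0.3596 0.2385] rot [1.7994e+02 6.0000e-02 1.0540e+01] F [ 0.2 -0.6 -0.6] w 0.0594 q [-0.62  0.42 -0.24  1.76  0.12  0.98 -2.3 ]
travel [0.0273, -0.0066, 0.0885] twist [0.01, 0.09, -75.96] rows 8.8
```

>>> {"name": "apply_moves", "arguments": {"commands": [{"travel":[0.027,-0.007,0.088],"twist":[0,0,-76],"claw":0.06},{"travel":[0.027,-0.007,0.088],"twist":[0,0,-76],"claw":0.06},{"travel":[0.027,-0.007,0.088],"twist":[0,0,-76],"claw":0.06},{"travel":[0.027,-0.007,0.088],"twist":[0,0,-76],"claw":0.06},{"travel":[0.027,-0.007,0.088],"twist":[0,0,-76],"claw":0.06},{"travel":[0.027,-0.007,0.088],"twist":[0,0,-76],"claw":0.06},{"travel":[0.027,-0.007,0.088],"twist":[0,0,-76],"claw":0.06},{"travel":[0.027,-0.007,0.088],"twist":[0,0,-76],"claw":0.06},{"travel":[0.027,-0.007,0.088],"twist":[0,0,-76],"claw":0.06},{"travel":[0.027,-0.007,0.088],"twist":[0,0,-76],"claw":0.06}]}}

```text
clock: 23.55
position: [0.4543, 0.3708, 0.1509]
tool_rot: [-3.141, 0.0, 1.51]
force: [0.9, -0.7, 0.5]
grip_width: 0.0599
```

```bash
python3 - <<'E'
from h import *
st();f=grab('wrist','w22');st()
for r in rects(f,'orange',.084,amin=300): print(r)
E
```

```text
t 23.55 p [0.4543 0.3708 0.1509] rot [-1.7996e+02  1.0000e-02  8.6540e+01] F [ 0.9 -0.7  0.5] w 0.0599 q [-0.4   0.61 -0.55  1.76  0.39  0.89 -1.19]
t 23.6 p [0.4543 0.3709 0.151 ] rot [-1.7996e+02  1.0000e-02  8.6220e+01] F [-1.1  0.2 -0.2] w 0.0602 q [-0.41  0.61 -0.55  1.76  0.39  0.89 -1.19]
(array([318., 246.]), array([452.8, 371.9]), array([14.7, 20.4]), 86.5)
```

View pics/w22.png

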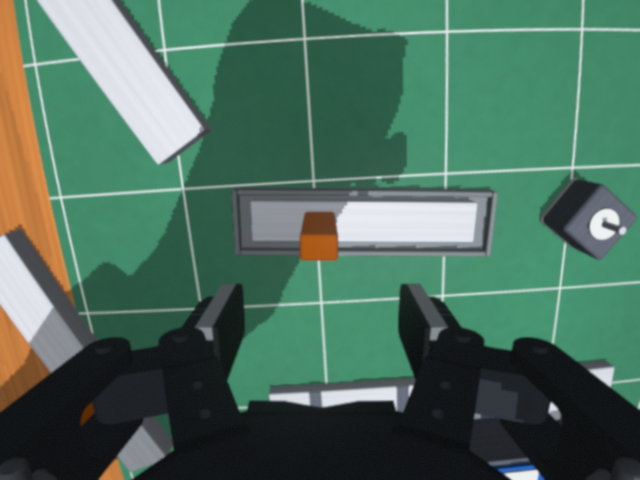

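```bash
python3 - <<'E'
from h import *
f=grab('wrist')
P=cast(f,[(233,189),(496,189),(496,254),(236,256)],.014)*1000;print(P.round(1),P.mean(0).round(1))
P=cast(f,[(250,202),(477,203),(475,244),(251,242)],.018)*1000;print(P.round(1),P.mean(0).round(1))
P=cast(f,[(302,234),(338,234),(339,259),(300,259)],.084)*1000;print(P.round(1),P.mean(0).round(1))
st();go([.453,.372,.036],86.5)
E
```

```text
[[392.  398.5  14. ]
 [584.2 386.1  14. ]
 [586.7 335.6  14. ]
 [387.9 347.5  14. ]] [487.7 366.9  14. ]
[[404.1 388.8  18. ]
 [568.7 377.3  18. ]
 [568.3 346.1  18. ]
 [401.5 358.9  18. ]] [485.6 367.8  18. ]
[[444.3 379.9  84. ]
 [464.4 378.6  84. ]
 [464.1 363.8  84. ]
 [441.9 365.3  84. ]] [453.7 371.9  84. ]
t 23.65 p [0.4542 0.3711 0.151 ] rot [-1.7997e+02  1.0000e-02  8.6120e+01] F [ 1.2  0.1 -0.1] w 0.0603 q [-0.41  0.61 -0.55  1.76  0.39  0.89 -1.19]
travel [0.0008, -0.0012, 0.115] twist [-0.03, 0.01, -0.38] rows 2.3
```

>>> {"name": "apply_moves", "arguments": {"commands": [{"travel":[0.001,-0.001,0.05],"twist":[0,0,0],"claw":0.06},{"travel":[0.001,-0.001,0.09],"twist":[0,0,0],"claw":0.05},{"travel":[0.001,-0.001,0.115],"twist":[0,0,0],"claw":0.05},{"travel":[0.001,-0.001,0.115],"twist":[0,0,0],"claw":0.05},{"travel":[0.001,-0.001,0.115],"twist":[0,0,0],"claw":0.015},{"travel":[0.001,-0.001,0.115],"twist":[0,0,0],"claw":0.015},{"travel":[0.001,-0.001,0.115],"twist":[0,0,0],"claw":0.015},{"travel":[0.001,-0.001,0.115],"twist":[0,0,0],"claw":0.015},{"travel":[0.001,-0.001,0.115],"twist":[0,0,0],"claw":0.015}], "force": 100}}

```text
clock: 24.55
position: [0.4537, 0.3736, 0.0382]
tool_rot: [3.14, -0.002, 1.505]
force: [-1.3, -1.3, 8.9]
grip_width: 0.0209
```

```bash
python3 - <<'E'
from h import *
st();f=grab('wrist','w23')
E
```

```text
t 24.55 p [0.4537 0.3736 0.0382] rot [ 1.7989e+02 -1.0000e-01  8.6250e+01] F [-1.3 -1.3  8.9] w 0.0209 q [-0.47  0.76 -0.46  1.81  0.51  0.68 -1.29]
```

View pics/w23.png

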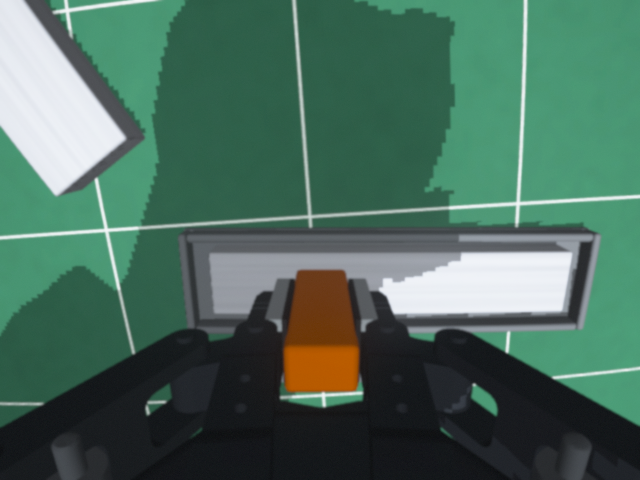

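>>> {"name": "apply_moves", "arguments": {"commands": [{"travel":[0,0,-0.05],"twist":[0,0,0],"claw":0.015},{"travel":[0,0,-0.1],"twist":[0,0,0],"claw":0.015},{"travel":[0,0,-0.15],"twist":[0,0,0],"claw":0.015},{"travel":[0,0,-0.17],"twist":[0,0,0],"claw":0.015},{"travel":[0,0,-0.17],"twist":[0,0,0],"claw":0.015}]}}

```text
clock: 25.1
position: [0.4541, 0.3738, 0.2106]
tool_rot: [3.137, -0.004, 1.505]
force: [-0.1, 0.4, -3.5]
grip_width: 0.0208
```

```bash
python3 - <<'E'
from h import *
st();f=grab('scene');cv2.imwrite('pics/s24.png',cv2.resize(f['frame'][120:360,220:520],(750,600),interpolation=cv2.INTER_CUBIC));go([.47,-.18,.2],180.6)
E
```

```text
t 25.1 p [0.4541 0.3738 0.2106] rot [179.72  -0.23  86.24] F [-0.1  0.4 -3.5] w 0.0208 q [-0.38  0.54 -0.58  1.71  0.34  1.   -1.15]
travel [-0.5508, 0.0526, 0.0073] twist [0.21, 0.05, -94.35] rows 11.1
```

View pics/s24.png

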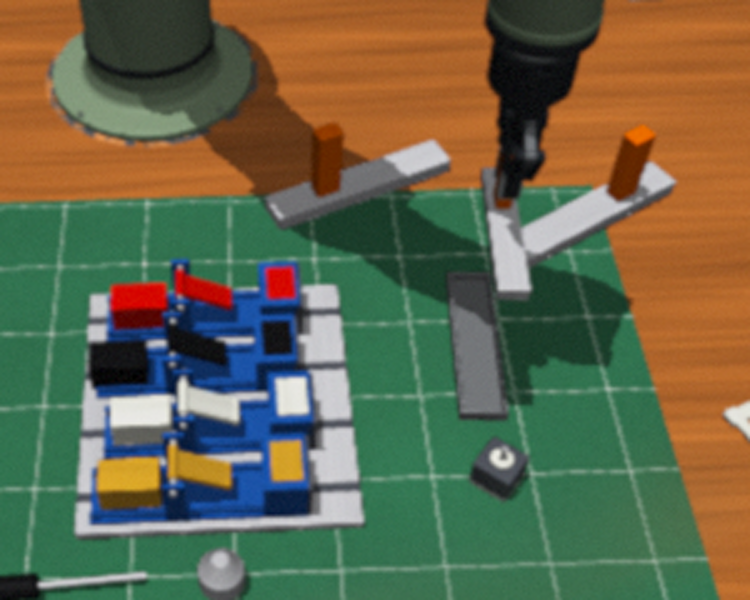

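Pusher lifted level. Carry it round to the mouth side.

>>> {"name": "apply_moves", "arguments": {"commands": [{"travel":[-0.551,0.053,0],"twist":[0,0,-94.3],"claw":0.015},{"travel":[-0.551,0.053,0],"twist":[0,0,-94.3],"claw":0.015},{"travel":[-0.551,0.053,0],"twist":[0,0,-94.3],"claw":0.015},{"travel":[-0.551,0.053,0],"twist":[0,0,-94.3],"claw":0.015},{"travel":[-0.551,0.053,0],"twist":[0,0,-94.3],"claw":0.015},{"travel":[-0.551,0.053,0],"twist":[0,0,-94.3],"claw":0.015},{"travel":[-0.551,0.053,0],"twist":[0,0,-94.3],"claw":0.015},{"travel":[-0.551,0.053,0],"twist":[0,0,-94.3],"claw":0.015},{"travel":[-0.551,0.053,0],"twist":[0,0,-94.3],"claw":0.015},{"travel":[-0.551,0.053,0],"twist":[0,0,-94.3],"claw":0.015}]}}

```text
clock: 26.15
position: [0.4672, -0.0853, 0.2054]
tool_rot: [3.142, -0.001, 2.881]
force: [1.4, 0.1, -1.8]
grip_width: 0.0209
```

```bash
python3 - <<'E'
from h import *
st();go([.443,-.18,.12],180.6)
E
```

```text
t 26.15 p [ 0.4672 -0.0853  0.2054] rot [ 1.8000e+02 -8.0000e-02  1.6505e+02] F [ 1.4  0.1 -1.8] w 0.0209 q [ 0.75  0.44 -0.89  1.98  0.43  0.92  0.95]
travel [-0.0012, -0.0978, 0.0854] twist [0.01, -0.08, -15.55] rows 2.6
```

>>> {"name": "apply_moves", "arguments": {"commands": [{"travel":[-0.001,-0.098,0.04],"twist":[0,0,-15.5],"claw":0.015},{"travel":[-0.001,-0.098,0.04],"twist":[0,0,-15.5],"claw":0.015},{"travel":[-0.001,-0.098,0.085],"twist":[0,0,-15.5],"claw":0.015},{"travel":[-0.001,-0.098,0.085],"twist":[0,0,-15.5],"claw":0.015},{"travel":[-0.001,-0.098,0.085],"twist":[0,0,-15.5],"claw":0.015},{"travel":[-0.001,-0.098,0.085],"twist":[0,0,-15.5],"claw":0.015}]}}

```text
clock: 26.75
position: [0.4443, -0.1772, 0.1226]
tool_rot: [-3.141, 0.001, -3.136]
force: [0.6, 0.3, -0.9]
grip_width: 0.0212
```

```bash
python3 - <<'E'
from h import *
st();f=grab('wrist','w25')
f=grab('scene');cv2.imwrite('pics/s25.png',cv2.resize(f['frame'][160:360,120:370],(750,600),interpolation=cv2.INTER_CUBIC));st();go([.443,-.165,.053],180.6)
E
```

```text
t 26.75 p [ 0.4443 -0.1772  0.1226] rot [-1.7999e+02  8.0000e-02 -1.7966e+02] F [ 0.6  0.3 -0.9] w 0.0212 q [ 0.89  0.58 -0.84  2.05  0.62  0.78  1.25]
t 26.85 p [ 0.4443 -0.1775  0.1226] rot [-1.7995e+02  1.0000e-01 -1.7967e+02] F [-0.1  0.1 -2. ] w 0.0207 q [ 0.89  0.58 -0.84  2.05  0.62  0.78  1.25]
travel [0.0014, 0.0126, 0.0696] twist [-0.05, 0.1, -0.27] rows 1.4
```

View pics/w25.png

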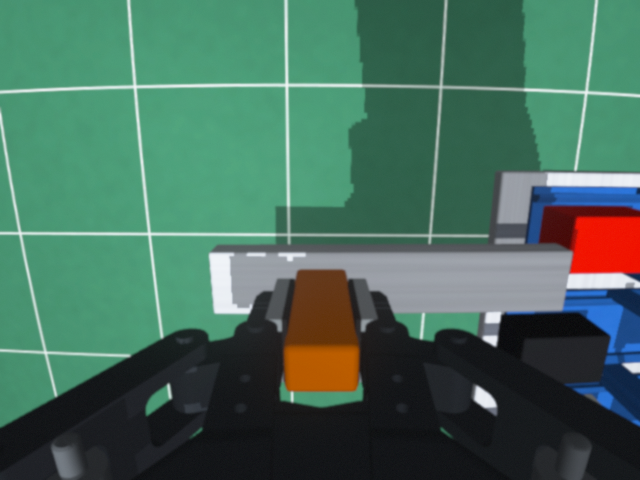

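View pics/s25.png

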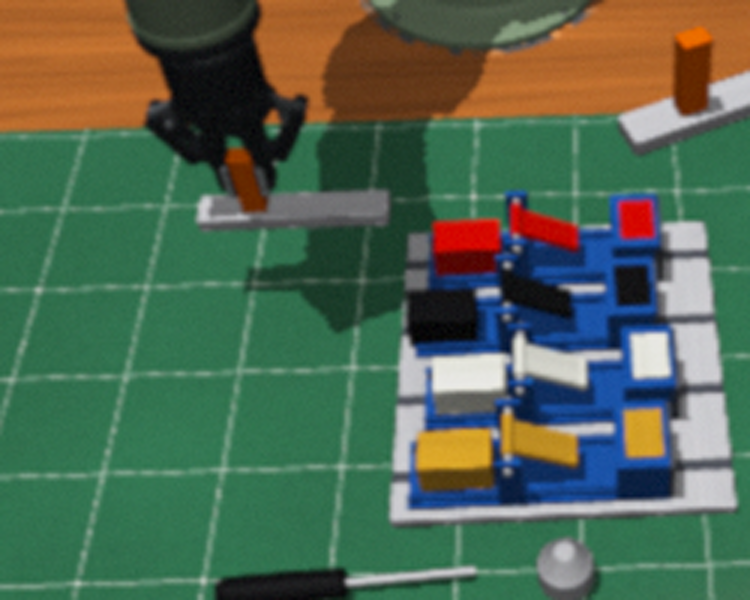

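>>> {"name": "apply_moves", "arguments": {"commands": [{"travel":[0,0.013,0.03],"twist":[0,0,-0.3],"claw":0.015},{"travel":[0,0.013,0.06],"twist":[0,0,-0.3],"claw":0.015},{"travel":[0,0.013,0.069],"twist":[0,0,-0.3],"claw":0.015},{"travel":[0,0.013,0.069],"twist":[0,0,-0.3],"claw":0.015}]}}

```text
clock: 27.25
position: [0.4434, -0.1648, 0.0524]
tool_rot: [3.141, -0.001, -3.131]
force: [0.4, -1.7, -1.6]
grip_width: 0.0207
```

```bash
python3 - <<'E'
from h import *
st();f=grab('wrist','w26');st()
E
```

```text
t 27.25 p [ 0.4434 -0.1648  0.0524] rot [ 1.7999e+02 -5.0000e-02 -1.7940e+02] F [ 0.4 -1.7 -1.6] w 0.0207 q [ 0.78  0.68 -0.73  2.09  0.77  0.65  1.1 ]
t 27.3 p [ 0.4438 -0.165   0.0531] rot [-1.7999e+02  2.0000e-02 -1.7942e+02] F [ 0.9 -0.  -3. ] w 0.0211 q [ 0.78  0.68 -0.73  2.09  0.77  0.65  1.1 ]
```

View pics/w26.png

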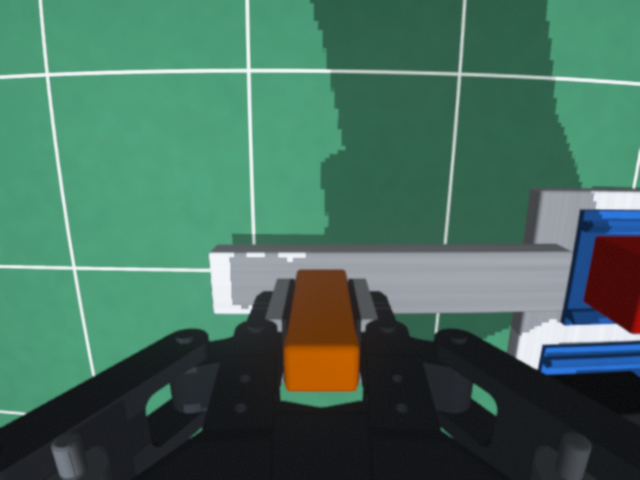

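```bash
python3 - <<'E'
from h import *
f=grab('wrist')
print((cast(f,[(570,250),(568,310)],.033)*1000).round(1))
print((cast(f,[(590,211),(566,323)],.024)*1000).round(1))
E
```

```text
[[428.4 -53.1  33. ]
 [458.3 -48.3  33. ]]
[[412.  -40.2  24. ]
 [469.9 -41.4  24. ]]
```

>>> {"name": "apply_moves", "arguments": {"commands": [{"travel":[0.0015,0.015,0],"twist":[0,0,0],"claw":0.015},{"travel":[0.0015,0.03,0],"twist":[0,0,0],"claw":0.015},{"travel":[0.0015,0.045,0],"twist":[0,0,0],"claw":0.015},{"travel":[0.0015,0.06,0],"twist":[0,0,0],"claw":0.015},{"travel":[0.0015,0.075,0],"twist":[0,0,0],"claw":0.015},{"travel":[0.0015,0.09,0],"twist":[0,0,0],"claw":0.015},{"travel":[0.0015,0.105,0],"twist":[0,0,0],"claw":0.015},{"travel":[0.0015,0.12,0],"twist":[0,0,0],"claw":0.015},{"travel":[0.0015,0.13,0],"twist":[0,0,0],"claw":0.015},{"travel":[0.0015,0.135,0],"twist":[0,0,0],"claw":0.015}]}}

```text
clock: 28.35
position: [0.4411, -0.0298, 0.0532]
tool_rot: [-3.141, 0.001, -3.132]
force: [0.4, -2.8, -0.9]
grip_width: 0.0208
```

```bash
python3 - <<'E'
from h import *
st();f=grab('scene');cv2.imwrite('pics/s27.png',cv2.resize(f['frame'][200:350,190:390],(800,600),interpolation=cv2.INTER_CUBIC));grab('wrist','w27')
E
```

```text
t 28.35 p [ 0.4411 -0.0298  0.0532] rot [-1.7998e+02  8.0000e-02 -1.7944e+02] F [ 0.4 -2.8 -0.9] w 0.0208 q [ 0.49  0.65 -0.72  2.17  0.79  0.6   0.77]
```

View pics/s27.png

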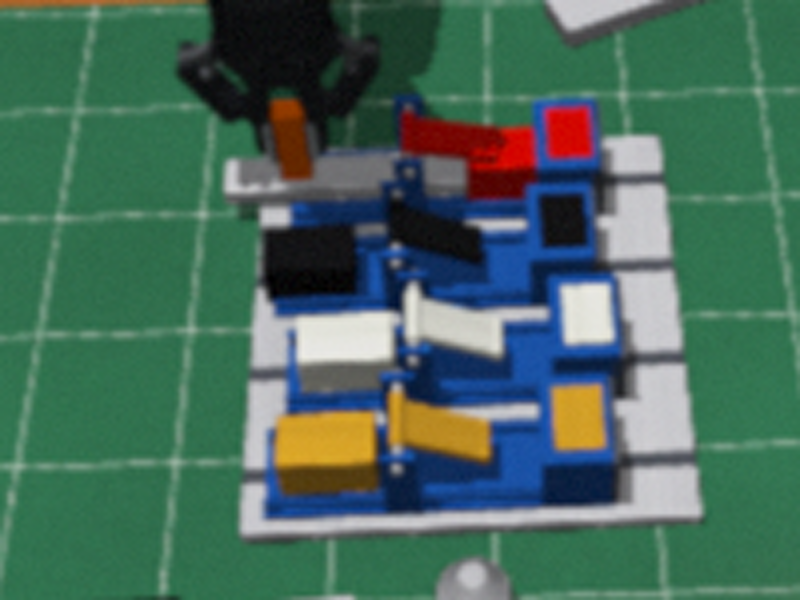

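View pics/w27.png

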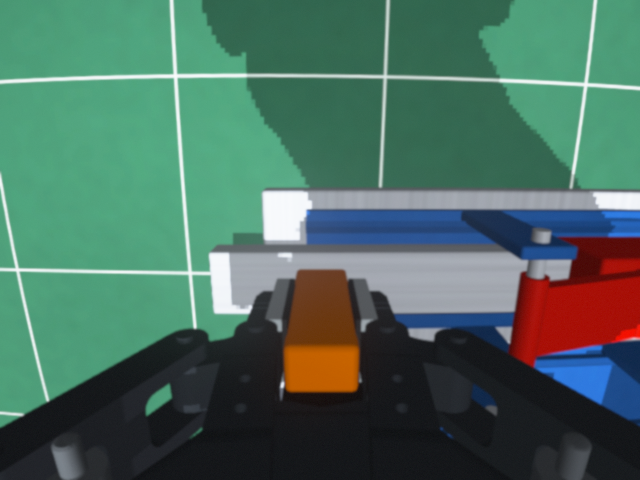

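>>> {"name": "apply_moves", "arguments": {"commands": [{"travel":[0,0.005,0],"twist":[0,0,0],"claw":0.015},{"travel":[0,0.01,0],"twist":[0,0,0],"claw":0.015},{"travel":[0,0.014,0],"twist":[0,0,0],"claw":0.015},{"travel":[0,0.018,0],"twist":[0,0,0],"claw":0.015},{"travel":[0,0.02,0],"twist":[0,0,0],"claw":0.015},{"travel":[0,0.02,0],"twist":[0,0,0],"claw":0.015}]}}

```text
clock: 29.05
position: [0.4403, -0.0098, 0.0523]
tool_rot: [3.141, -0.0, -3.132]
force: [0.3, 0.4, -3.2]
grip_width: 0.0211
```

```bash
python3 - <<'E'
from h import *
st();f=grab('scene');cv2.imwrite('pics/s28.png',cv2.resize(f['frame'][200:350,190:390],(800,600),interpolation=cv2.INTER_CUBIC))
E
```

```text
t 29.05 p [ 0.4403 -0.0098  0.0523] rot [ 1.7998e+02 -1.0000e-02 -1.7942e+02] F [ 0.3  0.4 -3.2] w 0.0211 q [ 0.44  0.65 -0.72  2.18  0.79  0.6   0.72]
```

View pics/s28.png

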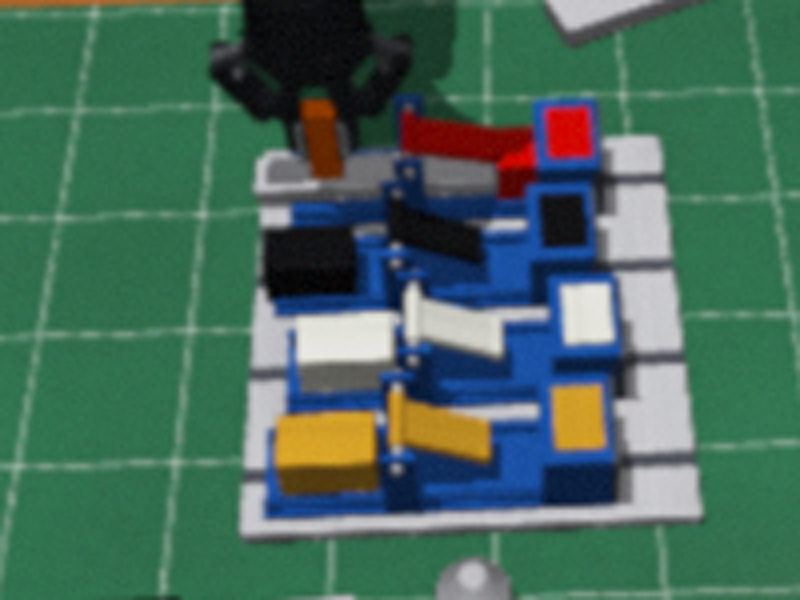

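Gate still riding on the blank; push a few mm further, slowly.

>>> {"name": "apply_moves", "arguments": {"commands": [{"travel":[0,0.002,0],"twist":[0,0,0],"claw":0.015},{"travel":[0,0.004,0],"twist":[0,0,0],"claw":0.015},{"travel":[0,0.0055,0],"twist":[0,0,0],"claw":0.015},{"travel":[0,0.006,0],"twist":[0,0,0],"claw":0.015},{"travel":[0,0.006,0],"twist":[0,0,0],"claw":0.015}]}}

```text
clock: 29.6
position: [0.4402, -0.0045, 0.0523]
tool_rot: [-3.141, -0.0, -3.132]
force: [0.6, -2.5, -1.5]
grip_width: 0.0207
```

```bash
python3 - <<'E'
from h import *
st();f=grab('scene');cv2.imwrite('pics/s29.png',cv2.resize(f['frame'][200:350,190:390],(800,600),interpolation=cv2.INTER_CUBIC))
E
```

```text
t 29.6 p [ 0.4402 -0.0045  0.0523] rot [-1.7998e+02 -1.0000e-02 -1.7947e+02] F [ 0.6 -2.5 -1.5] w 0.0207 q [ 0.43  0.65 -0.72  2.18  0.79  0.6   0.7 ]
```

View pics/s29.png

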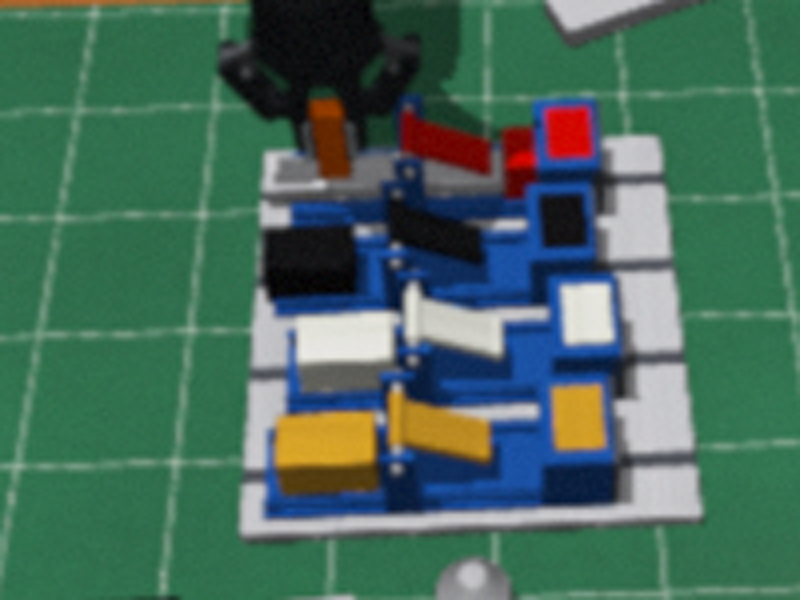

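>>> {"name": "apply_moves", "arguments": {"commands": [{"travel":[0,0.001,0],"twist":[0,0,0],"claw":0.015},{"travel":[0,0.002,0],"twist":[0,0,0],"claw":0.015},{"travel":[0,0.002,0],"twist":[0,0,0],"claw":0.015}]}}

```text
clock: 29.95
position: [0.4401, -0.0044, 0.0524]
tool_rot: [-3.138, -0.001, -3.134]
force: [-0.6, -16.6, 6.6]
grip_width: 0.0204
```

>>> {"name": "apply_moves", "arguments": {"commands": [{"travel":[0,0.001,0],"twist":[0,0,0],"claw":0.015},{"travel":[0,0.001,0],"twist":[0,0,0],"claw":0.015}]}}

```text
clock: 30.15
position: [0.44, -0.0043, 0.0525]
tool_rot: [-3.137, -0.001, -3.135]
force: [-0.6, -23.0, 9.4]
grip_width: 0.0209
```

>>> {"name": "apply_moves", "arguments": {"commands": [{"travel":[0,-0.005,0],"twist":[0,0,0],"claw":0.015},{"travel":[0,-0.02,0],"twist":[0,0,0],"claw":0.015},{"travel":[0,-0.05,0],"twist":[0,0,0],"claw":0.015},{"travel":[0,-0.085,0],"twist":[0,0,0],"claw":0.015},{"travel":[0,-0.125,0],"twist":[0,0,0],"claw":0.015},{"travel":[0,-0.165,0],"twist":[0,0,0],"claw":0.015},{"travel":[0,-0.195,-0.02],"twist":[0,0,0],"claw":0.015},{"travel":[-0.04,-0.195,-0.06],"twist":[0,0,0],"claw":0.015},{"travel":[-0.076,-0.195,-0.06],"twist":[0,0,0],"claw":0.015},{"travel":[-0.076,-0.195,-0.06],"twist":[0,0,0],"claw":0.015}]}}

```text
clock: 31.15
position: [0.5229, -0.1949, 0.1138]
tool_rot: [3.14, 0.006, -3.132]
force: [-0.6, 0.1, -3.0]
grip_width: 0.0211
```

```bash
python3 - <<'E'
from h import *
st();f=grab('scene');cv2.imwrite('pics/s30.png',cv2.resize(f['frame'][200:350,190:390],(800,600),interpolation=cv2.INTER_CUBIC));grab('wrist','w30');g=grab('top');cv2.imwrite('pics/t30.png',cv2.resize(g['frame'][140:290,220:420],(800,600),interpolation=cv2.INTER_CUBIC));st()
E
```

```text
t 31.15 p [ 0.5229 -0.1949  0.1138] rot [ 179.93    0.33 -179.45] F [-0.6  0.1 -3. ] w 0.0211 q [ 0.81  0.69 -0.8   1.85  0.64  0.87  1.27]
t 31.3 p [ 0.5174 -0.1951  0.1118] rot [ 1.7996e+02 -6.0000e-02 -1.7943e+02] F [-1.7  0.1 -2.7] w 0.0209 q [ 0.81  0.69 -0.8   1.86  0.64  0.87  1.27]
```

View pics/s30.png

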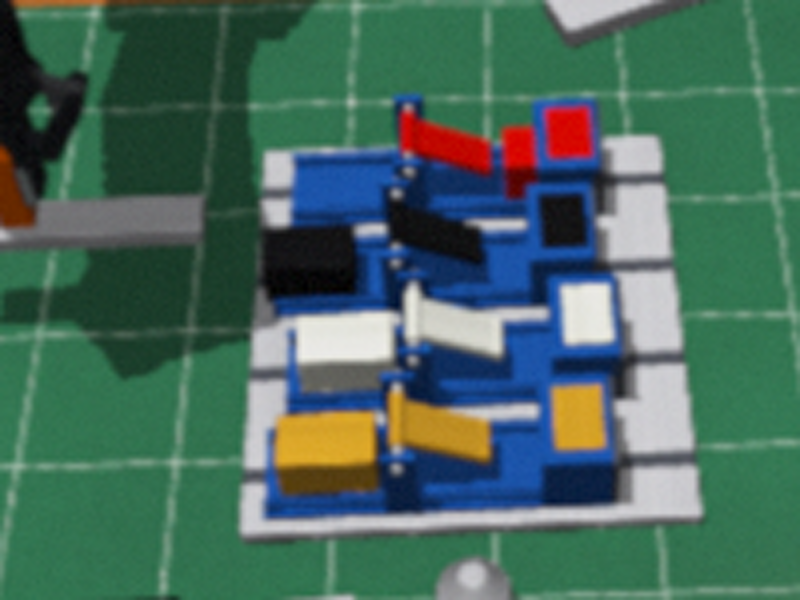

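View pics/w30.png

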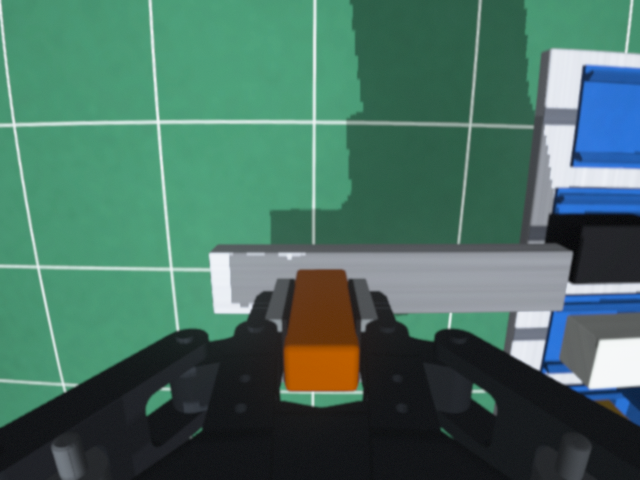

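View pics/t30.png

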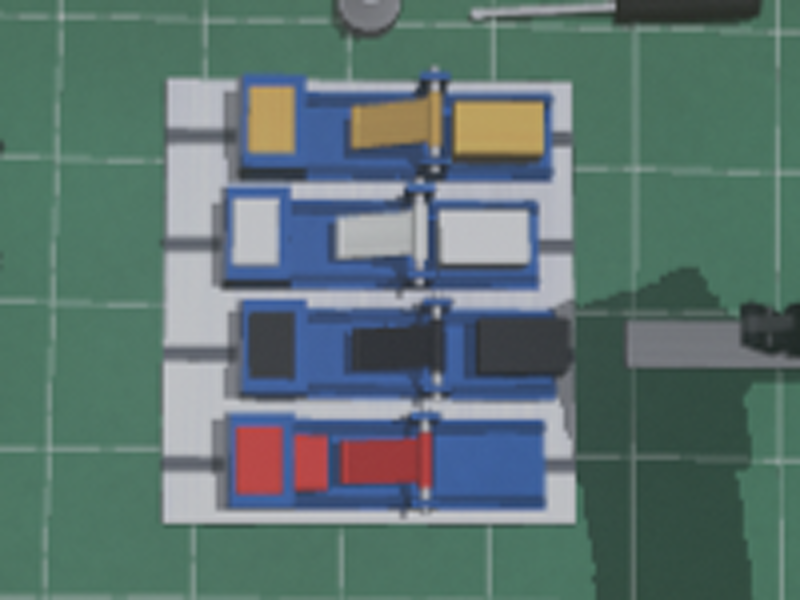

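>>> {"name": "apply_moves", "arguments": {"commands": [{"travel":[-0.001,0,0.035],"twist":[0,0,0],"claw":0.015},{"travel":[-0.001,0,0.055],"twist":[0,0,0],"claw":0.015},{"travel":[-0.001,0,0.059],"twist":[0,0,0],"claw":0.015},{"travel":[-0.001,0,0.059],"twist":[0,0,0],"claw":0.015},{"travel":[-0.001,0.015,0.059],"twist":[0,0,0],"claw":0.015},{"travel":[-0.001,0.03,0.059],"twist":[0,0,0],"claw":0.015},{"travel":[-0.001,0.04,0.059],"twist":[0,0,0],"claw":0.015},{"travel":[-0.001,0.05,0.059],"twist":[0,0,0],"claw":0.015},{"travel":[-0.001,0.06,0.059],"twist":[0,0,0],"claw":0.015},{"travel":[-0.001,0.06,0.059],"twist":[0,0,0],"claw":0.015}]}}

```text
clock: 32.3
position: [0.5186, -0.1342, 0.0536]
tool_rot: [3.141, 0.0, -3.131]
force: [-0.1, -0.3, -2.4]
grip_width: 0.0207
```

```bash
python3 - <<'E'
from h import *
st();f=grab('scene');cv2.imwrite('pics/s31.png',cv2.resize(f['frame'][200:350,190:390],(800,600),interpolation=cv2.INTER_CUBIC));f=grab('wrist','w31')
E
```

```text
t 32.3 p [ 0.5186 -0.1342  0.0536] rot [ 1.7998e+02  2.0000e-02 -1.7937e+02] F [-0.1 -0.3 -2.4] w 0.0207 q [ 0.66  0.75 -0.73  1.94  0.74  0.75  1.07]
```

View pics/s31.png

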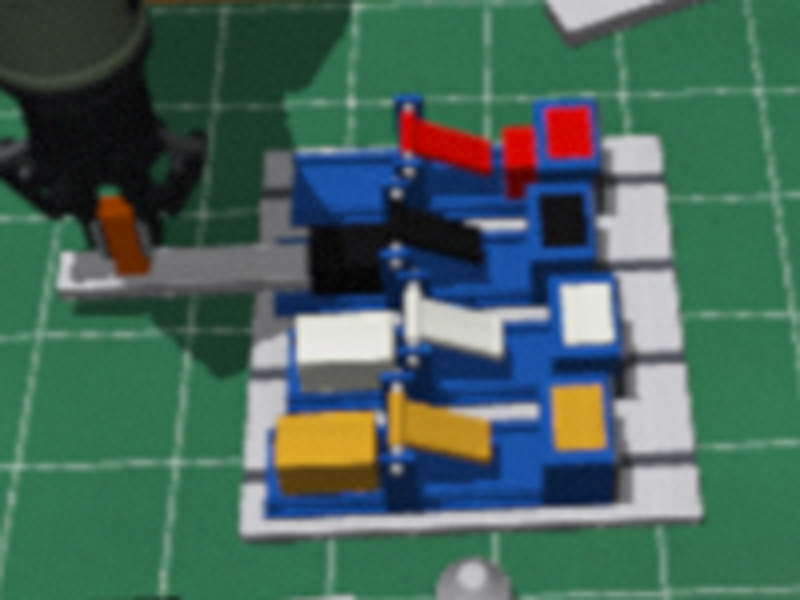

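View pics/w31.png

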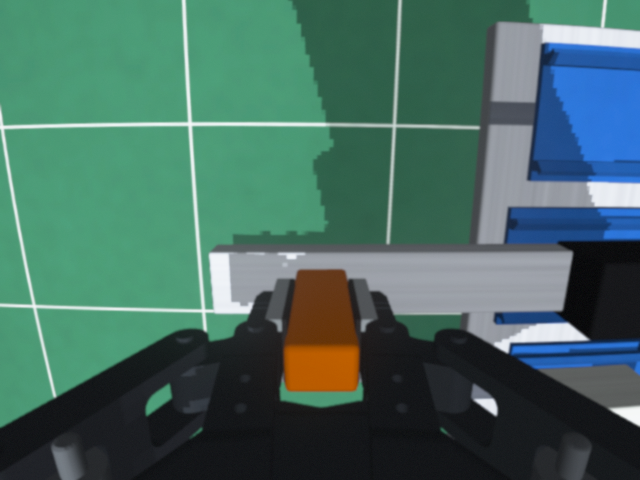

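>>> {"name": "apply_moves", "arguments": {"commands": [{"travel":[0.0015,0.012,0],"twist":[0,0,0],"claw":0.015},{"travel":[0.0015,0.026,0],"twist":[0,0,0],"claw":0.015},{"travel":[0.0015,0.04,0],"twist":[0,0,0],"claw":0.015},{"travel":[0.0015,0.055,0],"twist":[0,0,0],"claw":0.015},{"travel":[0.0015,0.07,0],"twist":[0,0,0],"claw":0.015},{"travel":[0.0015,0.085,0],"twist":[0,0,0],"claw":0.015},{"travel":[0.0015,0.097,0],"twist":[0,0,0],"claw":0.015},{"travel":[0.0015,0.107,0],"twist":[0,0,0],"claw":0.015},{"travel":[0.0015,0.113,0],"twist":[0,0,0],"claw":0.015},{"travel":[0.0015,0.115,0],"twist":[0,0,0],"claw":0.015}]}}

```text
clock: 33.4
position: [0.5159, -0.0199, 0.0533]
tool_rot: [3.142, -0.0, -3.131]
force: [0.0, -1.7, -2.1]
grip_width: 0.0208
```

```bash
python3 - <<'E'
from h import *
st();f=grab('scene');cv2.imwrite('pics/s32.png',cv2.resize(f['frame'][200:350,190:390],(800,600),interpolation=cv2.INTER_CUBIC))
E
```

```text
t 33.4 p [ 0.5159 -0.0199  0.0533] rot [ 1.8000e+02 -1.0000e-02 -1.7942e+02] F [ 0.  -1.7 -2.1] w 0.0208 q [ 0.45  0.73 -0.73  1.99  0.74  0.72  0.84]
```

View pics/s32.png

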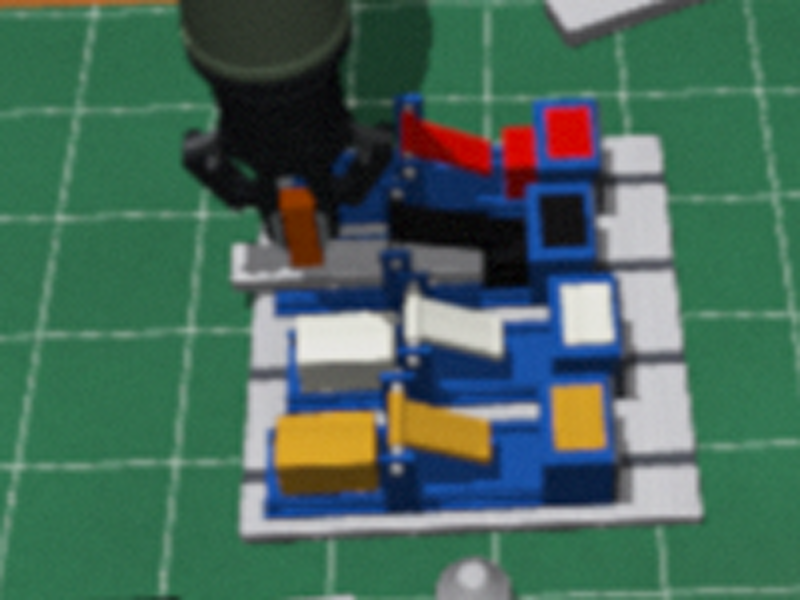

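Gate riding; 8 mm to go by estimate. Push slowly to the stop.

>>> {"name": "apply_moves", "arguments": {"commands": [{"travel":[0,0.003,0],"twist":[0,0,0],"claw":0.015},{"travel":[0,0.005,0],"twist":[0,0,0],"claw":0.015},{"travel":[0,0.007,0],"twist":[0,0,0],"claw":0.015},{"travel":[0,0.008,0],"twist":[0,0,0],"claw":0.015},{"travel":[0,0.009,0],"twist":[0,0,0],"claw":0.015},{"travel":[0,0.009,0],"twist":[0,0,0],"claw":0.015}]}}

```text
clock: 34.05
position: [0.5158, -0.0115, 0.0533]
tool_rot: [3.141, -0.0, -3.132]
force: [-0.5, 0.7, -2.1]
grip_width: 0.0208
```

>>> {"name": "apply_moves", "arguments": {"commands": [{"travel":[0,0.001,0],"twist":[0,0,0],"claw":0.015},{"travel":[0,0.001,0],"twist":[0,0,0],"claw":0.015}]}}

```text
clock: 34.25
position: [0.5158, -0.0114, 0.0534]
tool_rot: [-3.14, -0.0, -3.133]
force: [-0.0, -5.9, -0.3]
grip_width: 0.0204
```

```bash
python3 - <<'E'
from h import *
st();f=grab('scene');cv2.imwrite('pics/s33.png',cv2.resize(f['frame'][200:350,190:390],(800,600),interpolation=cv2.INTER_CUBIC))
E
```

```text
t 34.25 p [ 0.5158 -0.0114  0.0534] rot [-1.7993e+02 -1.0000e-02 -1.7950e+02] F [-0.  -5.9 -0.3] w 0.0204 q [ 0.43  0.73 -0.73  1.99  0.75  0.72  0.82]
```

View pics/s33.png

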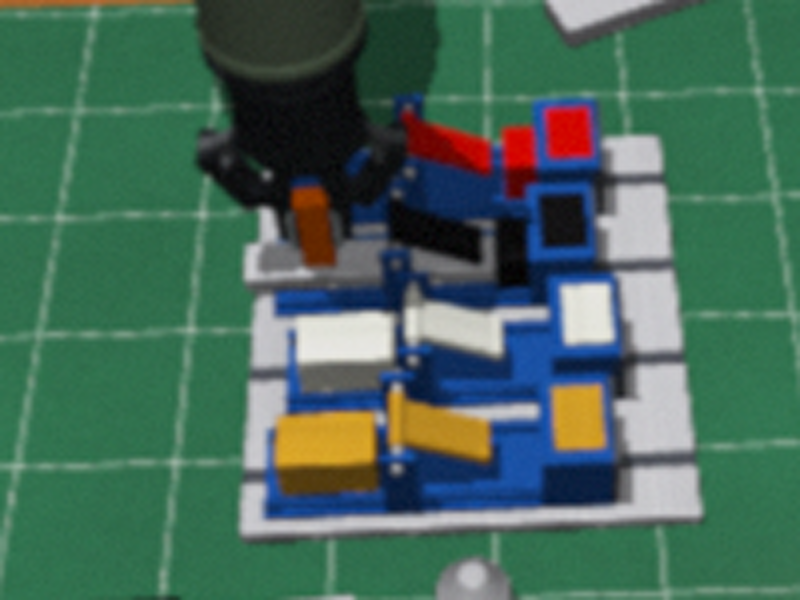

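>>> {"name": "apply_moves", "arguments": {"commands": [{"travel":[0,0.0015,0],"twist":[0,0,0],"claw":0.015},{"travel":[0,0.0015,0],"twist":[0,0,0],"claw":0.015},{"travel":[0,-0.01,0],"twist":[0,0,0],"claw":0.015},{"travel":[0,-0.04,0],"twist":[0,0,0],"claw":0.015},{"travel":[0,-0.08,0],"twist":[0,0,0],"claw":0.015},{"travel":[0,-0.12,0],"twist":[0,0,0],"claw":0.015},{"travel":[0,-0.16,0],"twist":[0,0,0],"claw":0.015},{"travel":[-0.03,-0.185,-0.03],"twist":[0,0,0],"claw":0.015},{"travel":[-0.0775,-0.185,-0.03],"twist":[0,0,0],"claw":0.015},{"travel":[-0.0775,-0.185,-0.03],"twist":[0,0,0],"claw":0.015}]}}

```text
clock: 35.3
position: [0.5997, -0.1954, 0.0841]
tool_rot: [3.14, 0.005, -3.134]
force: [-2.2, 2.4, -3.0]
grip_width: 0.0209
```

```bash
python3 - <<'E'
from h import *
f=grab('wrist','w34');g=grab('top');cv2.imwrite('pics/t34.png',cv2.resize(g['frame'][140:290,220:420],(800,600),interpolation=cv2.INTER_CUBIC));st();go([.5948,-.165,.0535],180.6)
E
```

```text
t 35.4 p [ 0.5952 -0.1946  0.0828] rot [ 1.7994e+02 -2.0000e-02 -1.7945e+02] F [-1.3 -0.1 -3.3] w 0.0212 q [ 0.71  0.82 -0.76  1.68  0.68  0.93  1.26]
travel [0.0001, 0.0296, 0.0293] twist [0.06, -0.02, -0.05] rows 0.8
```

View pics/w34.png

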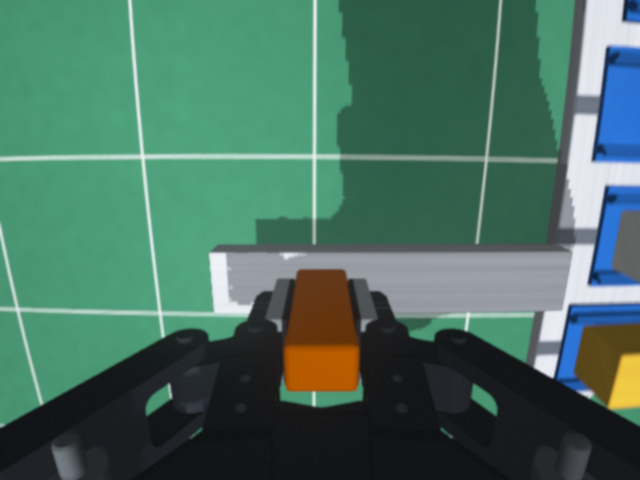

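View pics/t34.png

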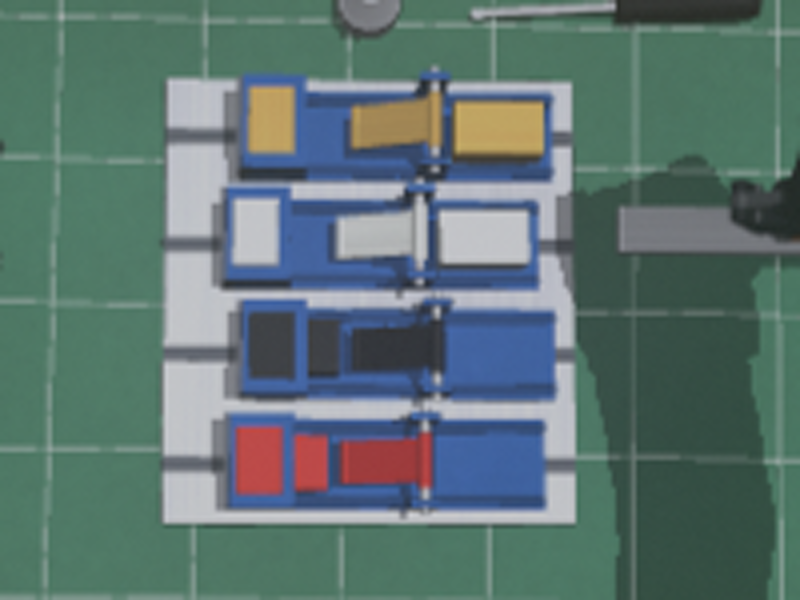

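>>> {"name": "apply_moves", "arguments": {"commands": [{"travel":[0.001,0,0.025],"twist":[0,0,0],"claw":0.015},{"travel":[0.001,0,0.0293],"twist":[0,0,0],"claw":0.015},{"travel":[0.001,0,0.0293],"twist":[0,0,0],"claw":0.015},{"travel":[0.001,0.015,0.0293],"twist":[0,0,0],"claw":0.015},{"travel":[0.001,0.03,0.0293],"twist":[0,0,0],"claw":0.015},{"travel":[0.001,0.045,0.0293],"twist":[0,0,0],"claw":0.015},{"travel":[0.001,0.055,0.0293],"twist":[0,0,0],"claw":0.015},{"travel":[0.001,0.065,0.0293],"twist":[0,0,0],"claw":0.015},{"travel":[0.001,0.075,0.0293],"twist":[0,0,0],"claw":0.015},{"travel":[0.001,0.075,0.0293],"twist":[0,0,0],"claw":0.015}]}}

```text
clock: 36.4
position: [0.5934, -0.118, 0.0541]
tool_rot: [3.141, 0.0, -3.13]
force: [-0.2, 0.4, -3.2]
grip_width: 0.021
```

```bash
python3 - <<'E'
from h import *
f=grab('wrist','w35');st()
E
```

```text
t 36.45 p [ 0.5933 -0.1191  0.054 ] rot [ 1.7999e+02 -1.0000e-02 -1.7940e+02] F [-0.4 -0.8 -3.1] w 0.0208 q [ 0.58  0.83 -0.73  1.75  0.72  0.85  1.1 ]
```

View pics/w35.png

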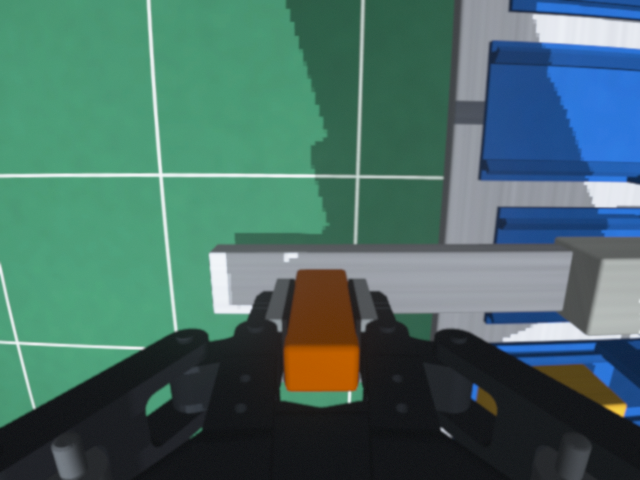

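>>> {"name": "apply_moves", "arguments": {"commands": [{"travel":[0.0005,0.012,0],"twist":[0,0,0],"claw":0.015},{"travel":[0.0005,0.026,0],"twist":[0,0,0],"claw":0.015},{"travel":[0.0005,0.04,0],"twist":[0,0,0],"claw":0.015},{"travel":[0.0005,0.055,0],"twist":[0,0,0],"claw":0.015},{"travel":[0.0005,0.07,0],"twist":[0,0,0],"claw":0.015},{"travel":[0.0005,0.085,0],"twist":[0,0,0],"claw":0.015},{"travel":[0.0005,0.096,0],"twist":[0,0,0],"claw":0.015},{"travel":[0.0005,0.104,0],"twist":[0,0,0],"claw":0.015},{"travel":[0.0005,0.109,0],"twist":[0,0,0],"claw":0.015},{"travel":[0.0005,0.111,0],"twist":[0,0,0],"claw":0.015}]}}

```text
clock: 37.45
position: [0.5918, -0.0086, 0.054]
tool_rot: [-3.141, -0.0, -3.132]
force: [0.3, -2.0, -1.1]
grip_width: 0.0206
```

```bash
python3 - <<'E'
from h import *
st();f=grab('scene');cv2.imwrite('pics/s36.png',cv2.resize(f['frame'][200:350,190:390],(800,600),interpolation=cv2.INTER_CUBIC))
E
```

```text
t 37.45 p [ 0.5918 -0.0086  0.054 ] rot [-1.7999e+02 -1.0000e-02 -1.7945e+02] F [ 0.3 -2.  -1.1] w 0.0206 q [ 0.4   0.81 -0.73  1.79  0.72  0.83  0.9 ]
```

View pics/s36.png

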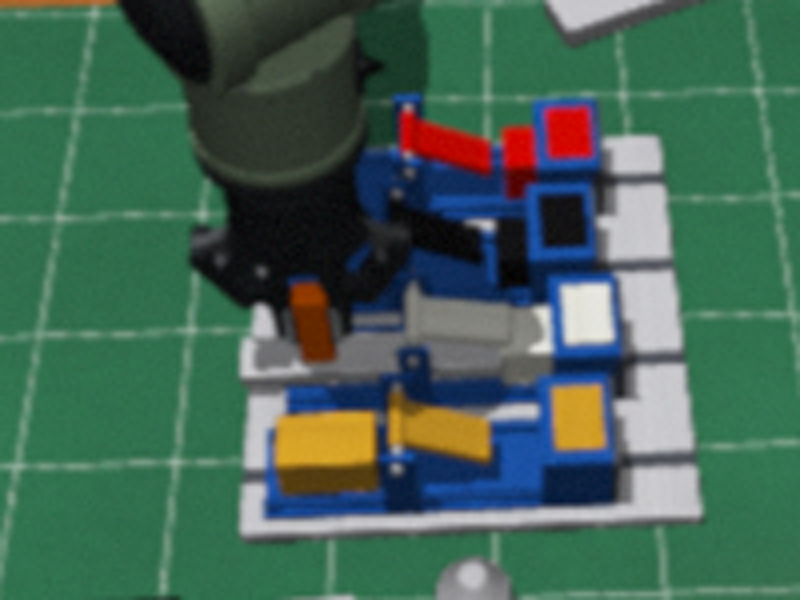

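>>> {"name": "apply_moves", "arguments": {"commands": [{"travel":[0,0.003,0],"twist":[0,0,0],"claw":0.015},{"travel":[0,0.005,0],"twist":[0,0,0],"claw":0.015},{"travel":[0,0.007,0],"twist":[0,0,0],"claw":0.015},{"travel":[0,0.009,0],"twist":[0,0,0],"claw":0.015},{"travel":[0,0.01,0],"twist":[0,0,0],"claw":0.015},{"travel":[0,0.01,0],"twist":[0,0,0],"claw":0.015}]}}

```text
clock: 38.1
position: [0.5917, 0.0006, 0.054]
tool_rot: [-3.141, -0.0, -3.132]
force: [0.1, -5.0, -0.8]
grip_width: 0.021
```

```bash
python3 - <<'E'
from h import *
st();f=grab('scene');cv2.imwrite('pics/s37.png',cv2.resize(f['frame'][200:350,190:390],(800,600),interpolation=cv2.INTER_CUBIC))
E
```

```text
t 38.1 p [0.5917 0.0006 0.054 ] rot [-1.7995e+02 -1.0000e-02 -1.7948e+02] F [ 0.1 -5.  -0.8] w 0.021 q [ 0.39  0.81 -0.73  1.79  0.72  0.83  0.88]
```

View pics/s37.png

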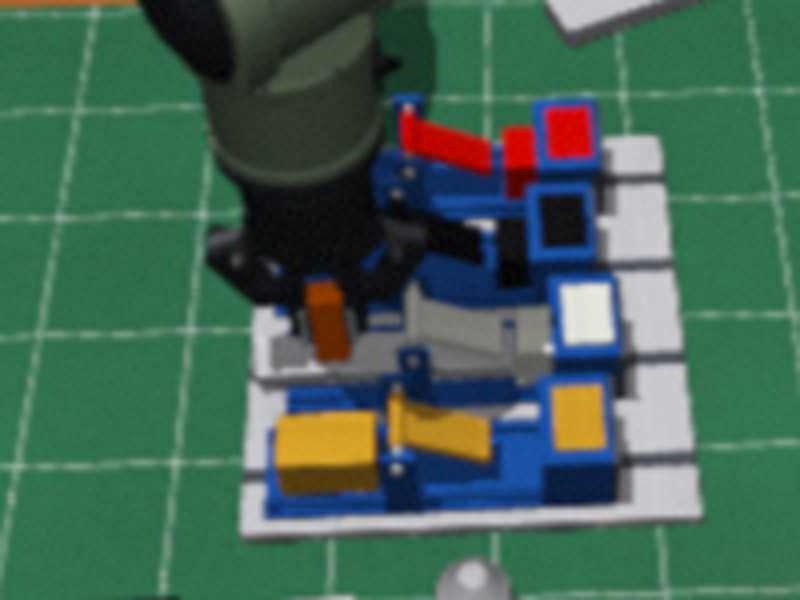

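>>> {"name": "apply_moves", "arguments": {"commands": [{"travel":[0,0.0015,0],"twist":[0,0,0],"claw":0.015},{"travel":[0,0.002,0],"twist":[0,0,0],"claw":0.015},{"travel":[0,-0.01,0],"twist":[0,0,0],"claw":0.015},{"travel":[0,-0.04,0],"twist":[0,0,0],"claw":0.015},{"travel":[0,-0.08,0],"twist":[0,0,0],"claw":0.015},{"travel":[0,-0.12,0],"twist":[0,0,0],"claw":0.015},{"travel":[0,-0.16,0],"twist":[0,0,0],"claw":0.015},{"travel":[-0.03,-0.19,-0.03],"twist":[0,0,0],"claw":0.015},{"travel":[-0.0775,-0.19,-0.03],"twist":[0,0,0],"claw":0.015},{"travel":[-0.0775,-0.19,-0.03],"twist":[0,0,0],"claw":0.015}]}}

```text
clock: 39.15
position: [0.6758, -0.1886, 0.085]
tool_rot: [3.14, 0.005, -3.134]
force: [-1.5, 1.9, -3.4]
grip_width: 0.0209
```

```bash
python3 - <<'E'
from h import *
f=grab('wrist','w38');g=grab('top');cv2.imwrite('pics/t38.png',cv2.resize(g['frame'][140:290,220:420],(800,600),interpolation=cv2.INTER_CUBIC));st();go([.670,-.165,.0535],180.6)
E
```

```text
t 39.25 p [ 0.6713 -0.1874  0.0834] rot [ 1.7992e+02 -1.0000e-02 -1.7943e+02] F [-0.7  0.6 -3.5] w 0.0207 q [ 0.62  0.91 -0.75  1.47  0.67  1.03  1.29]
travel [0.001, 0.0224, 0.0299] twist [0.08, -0.01, -0.03] rows 0.7
```

View pics/w38.png

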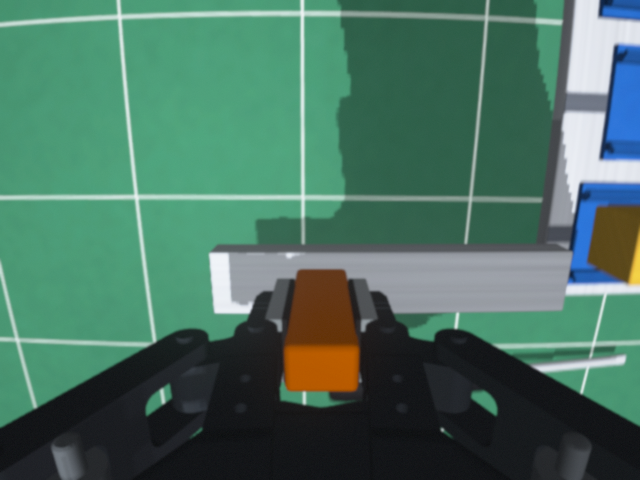

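View pics/t38.png

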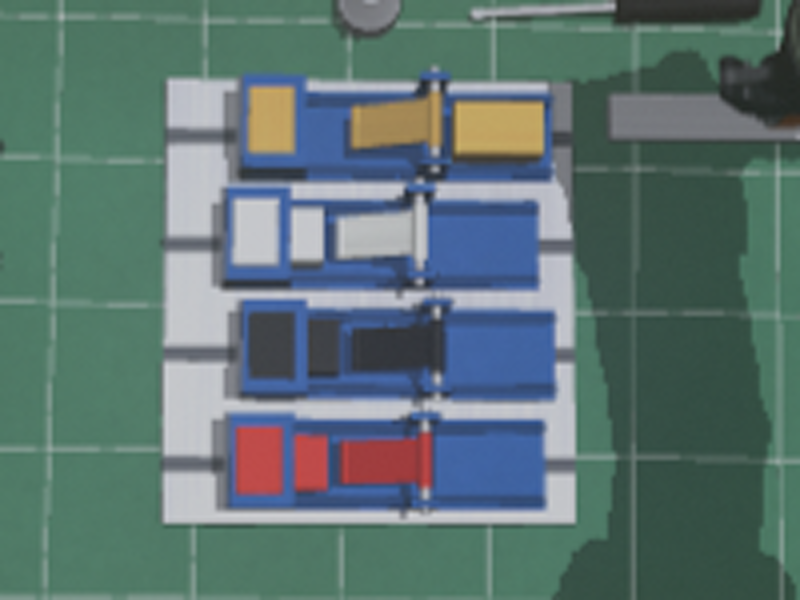

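>>> {"name": "apply_moves", "arguments": {"commands": [{"travel":[0.0025,0,0.025],"twist":[0,0,0],"claw":0.015},{"travel":[0.0025,0,0.03],"twist":[0,0,0],"claw":0.015},{"travel":[0.0025,0,0.03],"twist":[0,0,0],"claw":0.015},{"travel":[0.0025,0.015,0.03],"twist":[0,0,0],"claw":0.015},{"travel":[0.0025,0.03,0.03],"twist":[0,0,0],"claw":0.015},{"travel":[0.0025,0.04,0.03],"twist":[0,0,0],"claw":0.015},{"travel":[0.0025,0.05,0.03],"twist":[0,0,0],"claw":0.015},{"travel":[0.0025,0.06,0.03],"twist":[0,0,0],"claw":0.015},{"travel":[0.0025,0.06,0.03],"twist":[0,0,0],"claw":0.015}]}}

```text
clock: 40.15
position: [0.6683, -0.1265, 0.0547]
tool_rot: [-3.141, 0.001, -3.13]
force: [0.0, 0.3, -2.3]
grip_width: 0.0207
```

```bash
python3 - <<'E'
from h import *
st();f=grab('wrist','w39')
E
```

```text
t 40.15 p [ 0.6683 -0.1265  0.0547] rot [-1.7999e+02  4.0000e-02 -1.7936e+02] F [ 0.   0.3 -2.3] w 0.0207 q [ 0.53  0.92 -0.73  1.53  0.7   0.96  1.17]
```

View pics/w39.png

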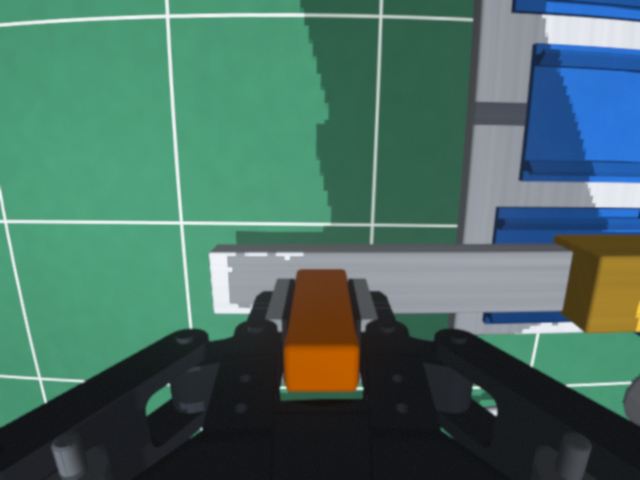

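>>> {"name": "apply_moves", "arguments": {"commands": [{"travel":[0.0005,0.012,0],"twist":[0,0,0],"claw":0.015},{"travel":[0.0005,0.026,0],"twist":[0,0,0],"claw":0.015},{"travel":[0.0005,0.04,0],"twist":[0,0,0],"claw":0.015},{"travel":[0.0005,0.055,0],"twist":[0,0,0],"claw":0.015},{"travel":[0.0005,0.07,0],"twist":[0,0,0],"claw":0.015},{"travel":[0.0005,0.083,0],"twist":[0,0,0],"claw":0.015},{"travel":[0.0005,0.094,0],"twist":[0,0,0],"claw":0.015},{"travel":[0.0005,0.102,0],"twist":[0,0,0],"claw":0.015},{"travel":[0.0005,0.106,0],"twist":[0,0,0],"claw":0.015},{"travel":[0.0005,0.108,0],"twist":[0,0,0],"claw":0.015}]}}

```text
clock: 41.2
position: [0.6664, -0.0208, 0.0541]
tool_rot: [-3.14, -0.0, -3.133]
force: [-0.1, -8.2, 0.4]
grip_width: 0.0208
```

```bash
python3 - <<'E'
from h import *
st();f=grab('scene');cv2.imwrite('pics/s40.png',cv2.resize(f['frame'][200:350,190:390],(800,600),interpolation=cv2.INTER_CUBIC))
E
```

```text
t 41.2 p [ 0.6664 -0.0208  0.0541] rot [-1.7993e+02 -1.0000e-02 -1.7948e+02] F [-0.1 -8.2  0.4] w 0.0208 q [ 0.38  0.9  -0.73  1.57  0.7   0.94  1.  ]
```

View pics/s40.png

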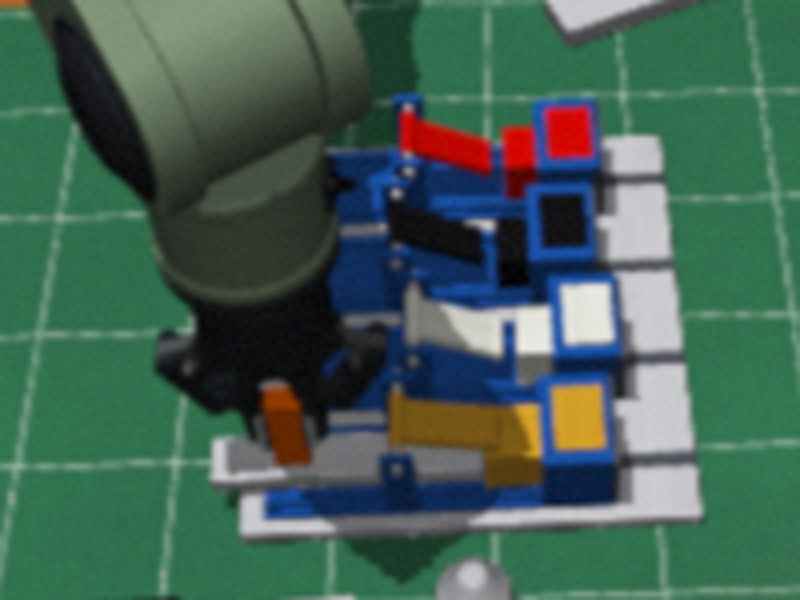

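>>> {"name": "apply_moves", "arguments": {"commands": [{"travel":[0,0.003,0],"twist":[0,0,0],"claw":0.015},{"travel":[0,0.006,0],"twist":[0,0,0],"claw":0.015},{"travel":[0,0.009,0],"twist":[0,0,0],"claw":0.015},{"travel":[0,0.011,0],"twist":[0,0,0],"claw":0.015},{"travel":[0,0.012,0],"twist":[0,0,0],"claw":0.015},{"travel":[0,0.013,0],"twist":[0,0,0],"claw":0.015},{"travel":[0,0.013,0],"twist":[0,0,0],"claw":0.015}]}}

```text
clock: 41.95
position: [0.6663, -0.0083, 0.0541]
tool_rot: [-3.14, -0.0, -3.133]
force: [-0.5, -6.3, 0.8]
grip_width: 0.0209
```

```bash
python3 - <<'E'
from h import *
st();f=grab('scene');cv2.imwrite('pics/s41.png',cv2.resize(f['frame'][200:350,190:390],(800,600),interpolation=cv2.INTER_CUBIC))
E
```

```text
t 41.95 p [ 0.6663 -0.0083  0.0541] rot [-1.7992e+02 -1.0000e-02 -1.7952e+02] F [-0.5 -6.3  0.8] w 0.0209 q [ 0.36  0.9  -0.73  1.57  0.7   0.94  0.98]
```

View pics/s41.png

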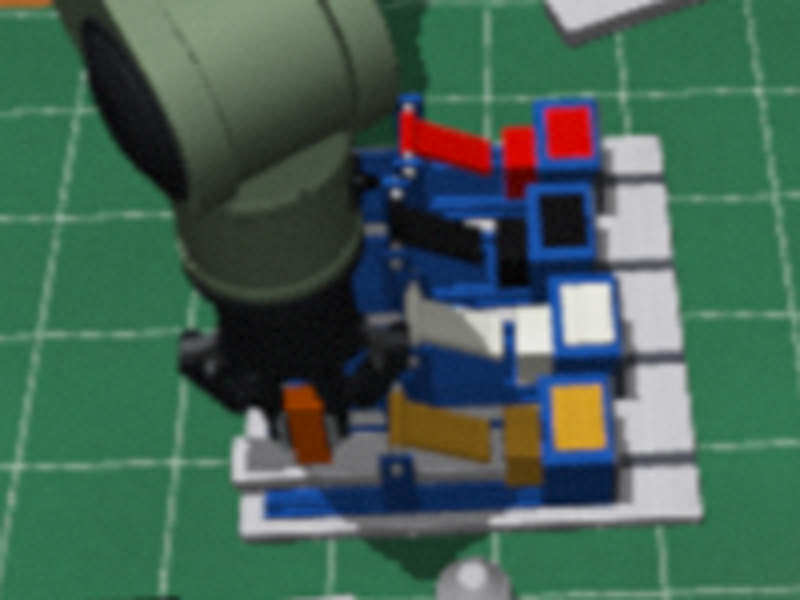

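>>> {"name": "apply_moves", "arguments": {"commands": [{"travel":[0,0.001,0],"twist":[0,0,0],"claw":0.015},{"travel":[0,0.002,0],"twist":[0,0,0],"claw":0.015},{"travel":[0,0.002,0],"twist":[0,0,0],"claw":0.015}]}}

```text
clock: 42.3
position: [0.6664, -0.0082, 0.0542]
tool_rot: [-3.138, -0.0, -3.134]
force: [-1.3, -15.0, 5.1]
grip_width: 0.0205
```

At the stop. Withdraw and return the pusher.

>>> {"name": "apply_moves", "arguments": {"commands": [{"travel":[0,-0.006,0],"twist":[0,0,0],"claw":0.015},{"travel":[0,-0.035,0],"twist":[0,0,0],"claw":0.015},{"travel":[0,-0.075,0],"twist":[0,0,0],"claw":0.015},{"travel":[0,-0.115,0],"twist":[0,0,0],"claw":0.015},{"travel":[0,-0.155,0],"twist":[0,0,0],"claw":0.015},{"travel":[0,-0.185,-0.02],"twist":[0,0,0],"claw":0.015},{"travel":[0,-0.185,-0.07],"twist":[0,0,0],"claw":0.015},{"travel":[0,-0.185,-0.12],"twist":[0,0,0],"claw":0.015},{"travel":[0,-0.185,-0.16],"twist":[0,0,0],"claw":0.015},{"travel":[0,-0.185,-0.16],"twist":[0,0,0],"claw":0.015}]}}

```text
clock: 43.3
position: [0.6701, -0.1898, 0.2199]
tool_rot: [-3.141, 0.007, -3.132]
force: [1.1, -0.1, -2.4]
grip_width: 0.0209
```

```bash
python3 - <<'E'
from h import *
f=grab('scene');cv2.imwrite('pics/s43.png',cv2.resize(f['frame'][200:350,190:390],(800,600),interpolation=cv2.INTER_CUBIC))
g=grab('top');cv2.imwrite('pics/t43.png',cv2.resize(g['frame'][140:290,220:420],(800,600),interpolation=cv2.INTER_CUBIC));st();go([.46,.30,.21],86.3)
E
```

```text
t 43.4 p [ 0.6681 -0.1901  0.2143] rot [-1.7999e+02  4.0000e-02 -1.7945e+02] F [ 0.1 -0.1 -4.4] w 0.0207 q [ 0.65  0.77 -0.81  1.38  0.57  1.23  1.37]
travel [0.2034, 0.4921, 0.0041] twist [0.03, 0.04, 94.25] rows 11.0
```

View pics/s43.png

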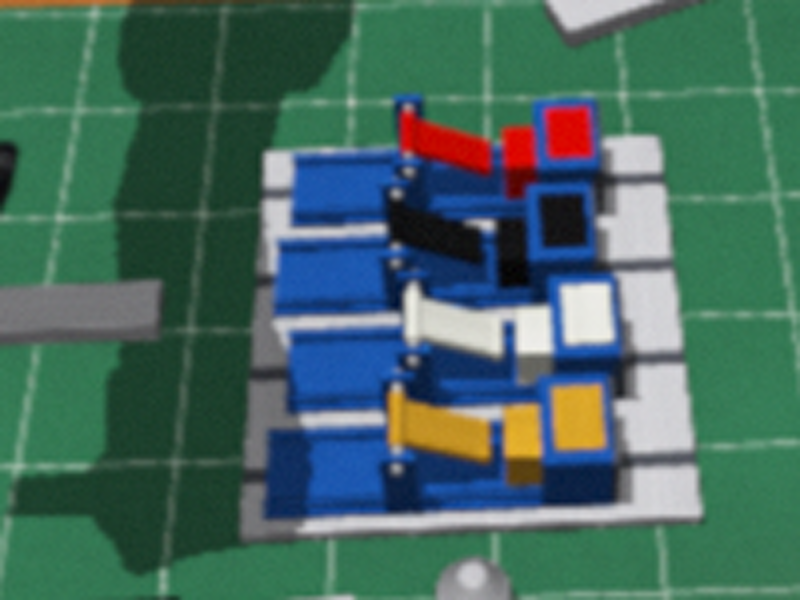

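View pics/t43.png

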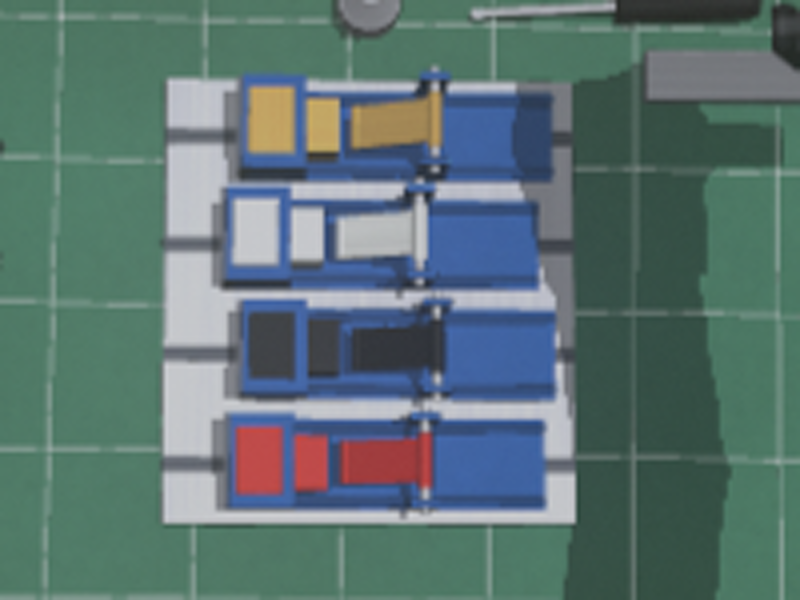

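>>> {"name": "apply_moves", "arguments": {"commands": [{"travel":[0.203,0.492,0],"twist":[0,0,94.3],"claw":0.015},{"travel":[0.203,0.492,0],"twist":[0,0,94.3],"claw":0.015},{"travel":[0.203,0.492,0],"twist":[0,0,94.3],"claw":0.015},{"travel":[0.203,0.492,0],"twist":[0,0,94.3],"claw":0.015},{"travel":[0.203,0.492,0],"twist":[0,0,94.3],"claw":0.015},{"travel":[0.203,0.492,0],"twist":[0,0,94.3],"claw":0.015},{"travel":[0.203,0.492,0],"twist":[0,0,94.3],"claw":0.015},{"travel":[0.203,0.492,0],"twist":[0,0,94.3],"claw":0.015},{"travel":[0.203,0.492,0],"twist":[0,0,94.3],"claw":0.015},{"travel":[0.203,0.492,0],"twist":[0,0,94.3],"claw":0.015}], "force": 110}}

```text
clock: 44.4
position: [0.4797, 0.2525, 0.2125]
tool_rot: [-3.139, 0.001, 1.708]
force: [1.7, -0.1, -3.1]
grip_width: 0.0209
```

```bash
python3 - <<'E'
from h import *
st();go([.4537,.3733,.16],86.25)
E
```

```text
t 44.4 p [0.4797 0.2525 0.2125] rot [-1.7986e+02  3.0000e-02  9.7840e+01] F [ 1.7 -0.1 -3.1] w 0.0209 q [-0.16  0.47 -0.59  1.82  0.31  0.96 -0.74]
travel [0.1232, -0.0091, 0.0525] twist [-0.14, 0.05, 11.59] rows 2.7
```

>>> {"name": "apply_moves", "arguments": {"commands": [{"travel":[0.123,-0.009,0.0],"twist":[0,0,11.6],"claw":0.015},{"travel":[0.123,-0.009,0.0],"twist":[0,0,11.6],"claw":0.015},{"travel":[0.123,-0.009,0.0],"twist":[0,0,11.6],"claw":0.015},{"travel":[0.123,-0.009,0.05],"twist":[0,0,11.6],"claw":0.015},{"travel":[0.123,-0.009,0.09],"twist":[0,0,11.6],"claw":0.015},{"travel":[0.123,-0.009,0.12],"twist":[0,0,11.6],"claw":0.015},{"travel":[0.123,-0.009,0.12],"twist":[0,0,11.6],"claw":0.015}]}}

```text
clock: 45.1
position: [0.4524, 0.3699, 0.0891]
tool_rot: [-3.135, 0.006, 1.512]
force: [0.3, -0.8, -2.2]
grip_width: 0.0206
```

```bash
python3 - <<'E'
from h import *
f=grab('wrist','w45');st();go([.4537,.3733,.0385],86.25)
g=grab('scene');cv2.imwrite('pics/s45.png',cv2.resize(g['frame'][160:360,340:540],(600,600),interpolation=cv2.INTER_CUBIC))
E
```

```text
t 45.15 p [0.4535 0.371  0.0919] rot [-179.77    0.18   86.61] F [-0.5  1.2 -1.8] w 0.0205 q [-0.45  0.68 -0.48  1.79  0.43  0.78 -1.21]
travel [0.0025, 0.0003, 0.0534] twist [-0.23, 0.18, 0.35] rows 1.1
```

View pics/w45.png

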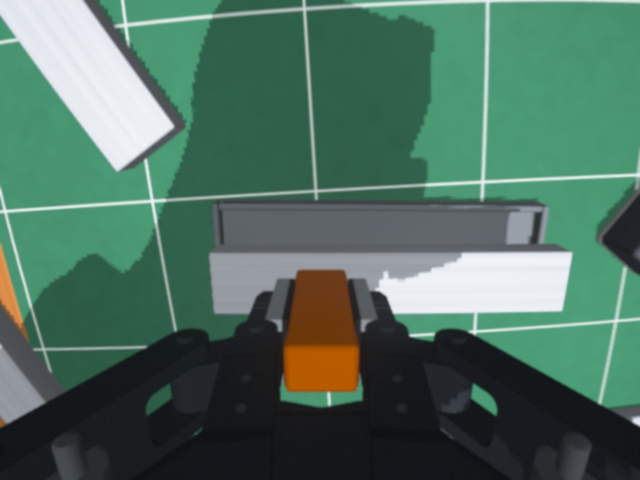

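View pics/s45.png

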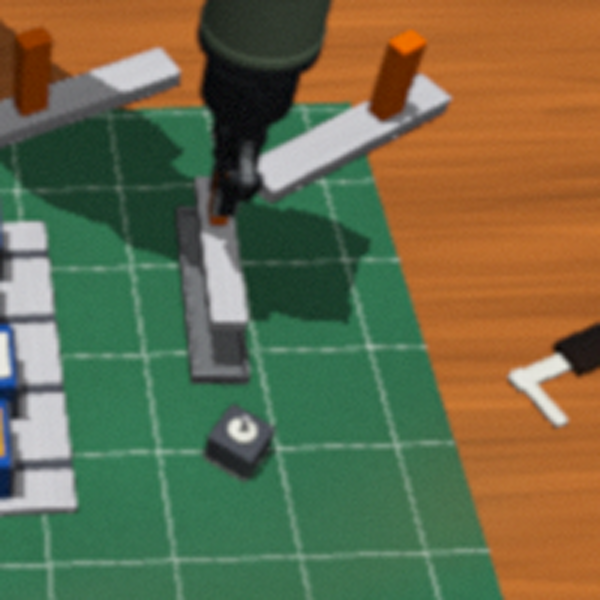

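>>> {"name": "apply_moves", "arguments": {"commands": [{"travel":[0.002,0,0.025],"twist":[0,0,0.3],"claw":0.015},{"travel":[0.002,0,0.042],"twist":[0,0,0.3],"claw":0.015},{"travel":[0.002,0,0.05],"twist":[0,0,0.3],"claw":0.015},{"travel":[0.002,0,0.053],"twist":[0,0,0.3],"claw":0.015},{"travel":[0.002,0,0.053],"twist":[0,0,0.3],"claw":0.015}]}}

```text
clock: 45.7
position: [0.4554, 0.3743, 0.0419]
tool_rot: [3.141, -0.001, 1.506]
force: [0.7, -0.1, -2.4]
grip_width: 0.0208
```

```bash
python3 - <<'E'
from h import *
st();f=grab('wrist','w46');go([.4537,.3736,.038],86.25)
E
```

```text
t 45.7 p [0.4554 0.3743 0.0419] rot [ 1.7997e+02 -4.0000e-02  8.6260e+01] F [ 0.7 -0.1 -2.4] w 0.0208 q [-0.49  0.75 -0.44  1.81  0.48  0.69 -1.26]
travel [-0.0009, -0.0017, 0.0041] twist [0.04, -0.05, 0.02] rows 0.1
```

View pics/w46.png

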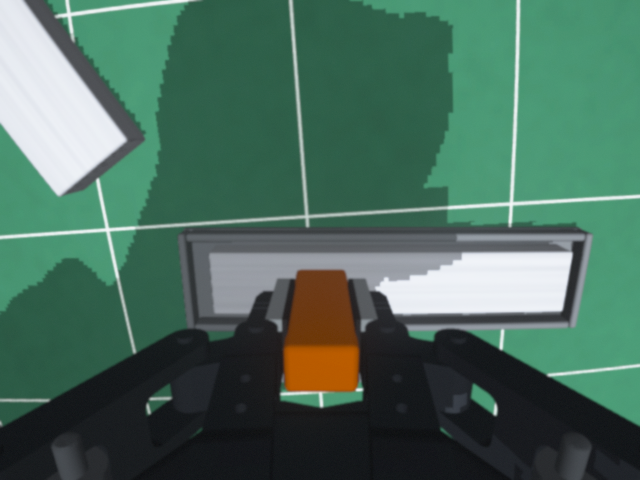

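In line with the tray; lower 3.5 mm, release, rise.

>>> {"name": "apply_moves", "arguments": {"commands": [{"travel":[-0.001,-0.0015,0.002],"twist":[0,0,0],"claw":0.015},{"travel":[-0.001,-0.0015,0.0035],"twist":[0,0,0],"claw":0.015},{"travel":[-0.001,-0.0015,0.0035],"twist":[0,0,0],"claw":0.015},{"travel":[-0.001,-0.0015,0.0035],"twist":[0,0,0],"claw":0.045},{"travel":[-0.001,-0.0015,0.0035],"twist":[0,0,0],"claw":0.045},{"travel":[-0.001,-0.0015,0.0035],"twist":[0,0,0],"claw":0.045},{"travel":[-0.001,-0.0015,-0.02],"twist":[0,0,0],"claw":0.045},{"travel":[-0.001,-0.0015,-0.065],"twist":[0,0,0],"claw":0.045},{"travel":[-0.001,-0.0015,-0.11],"twist":[0,0,0],"claw":0.045},{"travel":[-0.001,-0.0015,-0.15],"twist":[0,0,0],"claw":0.045}]}}

```text
clock: 46.75
position: [0.4533, 0.3731, 0.1932]
tool_rot: [3.142, -0.001, 1.506]
force: [0.7, -0.1, 0.1]
grip_width: 0.0451
```

```bash
python3 - <<'E'
from h import *
f=grab('wrist','w47');st()
for r in rects(f,'orange',.084,amin=250): print(r)
g=grab('scene');cv2.imwrite('pics/s47.png',cv2.resize(g['frame'][160:360,200:500],(800,533),interpolation=cv2.INTER_CUBIC))
g=grab('top','t47')
E
```

```text
t 46.8 p [0.4549 0.375  0.1992] rot [179.7   -0.31  86.28] F [3.  2.5 8.5] w 0.045 q [-0.41  0.54 -0.54  1.72  0.33  0.97 -1.14]
(array([321., 233.]), array([453.3, 370.1]), array([15.3, 20.3]), 86.2)
```

View pics/w47.png

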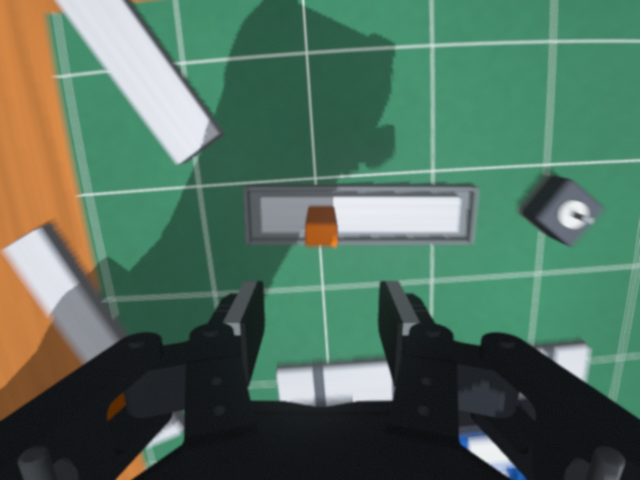

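View pics/s47.png

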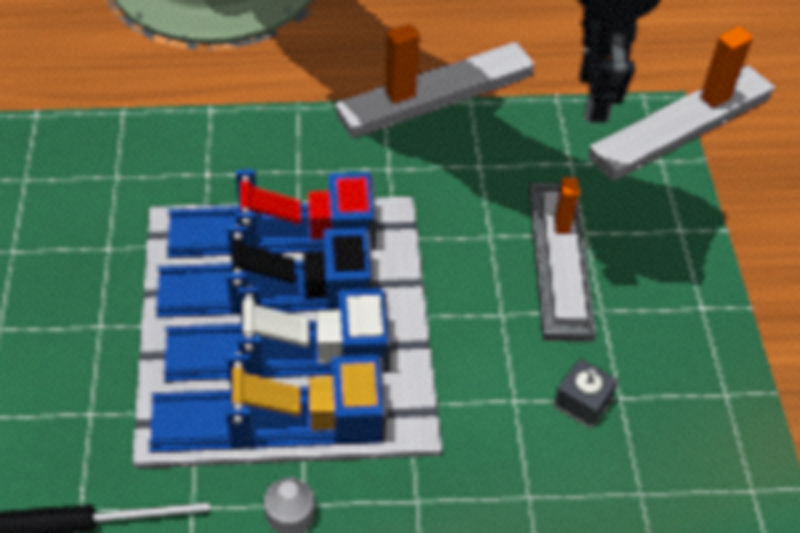

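View pics/t47.png

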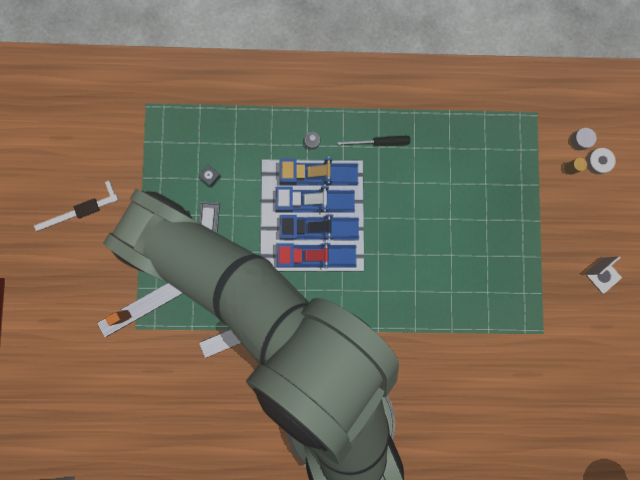

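>>> {"name": "apply_moves", "arguments": {"commands": [{"travel":[0,0,0],"twist":[0,0,0],"claw":0.045},{"travel":[0,0,0],"twist":[0,0,0],"claw":0.045},{"travel":[0,0,0],"twist":[0,0,0],"claw":0.045}]}}

```text
clock: 47.2
position: [0.4531, 0.3728, 0.19]
tool_rot: [-3.14, 0.001, 1.506]
force: [-0.2, -0.4, 0.2]
grip_width: 0.0451
```

```bash
python3 -c "
from h import *
st();print(bot.job_done())"
```

```text
t 47.2 p [0.4531 0.3728 0.19  ] rot [-1.7991e+02  6.0000e-02  8.6290e+01] F [-0.2 -0.4  0.2] w 0.0451 q [-0.41  0.56 -0.54  1.72  0.34  0.96 -1.15]
the job is handed in; nothing more can be done
None
```

All four blanks (black, brass, red and aluminium) were on the bench. I laid each in its own lane's mouth, then pushed it under its gate to the stop with the pusher. The pusher is back in its tray with its nose as it lay, and I handed the job in at 47.2 s; no verdict was reported.

**Last checks:**
- **Blanks and gates:** The final top and scene pictures show all four gates hanging shut. About 22 mm of red, the one I measured, shows outside the hood, as expected for a blank that is home; the others look the same. The stop was felt at 6 to 23 N. The lightest readings were aluminium (5 N) and black (6 N); I pressed both 1.5 to 2 mm further before backing off.
- **Pusher:** It lies flat in the tray, with its handle within 2 mm of where it was found.
- **Bystanders:** The chuck, screwdriver and motor look unmoved in the pictures.

**What did not go as planned:**
- **Black:** It was found shifted about 1–2 cm outward in its mouth, possibly the announced knock. It was still in the lane and went in normally.
- **Brass:** It pressed on the rail or floor with up to 31 N while being set down. I shifted it 2 mm and released it, and it lay straight.
- **Pusher grip:** The last wrist joint came too close to its limit to grip the handle across its thin side. I gripped it fore and aft instead. I saw no grip slackening.

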